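# Put the bottles and jars away in the pantry

### The job

Put the shopping away: lay every bottle on its side in the sloped wooden rack, one to a cradle, foot against the stop board at the low end and cap uphill, and stand every jar upright and centred on the narrow raised ledge, turned so that its label faces squarely out to the room (the ledge's side away from the robot). Leave the green food box and the stack of black tubs alone.

Things in the scene. Friction and masses are not known exactly. Their poses are not given: they have to be found in the camera images.
- bottle0: one of up to three alike closed green glass bottles with a dark cap, 0.4 kg, standing on the counter at the start. Cylinder 56 mm in diameter up to 125 mm from the foot, then a shoulder narrowing to a 25 to 28 mm neck from 152 mm up; cap 30 mm in diameter; 200 mm tall. Origin: centre of the foot; +z along the bottle to the cap. May be absent.
- bottle0_cap (a point): centre of the top of the cap of bottle0, 200 mm from the foot along the bottle's axis
- bottle1: one of up to three alike closed green glass bottles with a dark cap, 0.4 kg, standing on the counter at the start. Cylinder 56 mm in diameter up to 125 mm from the foot, then a shoulder narrowing to a 25 to 28 mm neck from 152 mm up; cap 30 mm in diameter; 200 mm tall. Origin: centre of the foot; +z along the bottle to the cap. May be absent.
- bottle1_cap (a point): centre of the top of the cap of bottle1, 200 mm from the foot along the bottle's axis
- bottle2: one of up to three alike closed green glass bottles with a dark cap, 0.4 kg, standing on the counter at the start. Cylinder 56 mm in diameter up to 125 mm from the foot, then a shoulder narrowing to a 25 to 28 mm neck from 152 mm up; cap 30 mm in diameter; 200 mm tall. Origin: centre of the foot; +z along the bottle to the cap. May be absent.
- bottle2_cap (a point): centre of the top of the cap of bottle2, 200 mm from the foot along the bottle's axis
- jar0: one of up to four alike squat round amber jars with an aluminium lid, 0.25 kg, 58 mm in diameter, 85 mm tall, standing on the counter at the start. A white paper label covers about 90 degrees of one side. Origin: centre of the underside; +z up to the lid, +x from the jar's axis to the middle of the label. May be absent.
- jar0_label (a point): middle of the label of jar0, 30 mm out from the jar's axis and 35 mm above its underside
- jar1: one of up to four alike squat round amber jars with an aluminium lid, 0.25 kg, 58 mm in diameter, 85 mm tall, standing on the counter at the start. A white paper label covers about 90 degrees of one side. Origin: centre of the underside; +z up to the lid, +x from the jar's axis to the middle of the label. May be absent.
- jar1_label (a point): middle of the label of jar1, 30 mm out from the jar's axis and 35 mm above its underside
- jar2: one of up to four alike squat round amber jars with an aluminium lid, 0.25 kg, 58 mm in diameter, 85 mm tall, standing on the counter at the start. A white paper label covers about 90 degrees of one side. Origin: centre of the underside; +z up to the lid, +x from the jar's axis to the middle of the label. May be absent.
- jar2_label (a point): middle of the label of jar2, 30 mm out from the jar's axis and 35 mm above its underside
- jar3: one of up to four alike squat round amber jars with an aluminium lid, 0.25 kg, 58 mm in diameter, 85 mm tall, standing on the counter at the start. A white paper label covers about 90 degrees of one side. Origin: centre of the underside; +z up to the lid, +x from the jar's axis to the middle of the label. May be absent.
- jar3_label (a point): middle of the label of jar3, 30 mm out from the jar's axis and 35 mm above its underside
- rack: fixed wooden bottle rack 340 mm wide (y), 160 mm deep (x): three V cradles 120 mm apart, sloping 25 degrees, low end with stop board towards the robot (-x). Each V, flanks at 45 degrees, is on two 14 mm cross boards only, 22 and 108 mm up the slope from the stop; open between them. The Vs end 8 mm below a lying bottle's axis. Origin on the counter; +x uphill, +z up.
- slot0_foot (a point): right-hand (-y) cradle of the rack: where the centre of a bottle's foot is when the bottle lies in this cradle, foot against the stop board (100 mm above the counter)
- slot0_cap (a point): right-hand (-y) cradle: where the centre of the cap's top then is, 200 mm from slot0_foot up the 25 degree slope, away from the robot
- slot1_foot (a point): middle cradle of the rack: where the centre of a bottle's foot is when the bottle lies in this cradle, foot against the stop board (100 mm above the counter)
- slot1_cap (a point): middle cradle: where the centre of the cap's top then is, 200 mm from slot1_foot up the 25 degree slope, away from the robot
- slot2_foot (a point): left-hand (+y) cradle of the rack: where the centre of a bottle's foot is when the bottle lies in this cradle, foot against the stop board (100 mm above the counter)
- slot2_cap (a point): left-hand (+y) cradle: where the centre of the cap's top then is, 200 mm from slot2_foot up the 25 degree slope, away from the robot
- ledge: fixed narrow raised ledge: a white board 50 mm deep (its x), 420 mm long (its y), 18 mm thick, its top 120 mm above the counter, on two steel legs. Origin on the counter under its middle; +x is its room side, away from the robot; +y along its length.
- food_box: green food box with a white lid, 126 x 186 mm, 92 mm tall, stands beyond the ledge; a bystander, leave it alone. Origin: centre of its underside.
- tubs: stack of four black food tubs, 130 x 180 mm, 110 mm tall, stands beyond the rack; a bystander, leave it alone. Origin: centre of its underside.
Things that resemble listed ones, but are neither listed nor needed, are in the scene too. What is shaped like the jar3 but purple is not meant. Leave any red look-alike of the bottle2 alone.

How it is judged:
By the outcome, as a careful person would: the job done as asked, in the order asked, and still so for the second after the job is handed in, with the robot touching nothing.
Of bottle0, bottle1, bottle2 only 2 to 3 are there at a start; the rules pass over those that are not, and their reading is None.
Of jar0, jar1, jar2, jar3 only 3 to 4 are there at a start; the rules pass over those that are not, and their reading is None.
At some moment in a run one of bottle0, bottle1, bottle2 may be knocked a few centimetres aside while the robot is not near it.
It also fails if it takes over 210 s, if anything falls off the work surface, if the arm or the gripper's body presses on something with over 40 N, if the wrist force passes 120 N, or if a joint passes its speed limit or range.

### The arm

A 7-joint arm with a two-finger parallel gripper is mounted at the origin on the work surface. World frame = base frame: x ahead of the robot, y to its left, z up, the work surface at z = 0. Lengths are in m, angles in rad, forces in N, time in s.
With the tool pointing down it reaches from about 0.425 to 1.025 m from the base axis. Payload 3.6 kg.
Tool frame: the origin (TCP) lies midway between the tips of the shut fingers; the grasp point (between the pads) lies manip.grip_depth behind it (manip.grip_depth is the distance from the TCP to the grasp point, in m); z points along the fingers, y is the line along which they close (so a half turn about z gives the same grasp; the last joint's range is limited). The gripper opens to 85 mm and grips with 20 to 120 N. Pads are 22 mm wide; open, the fingers measure 114 mm over their backs; the gripper's body (76 mm by 85 mm) begins 54 mm behind the grasp point. The pads swing forward as they close: fully open they stand 13 mm farther back than shut.
Start: joints at [-1.312, 0.591, 0.048, 1.609, -0.033, 0.943, -0.034], TCP at [0.251, 0.68, 0.231] pointing down, gripper open.
Joint ranges: [-2.69, 2.69], [-0.47, 2.24], [-1.27, 1.36], [0.19, 2.51], [-1.53, 4.68], [0.08, 2.07], [-3.09, 3.09]. Speed limits (rad/s): [2.57, 2.57, 3.14, 3.14, 3.14, 3.14, 3.14].

### API

Orientations are given as a rotation vector (axis times angle).
In Python, from plant import manip gives the robot as it stands. The module is installed in compiled form; this text tells all that it offers.
- The arm moves only by the tool servo_tool, never from a script. Its argument "steps" is a list of rows, each an object of numbers: "dx", "dy", "dz": the shift along the tool's x, y, z in units of 0.03 m (1.0 is 0.03 m); "ax", "ay", "az": the turn, a rotation vector about the tool's x, y, z in units of 90 degrees (1.0 is 90 degrees); "gripper": the finger opening in mm, from 0 to 85.4. In form: [{"dx": .., "dy": .., "dz": .., "ax": .., "ay": .., "az": .., "gripper": ..}, ...]. A call has 1 to 12 rows; each row shifts and turns the commanded pose from where the row before left it, along the tool's axes as they then stand; what a row does not reach is not made up. A row lasts 1/12 s, in which the tool goes at most 41.7 mm and 7.16 degrees, less where a joint would pass 70% of its speed; a pose out of reach is approached as far as the arm can. A call with a number of a shift or a turn outside -1 to 1 is refused whole. A call with a gripper value outside its range is refused whole. The fingers move at their own pace and stop on an object; the grip force is fixed at half the most. Time passes only in rows, so rows that do not move let the fingers close. It gives the time, the measured TCP pose, the force, the opening and the grip force at its end, in the units of the state.
- manip.sense(): the state, without advancing time (a new reading comes with each control period).
- manip.read_camera(name): name is "side" or "top" or "wrist"; returns the picture (420x560x3 uint8, red, green, blue); there is no depth.
- manip.get_calibration(name): a dict with "fov_y" (degrees; the focal length in pixels is half the picture's height over the tangent of half this angle, whatever the lens; pixels are square), "cx", "cy" (the principal point, pixels), "D" ([k1, k2, p1, p2, k3] as OpenCV has them; the pictures are not rectified), "extrinsics" (4x4, takes a point from camera to world coordinates); the wrist camera has in their place "mount" (4x4, takes a point from camera to tool coordinates, whose origin is the TCP and whose axes are the flange's). Camera axes: x right, y down, z forward; pixel columns grow to the right and rows downward; lengths in m; the calibration is good to about 2 mm. A picture is of the moment at which its call begins: read the wrist's pose just before it. get_calibration takes no time and is no camera call.
- manip.job_done(): hands the job in; it is judged then, once.
Trained networks look in the newest picture that a camera, given by its name, has taken for a name from the list of things; names that differ only in an ending like _2 or _b are one class to them, and where a whole thing is asked for, a point or a joint stands for the part that bears it (a point fixed in the world has none). Each returns a list of dicts, best first, with "score" (0 to 1); they miss things now and then, are a little off and sometimes report something else, mostly with a low value. They report only what shows in the picture. A call takes as long as a camera call. They do not tell look-alikes from the thing itself.
- manip.spot_in(camera, target): "position" ([x, y, z] in m, in world coordinates, good to about 4 mm: the middle of the surface that is visible of it).
- manip.tip_of(camera, target): "position" ([x, y, z] in m, in world coordinates, good to about 4 mm: a listed point, or the origin of a listed thing).
The state is a dict: "time_s": time; "joints": joint angles; "dq": joint speeds; "joint_efforts": joint torques, N m; "position": TCP position; "ee_rot": TCP orientation; "ft_force": force on the tool from outside, world axes, zero at the start; "ft_torque": the same for the moment, N m; "opening": finger opening in m; "grip_force": force on a finger pad.
Only numpy, scipy, OpenCV 4.12 (cv2) and the standard library are available. Lean on these libraries where they do the work, as an engineer would, in place of code of your own. Each camera call takes 0.05 s, during which the arm holds its last target. There are 200 camera calls.

## Working session

There is one attempt and no reset: what is moved stays moved. The work goes in short steps, Python scripts to look and compute and a tool call to move; the robot and the scene stay as the last step left them, time stands still between calls to the robot, and variables do not carry over. Pictures are saved under pics/ and viewed, at most 14 in all, crops included, and the job is handed in when it is done.

Besides the shell and the picture viewer there is one more tool, called after "Request:" by a JSON object that holds its "name" and its "arguments", one argument or row to a line. servo_tool: Moves the arm, as the interface text tells. Its arguments: {"type":"object","properties":{"steps":{"type":"array","items":{"type":"object","properties":{"dx":{"type":"number"},"dy":{"type":"number"},"dz":{"type":"number"},"ax":{"type":"number"},"ay":{"type":"number"},"az":{"type":"number"},"gripper":{"type":"number"}}}}},"required":["steps"]}

```bash
mkdir -p pics
cat > h.py <<'E'
import numpy as np, cv2
from scipy.spatial.transform import Rotation as R
from plant import manip
def K(c):
    f=210/np.tan(np.radians(c['fov_y'])/2); return np.array([[f,0,c['cx']],[0,f,c['cy']],[0,0,1.]])
def ext(name):
    c=manip.get_calibration(name)
    if 'extrinsics' in c: return c,np.array(c['extrinsics'])
    s=manip.sense(); T=np.eye(4); T[:3,:3]=R.from_rotvec(s['ee_rot']).as_matrix(); T[:3,3]=s['position']
    return c,T@np.array(c['mount'])
def ray(name,uv,z):
    c,T=ext(name); p=cv2.undistortPoints(np.array(uv,float).reshape(-1,1,2),K(c),np.array(c['D'],float)).reshape(-1,2)
    d=np.c_[p,np.ones(len(p))]@T[:3,:3].T
    return T[:3,3]+d*((z-T[2,3])/d[:,2])[:,None]
def proj(name,P):
    c,T=ext(name); W=np.linalg.inv(T)
    return cv2.projectPoints(np.array(P,float).reshape(-1,1,3),cv2.Rodrigues(W[:3,:3])[0],W[:3,3],K(c),np.array(c['D'],float))[0].reshape(-1,2)
def shot(name,f):
    im=manip.read_camera(name); cv2.imwrite('pics/'+f,im[:,:,::-1]); return im
E
python3 - <<'E'
from h import *
np.set_printoptions(precision=3,suppress=True)
s=manip.sense(); print(s, manip.grip_depth)
for n in ['top','side','wrist']:
    c,T=ext(n); print(n,c['fov_y'],c['cx'],c['cy'],c['D'],T.round(3).tolist()); shot(n,n+'0.png')
for n in ['top','side']:
  for t in ['bottle0','jar0','jar0_label','rack','ledge','food_box','tubs','slot1_foot','slot0_cap']:
    print(n,t,[(np.round(d['position'],3).tolist(),round(d['score'],2)) for d in manip.tip_of(n,t)])
E
```

```text
{'time_s': 0.0, 'joints': array([-1.311,  0.592,  0.048,  1.61 , -0.033,  0.943, -0.034]), 'dq': array([-0.001,  0.001, -0.   , -0.   ,  0.   , -0.   ,  0.001]), 'joint_efforts': array([  0.   , -54.87 ,   1.546, -19.813,   0.009,   0.009,   0.   ]), 'position': array([0.25, 0.68, 0.23]), 'ee_rot': array([-0.551, -3.093,  0.004]), 'ft_force': array([-0.118,  0.262,  0.117]), 'ft_torque': array([-0.018, -0.054,  0.031]), 'grip_force': 0.0, 'opening': 0.08557195624814475} 0.0187
top 45.52372981111509 271.9057905337883 213.3937361457112 [-0.12  0.    0.    0.    0.  ] [[-0.01, -0.983, 0.185, 0.303], [-1.0, 0.013, 0.015, 0.028], [-0.017, -0.185, -0.983, 1.678], [0.0, 0.0, 0.0, 1.0]]
side 57.292566108049286 279.8742426737364 208.1539619503807 [-0.043  0.     0.     0.     0.   ] [[0.766, -0.456, 0.453, 0.146], [-0.643, -0.538, 0.545, -0.521], [-0.005, -0.708, -0.706, 0.842], [0.0, 0.0, 0.0, 1.0]]
wrist 65.53153003261724 277.52919291293836 211.61063524040566 [-0.018  0.     0.     0.     0.   ] [[0.345, 0.905, 0.247, 0.187], [0.938, -0.333, -0.092, 0.703], [-0.001, 0.264, -0.965, 0.371], [
[... 593 characters left out ...]
t [([0.418, 0.325, 0.099], 0.69)]
top slot0_cap [([0.56, 0.017, 0.004], 0.69)]
side bottle0 [([0.44, -0.308, -0.001], 0.95), ([0.56, -0.347, 0.001], 0.93), ([0.661, -0.381, -0.0], 0.7)]
side jar0 [([0.56, -0.094, -0.001], 0.98), ([0.553, -0.222, -0.0], 0.96), ([0.555, 0.016, 0.003], 0.63), ([0.435, -0.145, 0.004], 0.57)]
side jar0_label [([0.587, -0.11, 0.033], 0.96)]
side rack [([0.471, 0.323, 0.0], 0.88)]
side ledge [([0.662, -0.056, 0.002], 0.56)]
side food_box [([0.775, -0.064, 0.001], 0.85)]
side tubs [([0.75, 0.246, -0.001], 0.9), ([0.552, -0.224, -0.0], 0.35), ([0.438, -0.313, 0.199], 0.22)]
side slot1_foot [([0.419, 0.325, 0.094], 0.92)]
side slot0_cap [([0.472, 0.324, 0.002], 0.18)]
```

View pics/top0.png

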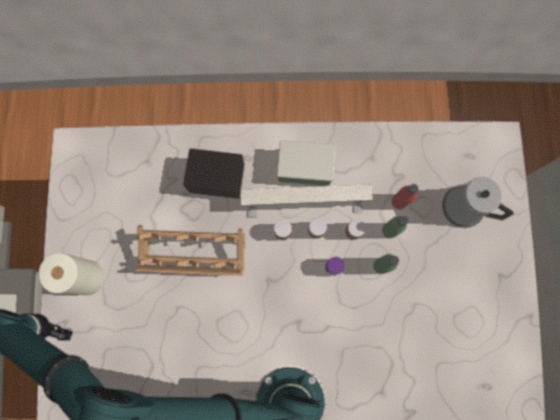

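View pics/side0.png

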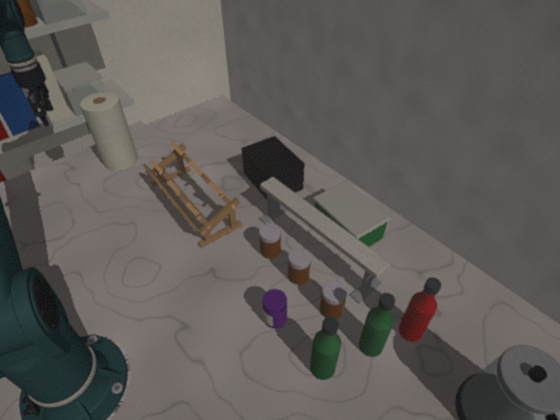

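Run:
```python
import cv2,numpy as np
t=cv2.imread('pics/top0.png');s=cv2.imread('pics/side0.png')
cv2.imwrite('pics/c1.png',cv2.resize(t[170:280,235:420],(800,476),interpolation=cv2.INTER_CUBIC))
a=cv2.resize(s[210:390,245:445],(667,600),interpolation=cv2.INTER_CUBIC)
cv2.imwrite('pics/c2.png',a)
r=cv2.resize(s[130:260,130:260],(400,400),interpolation=cv2.INTER_CUBIC);q=cv2.resize(t[215:285,125:255],(400,215),interpolation=cv2.INTER_CUBIC)
m=np.zeros((400,800,3),np.uint8);m[:,:400]=r;m[:215,400:]=q;cv2.imwrite('pics/c3.png',m)
```

```text
(no output)
```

View pics/c1.png

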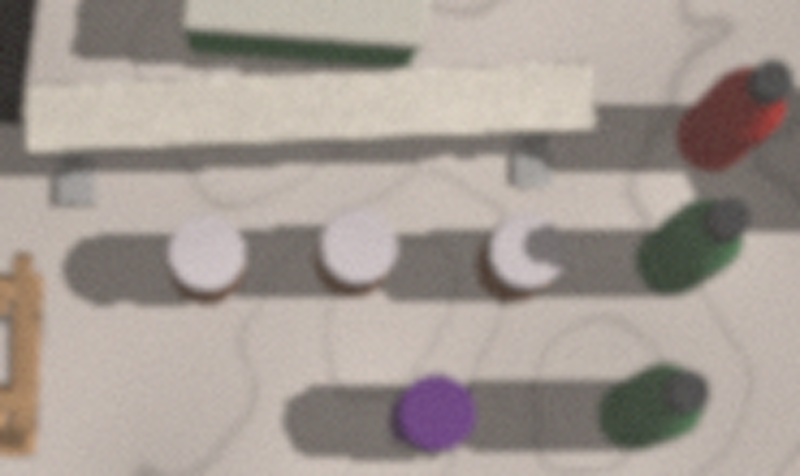

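View pics/c2.png

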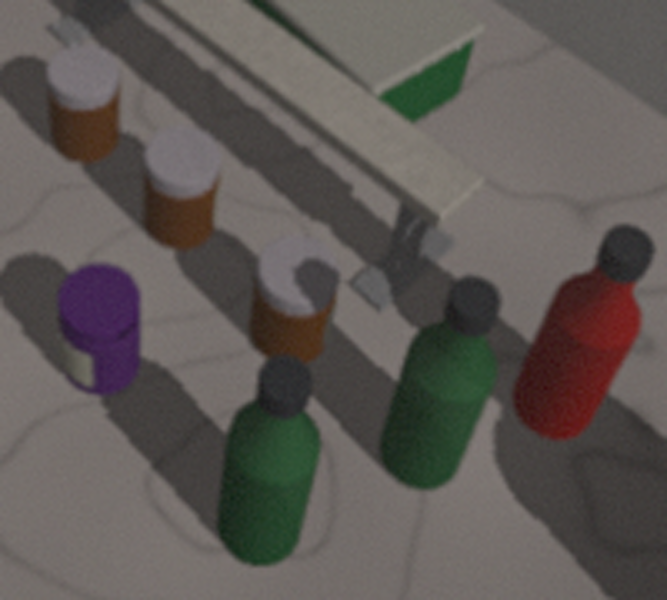

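View pics/c3.png

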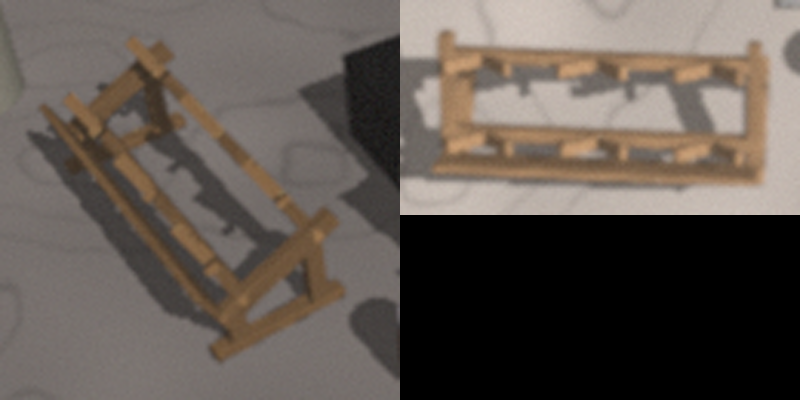

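Top picture: green bottles at (396,227) and (387,264), the red look-alike at (405,196); amber jars with aluminium lids at (283,229), (318,227) and (356,230), the purple look-alike at (335,266). By colour the two green bottles and three amber jars are meant, and the crops confirm it. No label faces the side camera. The rack is at left, about (190,252), and the ledge runs about (242..372, 195).

Run:
```python
from h import *
np.set_printoptions(precision=4,suppress=True)
f=lambda a,b:(print(a.round(4),b.round(4),'yaw',np.degrees(np.arctan2(-(b-a)[0]*-1,-(b-a)[1])).round(2)))
p=ray('top',[(241.5,205.2),(372.6,200.1),(241.5,190.8),(371.9,185)],.12); print('ledge front'); f(p[0],p[1]); print('back');f(p[2],p[3]); print('mid',p.mean(0))
p=ray('top',[(135.4,269.6),(242.6,274.5)],.11); print('stop'); f(p[0],p[1])
p=ray('top',[(142.9,231.9),(240.4,236.1)],.16); print('rackback'); f(p[0],p[1])
for n in ['top','side']:
  for t in ['slot0_foot','slot1_foot','slot2_foot','slot0_cap','slot1_cap','slot2_cap','rack','ledge']:
    print(n,t,[(np.round(d['position'],3).tolist(),round(d['score'],2)) for d in manip.tip_of(n,t)[:2]])
print(np.array(manip.get_calibration('wrist')['mount']))
s=manip.sense();print(R.from_rotvec(s['ee_rot']).as_matrix(),s['time_s'])
```

```text
ledge front
[0.6248 0.1477 0.12  ] [ 0.6358 -0.2705  0.12  ] yaw 1.52
back
[0.6718 0.1478 0.12  ] [ 0.6854 -0.2707  0.12  ] yaw 1.86
mid [ 0.6545 -0.0614  0.12  ]
stop
[0.4232 0.486  0.11  ] [0.4056 0.1449 0.11  ] yaw -2.96
rackback
[0.5362 0.4518 0.16  ] [0.5198 0.1479 0.16  ] yaw -3.09
top slot0_foot [([0.41, 0.204, 0.101], 0.67), ([0.434, -0.31, 0.2], 0.38)]
top slot1_foot [([0.418, 0.325, 0.099], 0.69)]
top slot2_foot [([0.42, 0.445, 0.104], 0.79)]
top slot0_cap [([0.56, 0.017, 0.004], 0.69)]
top slot1_cap []
top slot2_cap []
top rack [([0.476, 0.325, 0.003], 0.69)]
top ledge [([0.656, -0.056, 0.0], 0.8), ([0.557, 0.013, 0.003], 0.58)]
side slot0_foot [([0.583, 0.027, 0.035], 0.72), ([0.409, 0.204, 0.1], 0.62)]
side slot1_foot [([0.419, 0.325, 0.094], 0.92)]
side slot2_foot [([0.423, 0.439, 0.098], 0.86), ([0.435, -0.308, -0.0], 0.6)]
side slot0_cap [([0.472, 0.324, 0.002], 0.18)]
side slot1_cap []
side slot2_cap []
side rack [([0.471, 0.323, 0.0], 0.88)]
side ledge [([0.662, -0.056, 0.002], 0.56)]
[[-0.0001 -0.9646 -0.2639  0.0671]
 [ 1.     -0.0003  0.0007  0.0002]
 [-0.0008 -0.2639  0.9646 -0.1412]
 [ 0.      0.      0.      1.    ]]
[[-0.9384  0.3455  0.    ]
 [ 0.3455  0.9384 -0.    ]
 [-0.     -0.     -1.    ]] 1.85
```

```bash
cat >> h.py <<'E'
import json
def pose(p,psi,al,roll=0):
    a,b=np.radians(psi),np.radians(al)
    z=np.array([np.cos(b)*np.cos(a),np.cos(b)*np.sin(a),-np.sin(b)]); y=np.array([np.sin(a),-np.cos(a),0])
    T=np.eye(4); T[:3,:3]=np.c_[np.cross(y,z),y,z]; T[:3,3]=p; return T
def cur():
    s=manip.sense(); T=np.eye(4); T[:3,:3]=R.from_rotvec(s['ee_rot']).as_matrix(); T[:3,3]=s['position']; return T
def st():
    s=manip.sense(); T=cur(); z=T[:3,2]; print('t',round(s['time_s'],2),'p',s['position'].round(4),'z',z.round(3),'x',T[:3,0].round(3),'j',s['joints'].round(2),'F',s['ft_force'].round(1),'open',round(s['opening'],4),'g',round(s['grip_force'],1))
def plan(wps,T=None,g=None,sp=.029,ar=7.0):
    """wps: 4x4 targets or ('g',mm,n); prints rows in calls of 12"""
    T=cur() if T is None else T.copy(); rows=[]
    for w in wps:
        if isinstance(w,tuple): g=w[1]; rows+=[{'gripper':g}]*w[2]; continue
        rv=R.from_matrix(T[:3,:3].T@w[:3,:3]).as_rotvec(); D=w[:3,3]-T[:3,3]
        n=max(1,int(np.ceil(max(np.linalg.norm(D)/sp,np.degrees(np.linalg.norm(rv))/ar))))
        p1=w[:3,3]
        q=(np.degrees(rv/n)/90).round(3)
        for i in range(n):
            d=T[:3,:3].T@((p1-T[:3,3])/(n-i)); d=(d/.03).round(2)
            if i==n-1: q=(R.from_matrix(T[:3,:3].T@w[:3,:3]).as_rotvec()/np.radians(90)).round(3)
            r={k:float(v) for k,v in zip(['dx','dy','dz','ax','ay','az'],[*d,*q]) if v}
            if g is not None: r['gripper']=g
            rows.append(r); T[:3,3]+=T[:3,:3]@(d*.03); T[:3,:3]=T[:3,:3]@R.from_rotvec(q*np.pi/2).as_matrix()
    for i in range(0,len(rows),12): print(json.dumps(rows[i:i+12]).replace('"gripper"','"gripper"').replace(' ',''))
E
python3 - <<'E'
from h import *
st(); plan([pose([.70,-.09,.34],0,112)])
E
```

```text
t 1.85 p [0.2505 0.6803 0.2313] z [ 0. -0. -1.] x [-0.938  0.346 -0.   ] j [-1.31  0.59  0.05  1.61 -0.03  0.94 -0.03] F [ 0.1 -0.4 -0.2] open 0.0852 g 0.0
[{"dx":-0.74,"dy":-0.61,"dz":-0.12,"ax":0.011,"ay":-0.002,"az":0.056},{"dx":-0.79,"dy":-0.54,"dz":-0.1,"ax":0.011,"ay":-0.002,"az":0.056},{"dx":-0.84,"dy":-0.48,"dz":-0.09,"ax":0.011,"ay":-0.002,"az":0.056},{"dx":-0.87,"dy":-0.4,"dz":-0.08,"ax":0.011,"ay":-0.002,"az":0.056},{"dx":-0.91,"dy":-0.32,"dz":-0.07,"ax":0.011,"ay":-0.002,"az":0.056},{"dx":-0.93,"dy":-0.24,"dz":-0.07,"ax":0.011,"ay":-0.002,"az":0.056},{"dx":-0.95,"dy":-0.16,"dz":-0.06,"ax":0.011,"ay":-0.002,"az":0.056},{"dx":-0.96,"dy":-0.08,"dz":-0.05,"ax":0.011,"ay":-0.002,"az":0.056},{"dx":-0.97,"dz":-0.05,"ax":0.011,"ay":-0.002,"az":0.056},{"dx":-0.96,"dy":0.09,"dz":-0.05,"ax":0.011,"ay":-0.002,"az":0.056},{"dx":-0.95,"dy":0.17,"dz":-0.05,"ax":0.011,"ay":-0.002,"az":0.056},{"dx":-0.93,"dy":0.25,"dz":-0.05,"ax":0.011,"ay":-0.002,"az":0.056}]
[{"dx":-0.91,"dy":0.33,"dz":-0.05,"ax":0.011,"ay":-0.002,"az":0.056},{"dx":-0.87,"dy":0.41,"dz":-0.05,"ax":0.011,"ay":-0.002,"az":
[... 436 characters left out ...]
,"dz":-0.12,"ax":0.011,"ay":-0.002,"az":0.056},{"dx":-0.41,"dy":0.87,"dz":-0.13,"ax":0.011,"ay":-0.002,"az":0.056},{"dx":-0.33,"dy":0.9,"dz":-0.14,"ax":0.011,"ay":-0.002,"az":0.056},{"dx":-0.25,"dy":0.92,"dz":-0.16,"ax":0.011,"ay":-0.002,"az":0.056}]
[{"dx":-0.17,"dy":0.93,"dz":-0.17,"ax":0.011,"ay":-0.002,"az":0.056},{"dx":-0.08,"dy":0.94,"dz":-0.19,"ax":0.011,"ay":-0.002,"az":0.056},{"dy":0.94,"dz":-0.21,"ax":0.011,"ay":-0.002,"az":0.056},{"dx":0.08,"dy":0.94,"dz":-0.22,"ax":0.011,"ay":-0.002,"az":0.056},{"dx":0.16,"dy":0.92,"dz":-0.24,"ax":0.011,"ay":-0.002,"az":0.056},{"dx":0.24,"dy":0.9,"dz":-0.26,"ax":0.011,"ay":-0.002,"az":0.056},{"dx":0.31,"dy":0.87,"dz":-0.27,"ax":0.014,"az":0.065}]
```

```bash
cat >> h.py <<'E'
def go(wps,T=None,sp=.029,ar=7.0):
    """each wp is a 4x4; prefix order: if wp=('r',T) rotate only to T's rotation, ('t',T) shift only, ('s',T) screw (both at once, constant rows)"""
    from scipy.linalg import logm,expm
    T=cur() if T is None else T.copy()
    for k,w in wps:
        w=w.copy()
        if k=='r': w[:3,3]=T[:3,3]
        if k=='t': w[:3,:3]=T[:3,:3]
        rel=np.linalg.inv(T)@w; rv=R.from_matrix(rel[:3,:3]).as_rotvec(); L=np.linalg.norm(rel[:3,3]); 
        n=max(1,int(np.ceil(max(L*1.0/sp,np.degrees(np.linalg.norm(rv))/ar))))
        q=rv/n; Rq=R.from_rotvec(q).as_matrix()
        A=sum(np.linalg.matrix_power(Rq,i) for i in range(n)); d=np.linalg.solve(A,rel[:3,3])
        d=(d/.03).round(3); q=(q/(np.pi/2)).round(4)
        print(k,n,'x',json.dumps({a:float(v) for a,v in zip(['dx','dy','dz','ax','ay','az'],[*d,*q]) if v}).replace(' ',''))
        S=np.eye(4); S[:3,:3]=R.from_rotvec(q*np.pi/2).as_matrix(); S[:3,3]=d*.03
        T=T@np.linalg.matrix_power(S,n); 
    print('end',T[:3,3].round(4))
E
python3 - <<'E'
from h import *
a=pose([.70,-.09,.34],0,112); go([('s',a)]); go([('t',pose([.45,.3,.36],0,90)),('s',a)]); go([('t',a),('r',a)])
E
```

```text
s 31 x {"dx":-1.093,"dy":0.792,"ax":0.0109,"ay":-0.002,"az":0.0563}
end [ 0.7004 -0.0899  0.3412]
t 16 x {"dx":-0.664,"dy":-0.6,"dz":-0.268}
s 23 x {"dx":-0.731,"dy":0.6,"dz":0.102,"ax":0.0148,"ay":-0.0026,"az":0.0759}
end [ 0.6999 -0.0902  0.3397]
t 31 x {"dx":-0.74,"dy":-0.61,"dz":-0.117}
r 23 x {"ax":0.0148,"ay":-0.0026,"az":0.0759}
end [ 0.7003 -0.0898  0.3402]
```

Request:
{"name": "servo_tool", "arguments": {
  "steps": [
    {"dx":-0.66,"dy":-0.6,"dz":-0.27},
    {"dx":-0.66,"dy":-0.6,"dz":-0.27},
    {"dx":-0.66,"dy":-0.6,"dz":-0.27},
    {"dx":-0.66,"dy":-0.6,"dz":-0.27},
    {"dx":-0.66,"dy":-0.6,"dz":-0.27},
    {"dx":-0.66,"dy":-0.6,"dz":-0.27},
    {"dx":-0.66,"dy":-0.6,"dz":-0.27},
    {"dx":-0.66,"dy":-0.6,"dz":-0.27}
  ]
}}

```text
validation failed for argument at $.st...
```

Request:
{"name": "servo_tool", "arguments": {
  "steps": [
    {"dx":-0.66,"dy":-0.6,"dz":-0.27},
    {"dx":-0.66,"dy":-0.6,"dz":-0.27},
    {"dx":-0.66,"dy":-0.6,"dz":-0.27},
    {"dx":-0.66,"dy":-0.6,"dz":-0.27},
    {"dx":-0.66,"dy":-0.6,"dz":-0.27},
    {"dx":-0.66,"dy":-0.6,"dz":-0.27},
    {"dx":-0.66,"dy":-0.6,"dz":-0.27},
    {"dx":-0.66,"dy":-0.6,"dz":-0.27}
  ]
}}

```text
validation failed for argument at $.st...
```

Request:
{"name": "servo_tool", "arguments": {
  "steps": [
    {"dx":-0.73,"dy":0.6,"dz":0.1,"ax":0.015,"ay":-0.003,"az":0.076},
    {"dx":-0.73,"dy":0.6,"dz":0.1,"ax":0.015,"ay":-0.003,"az":0.076},
    {"dx":-0.73,"dy":0.6,"dz":0.1,"ax":0.015,"ay":-0.003,"az":0.076},
    {"dx":-0.73,"dy":0.6,"dz":0.1,"ax":0.015,"ay":-0.003,"az":0.076},
    {"dx":-0.73,"dy":0.6,"dz":0.1,"ax":0.015,"ay":-0.003,"az":0.076},
    {"dx":-0.73,"dy":0.6,"dz":0.1,"ax":0.015,"ay":-0.003,"az":0.076},
    {"dx":-0.73,"dy":0.6,"dz":0.1,"ax":0.015,"ay":-0.003,"az":0.076},
    {"dx":-0.73,"dy":0.6,"dz":0.1,"ax":0.015,"ay":-0.003,"az":0.076},
    {"dx":-0.73,"dy":0.6,"dz":0.1,"ax":0.015,"ay":-0.003,"az":0.076},
    {"dx":-0.73,"dy":0.6,"dz":0.1,"ax":0.015,"ay":-0.003,"az":0.076},
    {"dx":-0.73,"dy":0.6,"dz":0.1,"ax":0.015,"ay":-0.003,"az":0.076},
    {"dx":-0.73,"dy":0.6,"dz":0.1,"ax":0.015,"ay":-0.003,"az":0.076}
  ]
}}

```text
validation failed for argument at $.st...
```

Request:
{"name": "servo_tool", "arguments": {
  "steps": [
    {"dx":-0.73,"dy":0.6,"dz":0.1,"ax":0.015,"ay":-0.003,"az":0.076},
    {"dx":-0.73,"dy":0.6,"dz":0.1,"ax":0.015,"ay":-0.003,"az":0.076},
    {"dx":-0.73,"dy":0.6,"dz":0.1,"ax":0.015,"ay":-0.003,"az":0.076},
    {"dx":-0.73,"dy":0.6,"dz":0.1,"ax":0.015,"ay":-0.003,"az":0.076},
    {"dx":-0.73,"dy":0.6,"dz":0.1,"ax":0.015,"ay":-0.003,"az":0.076},
    {"dx":-0.73,"dy":0.6,"dz":0.1,"ax":0.015,"ay":-0.003,"az":0.076},
    {"dx":-0.73,"dy":0.6,"dz":0.1,"ax":0.015,"ay":-0.003,"az":0.076},
    {"dx":-0.73,"dy":0.6,"dz":0.1,"ax":0.015,"ay":-0.003,"az":0.076},
    {"dx":-0.73,"dy":0.6,"dz":0.1,"ax":0.015,"ay":-0.003,"az":0.076},
    {"dx":-0.73,"dy":0.6,"dz":0.1,"ax":0.015,"ay":-0.003,"az":0.076},
    {"dx":-0.73,"dy":0.6,"dz":0.1,"ax":0.015,"ay":-0.003,"az":0.076}
  ]
}}

```text
validation failed for argument at $.st...
```

Run:
```python
from h import *
st(); shot('wrist','w1.png')
for t in ['jar0','jar0_label','ledge','bottle0']:
    print(t,[(np.round(d['position'],3).tolist(),round(d['score'],2)) for d in manip.tip_of('wrist',t)])
```

```text
t 1.85 p [0.2505 0.6803 0.2313] z [ 0. -0. -1.] x [-0.938  0.346 -0.   ] j [-1.31  0.59  0.05  1.61 -0.03  0.94 -0.03] F [ 0.1 -0.4 -0.2] open 0.0852 g 0.0
jar0 []
jar0_label []
ledge []
bottle0 []
```

View pics/w1.png

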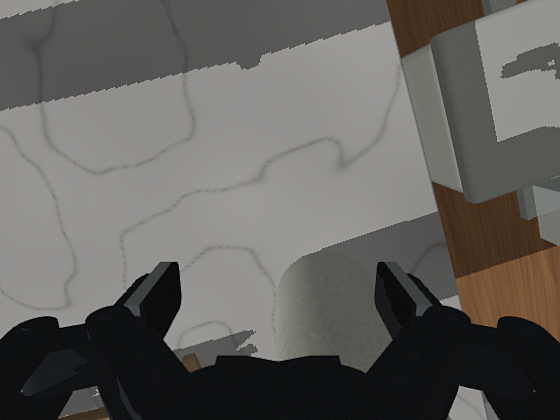

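The wrist picture shows only the paper roll: the move calls were refused, so I'll retry with every field given.

Request:
{"name": "servo_tool", "arguments": {
  "steps": [
    {"dx":-0.66,"dy":-0.6,"dz":-0.27,"ax":0,"ay":0,"az":0,"gripper":85},
    {"dx":-0.66,"dy":-0.6,"dz":-0.27,"ax":0,"ay":0,"az":0,"gripper":85}
  ]
}}

```text
time_s: 2.27
position: [0.2733, 0.6336, 0.2468]
ee_rot: [-0.545, -3.093, 0.001]
ft_force: [1.1, -1.1, -0.3]
opening: 0.0854
grip_force: 0.0
```

Request:
{"name": "servo_tool", "arguments": {
  "steps": [
    {"dx":-0.71,"dy":-0.64,"dz":-0.3,"ax":0,"ay":0,"az":0,"gripper":85},
    {"dx":-0.71,"dy":-0.64,"dz":-0.3,"ax":0,"ay":0,"az":0,"gripper":85},
    {"dx":-0.71,"dy":-0.64,"dz":-0.3,"ax":0,"ay":0,"az":0,"gripper":85},
    {"dx":-0.71,"dy":-0.64,"dz":-0.3,"ax":0,"ay":0,"az":0,"gripper":85},
    {"dx":-0.71,"dy":-0.64,"dz":-0.3,"ax":0,"ay":0,"az":0,"gripper":85},
    {"dx":-0.71,"dy":-0.64,"dz":-0.3,"ax":0,"ay":0,"az":0,"gripper":85},
    {"dx":-0.71,"dy":-0.64,"dz":-0.3,"ax":0,"ay":0,"az":0,"gripper":85},
    {"dx":-0.71,"dy":-0.64,"dz":-0.3,"ax":0,"ay":0,"az":0,"gripper":85},
    {"dx":-0.71,"dy":-0.64,"dz":-0.3,"ax":0,"ay":0,"az":0,"gripper":85},
    {"dx":-0.71,"dy":-0.64,"dz":-0.3,"ax":0,"ay":0,"az":0,"gripper":85},
    {"dx":-0.71,"dy":-0.64,"dz":-0.3,"ax":0,"ay":0,"az":0,"gripper":85},
    {"dx":-0.71,"dy":-0.64,"dz":-0.3,"ax":0,"ay":0,"az":0,"gripper":85}
  ]
}}

```text
time_s: 3.27
position: [0.4359, 0.327, 0.3562]
ee_rot: [0.551, 3.093, 0.001]
ft_force: [1.4, -0.5, -0.1]
opening: 0.0849
grip_force: 0.0
```

Request:
{"name": "servo_tool", "arguments": {
  "steps": [
    {"dx":-0.73,"dy":0.6,"dz":0.1,"ax":0.015,"ay":-0.003,"az":0.076,"gripper":85},
    {"dx":-0.73,"dy":0.6,"dz":0.1,"ax":0.015,"ay":-0.003,"az":0.076,"gripper":85},
    {"dx":-0.73,"dy":0.6,"dz":0.1,"ax":0.015,"ay":-0.003,"az":0.076,"gripper":85},
    {"dx":-0.73,"dy":0.6,"dz":0.1,"ax":0.015,"ay":-0.003,"az":0.076,"gripper":85},
    {"dx":-0.73,"dy":0.6,"dz":0.1,"ax":0.015,"ay":-0.003,"az":0.076,"gripper":85},
    {"dx":-0.73,"dy":0.6,"dz":0.1,"ax":0.015,"ay":-0.003,"az":0.076,"gripper":85},
    {"dx":-0.73,"dy":0.6,"dz":0.1,"ax":0.015,"ay":-0.003,"az":0.076,"gripper":85},
    {"dx":-0.73,"dy":0.6,"dz":0.1,"ax":0.015,"ay":-0.003,"az":0.076,"gripper":85},
    {"dx":-0.73,"dy":0.6,"dz":0.1,"ax":0.015,"ay":-0.003,"az":0.076,"gripper":85},
    {"dx":-0.73,"dy":0.6,"dz":0.1,"ax":0.015,"ay":-0.003,"az":0.076,"gripper":85},
    {"dx":-0.73,"dy":0.6,"dz":0.1,"ax":0.015,"ay":-0.003,"az":0.076,"gripper":85},
    {"dx":-0.73,"dy":0.6,"dz":0.1,"ax":0.015,"ay":-0.003,"az":0.076,"gripper":85}
  ]
}}

```text
time_s: 4.27
position: [0.7295, 0.2262, 0.3175]
ee_rot: [2.433, 1.935, -0.414]
ft_force: [-0.1, 0.0, 0.2]
opening: 0.0849
grip_force: 0.0
```

Request:
{"name": "servo_tool", "arguments": {
  "steps": [
    {"dx":-0.73,"dy":0.6,"dz":0.1,"ax":0.015,"ay":-0.003,"az":0.076,"gripper":85},
    {"dx":-0.73,"dy":0.6,"dz":0.1,"ax":0.015,"ay":-0.003,"az":0.076,"gripper":85},
    {"dx":-0.73,"dy":0.6,"dz":0.1,"ax":0.015,"ay":-0.003,"az":0.076,"gripper":85},
    {"dx":-0.73,"dy":0.6,"dz":0.1,"ax":0.015,"ay":-0.003,"az":0.076,"gripper":85},
    {"dx":-0.73,"dy":0.6,"dz":0.1,"ax":0.015,"ay":-0.003,"az":0.076,"gripper":85},
    {"dx":-0.73,"dy":0.6,"dz":0.1,"ax":0.015,"ay":-0.003,"az":0.076,"gripper":85},
    {"dx":-0.73,"dy":0.6,"dz":0.1,"ax":0.015,"ay":-0.003,"az":0.076,"gripper":85},
    {"dx":-0.73,"dy":0.6,"dz":0.1,"ax":0.015,"ay":-0.003,"az":0.076,"gripper":85},
    {"dx":-0.73,"dy":0.6,"dz":0.1,"ax":0.015,"ay":-0.003,"az":0.076,"gripper":85},
    {"dx":-0.73,"dy":0.6,"dz":0.1,"ax":0.015,"ay":-0.003,"az":0.076,"gripper":85},
    {"dx":-0.73,"dy":0.6,"dz":0.1,"ax":0.015,"ay":-0.003,"az":0.076,"gripper":85}
  ]
}}

```text
time_s: 5.18
position: [0.6846, -0.0625, 0.3402]
ee_rot: [3.073, -0.018, -0.609]
ft_force: [-0.7, -1.5, 0.4]
opening: 0.085
grip_force: 0.0
```

Run:
```python
from h import *
st(); shot('wrist','w2.png')
for t in ['jar0','jar0_label','ledge','bottle0']:
    print(t,[(np.round(d['position'],3).tolist(),round(d['score'],2)) for d in manip.tip_of('wrist',t)])
```

```text
t 5.18 p [ 0.6846 -0.0625  0.3402] z [-0.382 -0.006 -0.924] x [ 0.924 -0.013 -0.382] j [-0.42  0.77  0.86  1.33 -0.41  1.64 -1.14] F [-0.7 -1.5  0.4] open 0.085 g 0.0
jar0 [([0.56, -0.094, -0.001], 0.94), ([0.432, -0.149, -0.002], 0.9), ([0.556, -0.222, -0.002], 0.8), ([0.556, 0.019, 0.001], 0.76)]
jar0_label [([0.589, -0.106, 0.033], 0.59), ([0.582, -0.242, 0.035], 0.54), ([0.414, 0.323, 0.098], 0.3)]
ledge [([0.66, -0.061, -0.001], 0.79)]
bottle0 [([0.552, -0.347, 0.005], 0.88), ([0.663, -0.382, 0.001], 0.88), ([0.438, -0.313, -0.0], 0.71), ([0.66, -0.059, -0.002], 0.47)]
```

View pics/w2.png

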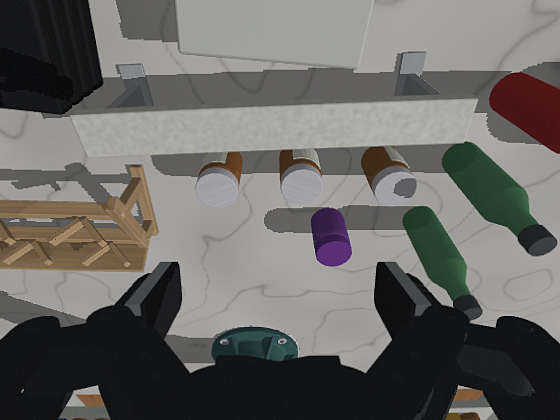

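```bash
cat >> h.py <<'E'
def unwrap(name,im,x,y,z0=0,hs=np.arange(.015,.062,.004)):
    c,T=ext(name); cam=T[:3,3]; hsv=cv2.cvtColor(im,cv2.COLOR_RGB2HSV); out={}
    for a in range(-180,180,5):
        n=np.array([np.cos(np.radians(a)),np.sin(np.radians(a)),0]); P=np.array([[x,y,z0+h]+0*n+.029*n for h in hs])
        if n@(cam-P[0])<.004: continue
        uv=proj(name,P); S=[hsv[int(round(v)),int(round(u))] for u,v in uv if 0<=u<560 and 0<=v<420]
        out[a]=[int(s[1]) for s in S]
    return out
E
python3 - <<'E'
from h import *
im=cv2.imread('pics/w2.png')[:,:,::-1].copy()
for j in [(.557,.017),(.560,-.093),(.556,-.221)]:
    print(j,proj('wrist',[[*j,0],[*j,.085]]).round(0).tolist())
    for a,v in unwrap('wrist',im,*j).items(): print(a,v)
b=cv2.resize(im[140:215,180:430,::-1],(800,240),interpolation=cv2.INTER_CUBIC);cv2.imwrite('pics/w2c.png',b)
E
```

```text
(0.557, 0.017) [[226.0, 160.0], [219.0, 191.0]]
-95 [8, 8, 11, 8, 11, 12, 8, 5, 5, 6, 6, 6]
-90 [11, 8, 8, 11, 8, 11, 6, 8, 5, 5, 6, 6]
-85 [8, 5, 8, 8, 11, 5, 8, 6, 8, 3, 3, 6]
-80 [3, 8, 5, 3, 3, 3, 5, 8, 3, 5, 3, 3]
-75 [5, 8, 5, 5, 3, 5, 8, 5, 3, 3, 6, 6]
-70 [3, 5, 8, 97, 42, 28, 10, 148, 96, 43, 9, 121]
-65 [34, 84, 87, 154, 182, 187, 187, 192, 169, 179, 193, 177]
-60 [138, 189, 184, 181, 166, 166, 171, 171, 167, 168, 167, 175]
-55 [166, 178, 168, 168, 168, 166, 169, 167, 165, 165, 160, 148]
-50 [179, 175, 167, 162, 165, 159, 162, 163, 161, 163, 167, 160]
-45 [182, 170, 164, 160, 165, 161, 163, 165, 163, 166, 165, 165]
-40 [150, 173, 165, 159, 165, 157, 163, 161, 166, 162, 157, 162]
-35 [38, 144, 168, 161, 162, 160, 164, 166, 163, 162, 156, 165]
-30 [7, 37, 179, 156, 163, 159, 161, 158, 160, 158, 160, 159]
-25 [9, 37, 142, 180, 161, 158, 160, 161, 161, 164, 169, 161]
-20 [9, 6, 14, 184, 165, 162, 168, 160, 163, 167, 163, 161]
-15 [11, 9, 20, 100, 78, 155, 147, 106, 150, 151, 85, 149]
-10 [9, 11, 10, 16, 19, 16, 16, 16, 16, 16, 14, 81]
-5 [9, 9, 9, 18, 17, 16, 14, 16, 18, 20, 14
[... 4073 characters left out ...]
67, 152, 154, 156, 148, 160, 153, 167, 159, 152, 159, 155]
70 [153, 162, 150, 148, 163, 150, 144, 155, 155, 156, 155, 166]
75 [146, 146, 157, 146, 155, 157, 155, 155, 157, 149, 156, 133]
80 [162, 143, 157, 160, 153, 159, 157, 155, 163, 149, 131, 140]
85 [156, 156, 149, 147, 145, 151, 151, 157, 143, 131, 135, 131]
90 [156, 146, 143, 145, 160, 146, 156, 145, 129, 128, 128, 140]
95 [157, 160, 162, 160, 151, 152, 135, 135, 129, 133, 129, 138]
100 [160, 163, 149, 151, 179, 135, 143, 141, 133, 152, 139, 117]
105 [163, 176, 166, 179, 159, 143, 164, 150, 152, 155, 163, 88]
110 [176, 166, 213, 159, 182, 164, 150, 214, 155, 163, 171, 144]
115 [166, 213, 159, 182, 164, 206, 214, 155, 92, 171, 144, 168]
```

View pics/w2c.png

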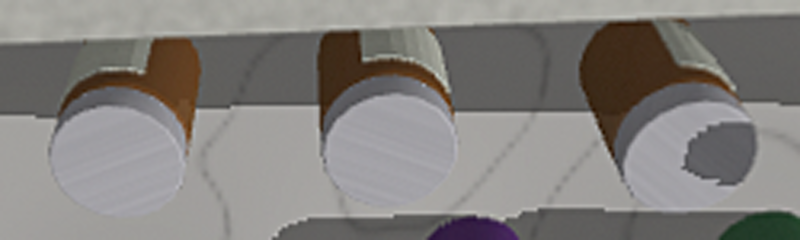

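Labels in the wrist view: left jar (217,160) faces about +32°, middle jar (300,160) about −23°, right jar (395,155) about −37° in world yaw. Next is the nearer green bottle.

Run:
```python
from h import *
b=np.array([.437,-.311,.082]); ps,al=-50,38
z=pose(b,ps,al)[:3,2]; print(z)
P=lambda p:pose(p,ps,al)
g=b+.014*z; pre=g-.15*z
mid=pose([.47,-.12,.36],ps,al)
go([('s',mid),('t',P(pre)),('t',P(g))])
```

```text
[ 0.50652355 -0.60365126 -0.61566148]
s 13 x {"dx":-0.48,"dy":0.374,"dz":-0.116,"ax":-0.0113,"ay":0.0591,"az":0.0442}
t 9 x {"dx":-0.526,"dy":0.549,"dz":0.496}
t 6 x {"dy":-0.001,"dz":0.833}
end [ 0.4441 -0.3194  0.0734]
```

Request:
{"name": "servo_tool", "arguments": {
  "steps": [
    {"dx":-0.48,"dy":0.374,"dz":-0.116,"ax":-0.0113,"ay":0.0591,"az":0.0442,"gripper":85},
    {"dx":-0.48,"dy":0.374,"dz":-0.116,"ax":-0.0113,"ay":0.0591,"az":0.0442,"gripper":85},
    {"dx":-0.48,"dy":0.374,"dz":-0.116,"ax":-0.0113,"ay":0.0591,"az":0.0442,"gripper":85},
    {"dx":-0.48,"dy":0.374,"dz":-0.116,"ax":-0.0113,"ay":0.0591,"az":0.0442,"gripper":85},
    {"dx":-0.48,"dy":0.374,"dz":-0.116,"ax":-0.0113,"ay":0.0591,"az":0.0442,"gripper":85},
    {"dx":-0.48,"dy":0.374,"dz":-0.116,"ax":-0.0113,"ay":0.0591,"az":0.0442,"gripper":85},
    {"dx":-0.48,"dy":0.374,"dz":-0.116,"ax":-0.0113,"ay":0.0591,"az":0.0442,"gripper":85}
  ]
}}

```text
time_s: 6.02
position: [0.5781, -0.1143, 0.3822]
ee_rot: [2.821, -0.65, 0.399]
ft_force: [-0.5, 0.7, 1.1]
opening: 0.0851
grip_force: 0.0
```

Request:
{"name": "servo_tool", "arguments": {
  "steps": [
    {"dx":-0.48,"dy":0.374,"dz":-0.116,"ax":-0.0113,"ay":0.0591,"az":0.0442,"gripper":85},
    {"dx":-0.48,"dy":0.374,"dz":-0.116,"ax":-0.0113,"ay":0.0591,"az":0.0442,"gripper":85},
    {"dx":-0.48,"dy":0.374,"dz":-0.116,"ax":-0.0113,"ay":0.0591,"az":0.0442,"gripper":85},
    {"dx":-0.48,"dy":0.374,"dz":-0.116,"ax":-0.0113,"ay":0.0591,"az":0.0442,"gripper":85},
    {"dx":-0.48,"dy":0.374,"dz":-0.116,"ax":-0.0113,"ay":0.0591,"az":0.0442,"gripper":85},
    {"dx":-0.48,"dy":0.374,"dz":-0.116,"ax":-0.0113,"ay":0.0591,"az":0.0442,"gripper":85}
  ]
}}

```text
time_s: 6.52
position: [0.5109, -0.125, 0.3792]
ee_rot: [2.567, -0.883, 0.696]
ft_force: [-0.6, 0.4, -0.2]
opening: 0.0852
grip_force: 0.0
```

Run:
```python
from h import *
st()
b=np.array([.437,-.311,.082]); ps,al=-50,38
z=pose(b,ps,al)[:3,2]
P=lambda p:pose(p,ps,al)
g=b+.014*z; pre=g-.15*z
go([('s',P(pre)),('t',P(g))])
```

```text
t 6.52 p [ 0.5109 -0.125   0.3792] z [ 0.337 -0.457 -0.823] x [ 0.687 -0.478  0.547] j [-1.35  0.14  1.35  2.2   0.61  0.63 -2.7 ] F [-0.6  0.4 -0.2] open 0.0852 g 0.0
s 10 x {"dx":-0.58,"dy":0.514,"dz":0.505,"ax":0.0001,"ay":0.0196,"az":0.0143}
t 6 x {"dx":-0.001,"dy":0.001,"dz":0.834}
end [ 0.4441 -0.3195  0.0734]
```

Request:
{"name": "servo_tool", "arguments": {
  "steps": [
    {"dx":0,"dy":0,"dz":0,"ax":0,"ay":0,"az":-0.079,"gripper":85},
    {"dx":0,"dy":0,"dz":0,"ax":0,"ay":0,"az":-0.079,"gripper":85},
    {"dx":0,"dy":0,"dz":0,"ax":0,"ay":0,"az":-0.079,"gripper":85},
    {"dx":0,"dy":0,"dz":0,"ax":0,"ay":0,"az":-0.079,"gripper":85},
    {"dx":0,"dy":0,"dz":0,"ax":0,"ay":0,"az":-0.079,"gripper":85},
    {"dx":0,"dy":0,"dz":0,"ax":0,"ay":0,"az":-0.079,"gripper":85},
    {"dx":0,"dy":0,"dz":0,"ax":0,"ay":0,"az":-0.079,"gripper":85},
    {"dx":0,"dy":0,"dz":0,"ax":0,"ay":0,"az":-0.079,"gripper":85},
    {"dx":0,"dy":0,"dz":0,"ax":0,"ay":0,"az":-0.079,"gripper":85},
    {"dx":0,"dy":0,"dz":0,"ax":0,"ay":0,"az":-0.079,"gripper":85},
    {"dx":0,"dy":0,"dz":0,"ax":0,"ay":0,"az":-0.079,"gripper":85},
    {"dx":0,"dy":0,"dz":0,"ax":0,"ay":0,"az":-0.079,"gripper":85}
  ]
}}

```text
time_s: 7.52
position: [0.5111, -0.125, 0.3792]
ee_rot: [2.33, 1.032, 0.171]
ft_force: [-0.6, -1.1, -0.1]
opening: 0.0848
grip_force: 0.0
```

```bash
python3 -c "
from h import *
st()"
```

```text
t 7.52 p [ 0.5111 -0.125   0.3792] z [ 0.336 -0.456 -0.824] x [ 0.693  0.712 -0.112] j [-1.13  0.07  1.06  2.2   0.72  0.7  -1.33] F [-0.6 -1.1 -0.1] open 0.0848 g 0.0
```

Request:
{"name": "servo_tool", "arguments": {
  "steps": [
    {"dx":0,"dy":0,"dz":0,"ax":0,"ay":0,"az":-0.079,"gripper":85},
    {"dx":0,"dy":0,"dz":0,"ax":0,"ay":0,"az":-0.079,"gripper":85},
    {"dx":0,"dy":0,"dz":0,"ax":0,"ay":0,"az":-0.079,"gripper":85},
    {"dx":0,"dy":0,"dz":0,"ax":0,"ay":0,"az":-0.079,"gripper":85},
    {"dx":0,"dy":0,"dz":0,"ax":0,"ay":0,"az":-0.079,"gripper":85},
    {"dx":0,"dy":0,"dz":0,"ax":0,"ay":0,"az":-0.079,"gripper":85},
    {"dx":0,"dy":0,"dz":0,"ax":0,"ay":0,"az":-0.079,"gripper":85},
    {"dx":0,"dy":0,"dz":0,"ax":0,"ay":0,"az":-0.079,"gripper":85},
    {"dx":0,"dy":0,"dz":0,"ax":0,"ay":0,"az":-0.079,"gripper":85},
    {"dx":0,"dy":0,"dz":0,"ax":0,"ay":0,"az":-0.079,"gripper":85},
    {"dx":0,"dy":0,"dz":0,"ax":0,"ay":0,"az":-0.079,"gripper":85},
    {"dx":0,"dy":0,"dz":0,"ax":0,"ay":0,"az":-0.079,"gripper":85}
  ]
}}

```text
time_s: 8.52
position: [0.5111, -0.125, 0.3792]
ee_rot: [1.032, 2.378, -0.404]
ft_force: [0.7, 0.6, -0.3]
opening: 0.0851
grip_force: 0.0
```

```bash
cat >> h.py <<'E'
def pose2(p,psi,al):
    T=pose(p,psi,al); T[:3,:2]*=-1; return T
E
python3 - <<'E'
from h import *
st()
b=np.array([.437,-.311,.082]); ps,al=-50,38
z=pose(b,ps,al)[:3,2]
P=lambda p:pose2(p,ps,al)
g=b+.014*z; pre=g-.15*z
go([('s',P(pre)),('t',P(g))])
E
```

```text
t 8.52 p [ 0.5111 -0.125   0.3792] z [ 0.336 -0.456 -0.824] x [-0.58   0.59  -0.562] j [-1.    0.06  0.91  2.19  0.74  0.72  0.14] F [ 0.7  0.6 -0.3] open 0.0851 g 0.0
s 10 x {"dx":0.533,"dy":-0.56,"dz":0.51,"ax":-0.0016,"ay":-0.0196,"az":0.0045}
t 6 x {"dy":0.001,"dz":0.834}
end [ 0.4441 -0.3195  0.0734]
```

Request:
{"name": "servo_tool", "arguments": {
  "steps": [
    {"dx":0.533,"dy":-0.56,"dz":0.51,"ax":-0.0016,"ay":-0.0196,"az":0.0045,"gripper":85},
    {"dx":0.533,"dy":-0.56,"dz":0.51,"ax":-0.0016,"ay":-0.0196,"az":0.0045,"gripper":85},
    {"dx":0.533,"dy":-0.56,"dz":0.51,"ax":-0.0016,"ay":-0.0196,"az":0.0045,"gripper":85},
    {"dx":0.533,"dy":-0.56,"dz":0.51,"ax":-0.0016,"ay":-0.0196,"az":0.0045,"gripper":85},
    {"dx":0.533,"dy":-0.56,"dz":0.51,"ax":-0.0016,"ay":-0.0196,"az":0.0045,"gripper":85},
    {"dx":0.533,"dy":-0.56,"dz":0.51,"ax":-0.0016,"ay":-0.0196,"az":0.0045,"gripper":85},
    {"dx":0.533,"dy":-0.56,"dz":0.51,"ax":-0.0016,"ay":-0.0196,"az":0.0045,"gripper":85},
    {"dx":0.533,"dy":-0.56,"dz":0.51,"ax":-0.0016,"ay":-0.0196,"az":0.0045,"gripper":85},
    {"dx":0.533,"dy":-0.56,"dz":0.51,"ax":-0.0016,"ay":-0.0196,"az":0.0045,"gripper":85},
    {"dx":0.533,"dy":-0.56,"dz":0.51,"ax":-0.0016,"ay":-0.0196,"az":0.0045,"gripper":85}
  ]
}}

```text
time_s: 9.35
position: [0.4328, -0.1809, 0.2546]
ee_rot: [0.971, 2.292, -0.606]
ft_force: [-0.7, -0.1, -0.4]
opening: 0.085
grip_force: 0.0
```

Run:
```python
from h import *
st()
for n in ['side','wrist']:
    manip.read_camera(n); print(n,[(np.round(d['position'],3).tolist(),round(d['score'],2)) for d in manip.tip_of(n,'bottle0')])
b=np.array([.437,-.311,.082]); ps,al=-50,38
z=pose(b,ps,al)[:3,2]
P=lambda p:pose2(p,ps,al)
g=b+.014*z; pre=g-.15*z
go([('s',P(pre)),('t',P(g))])
```

```text
t 9.35 p [ 0.4328 -0.1809  0.2546] z [ 0.326 -0.596 -0.734] x [-0.573  0.493 -0.655] j [-0.11  0.22 -0.05  2.49  1.43  0.71 -0.65] F [-0.7 -0.1 -0.4] open 0.085 g 0.0
side [([0.437, -0.309, -0.003], 0.98), ([0.558, -0.347, -0.002], 0.73), ([0.661, -0.385, 0.003], 0.66), ([0.557, 0.017, -0.0], 0.5), ([0.582, -0.241, 0.037], 0.41)]
wrist [([0.554, -0.346, 0.003], 0.89), ([0.66, -0.383, -0.006], 0.85), ([0.435, -0.312, 0.0], 0.78)]
s 5 x {"dx":0.486,"dy":-0.456,"dz":0.425,"ax":-0.0161,"ay":-0.0229,"az":0.0168}
t 6 x {"dz":0.833}
end [ 0.444  -0.3194  0.0734]
```

Run:
```python
from h import *
for ps in (40,55):
    al=40; b=np.array([.437,-.31,.082]); z=pose(b,ps,al)[:3,2]; P=lambda p:pose(p,ps,al)
    g=b+.014*z; pre=g-.14*z; print(ps,pre)
    go([('t',pose([.47,-.2,.4],0,90)),('s',P(pre+[.0,0,.22])),('t',P(pre)),('t',P(g))])
```

```text
40 [ 0.36306016 -0.37204289  0.16299124]
t 6 x {"dx":-0.699,"dy":-0.047,"dz":-0.469}
s 19 x {"dx":-0.376,"dy":-0.222,"ax":-0.0096,"ay":0.0457,"az":0.0579}
t 8 x {"dx":-0.703,"dy":0.002,"dz":0.589}
t 5 x {"dy":-0.001,"dz":0.934}
end [ 0.4453 -0.3031  0.073 ]
55 [ 0.38163748 -0.38906587  0.16299124]
t 6 x {"dx":-0.699,"dy":-0.047,"dz":-0.469}
s 17 x {"dx":-0.419,"dy":-0.25,"dz":0.011,"ax":-0.0105,"ay":0.0546,"az":0.0539}
t 8 x {"dx":-0.702,"dy":-0.001,"dz":0.589}
t 5 x {"dx":-0.001,"dy":0.001,"dz":0.933}
end [ 0.4432 -0.3012  0.0729]
```

Request:
{"name": "servo_tool", "arguments": {
  "steps": [
    {"dx":-0.7,"dy":-0.05,"dz":-0.47,"ax":0,"ay":0,"az":0,"gripper":85},
    {"dx":-0.7,"dy":-0.05,"dz":-0.47,"ax":0,"ay":0,"az":0,"gripper":85},
    {"dx":-0.7,"dy":-0.05,"dz":-0.47,"ax":0,"ay":0,"az":0,"gripper":85},
    {"dx":-0.7,"dy":-0.05,"dz":-0.47,"ax":0,"ay":0,"az":0,"gripper":85},
    {"dx":-0.7,"dy":-0.05,"dz":-0.47,"ax":0,"ay":0,"az":0,"gripper":85},
    {"dx":-0.7,"dy":-0.05,"dz":-0.47,"ax":0,"ay":0,"az":0,"gripper":85}
  ]
}}

```text
time_s: 10.05
position: [0.4695, -0.1998, 0.4026]
ee_rot: [0.975, 2.291, -0.605]
ft_force: [0.0, 0.4, 0.1]
opening: 0.0851
grip_force: 0.0
```

Request:
{"name": "servo_tool", "arguments": {
  "steps": [
    {"dx":-0.42,"dy":-0.25,"dz":0.01,"ax":-0.0105,"ay":0.0546,"az":0.054,"gripper":85},
    {"dx":-0.42,"dy":-0.25,"dz":0.01,"ax":-0.0105,"ay":0.0546,"az":0.054,"gripper":85},
    {"dx":-0.42,"dy":-0.25,"dz":0.01,"ax":-0.0105,"ay":0.0546,"az":0.054,"gripper":85},
    {"dx":-0.42,"dy":-0.25,"dz":0.01,"ax":-0.0105,"ay":0.0546,"az":0.054,"gripper":85},
    {"dx":-0.42,"dy":-0.25,"dz":0.01,"ax":-0.0105,"ay":0.0546,"az":0.054,"gripper":85},
    {"dx":-0.42,"dy":-0.25,"dz":0.01,"ax":-0.0105,"ay":0.0546,"az":0.054,"gripper":85},
    {"dx":-0.42,"dy":-0.25,"dz":0.01,"ax":-0.0105,"ay":0.0546,"az":0.054,"gripper":85},
    {"dx":-0.42,"dy":-0.25,"dz":0.01,"ax":-0.0105,"ay":0.0546,"az":0.054,"gripper":85},
    {"dx":-0.42,"dy":-0.25,"dz":0.01,"ax":-0.0105,"ay":0.0546,"az":0.054,"gripper":85}
  ]
}}

```text
time_s: 10.8
position: [0.4529, -0.3199, 0.4398]
ee_rot: [2.102, 2.205, 0.323]
ft_force: [-0.2, -0.6, -0.5]
opening: 0.085
grip_force: 0.0
```

```bash
python3 -c "
from h import *
st()"
```

```text
t 10.8 p [ 0.4529 -0.3199  0.4398] z [ 0.201  0.098 -0.975] x [-0.057  0.994  0.089] j [ 0.34  0.15  0.35  1.81 -0.28  1.11  0.85] F [-0.2 -0.6 -0.5] open 0.085 g 0.0
```

Request:
{"name": "servo_tool", "arguments": {
  "steps": [
    {"dx":-0.42,"dy":-0.25,"dz":0.01,"ax":-0.0105,"ay":0.0546,"az":0.054,"gripper":85},
    {"dx":-0.42,"dy":-0.25,"dz":0.01,"ax":-0.0105,"ay":0.0546,"az":0.054,"gripper":85},
    {"dx":-0.42,"dy":-0.25,"dz":0.01,"ax":-0.0105,"ay":0.0546,"az":0.054,"gripper":85},
    {"dx":-0.42,"dy":-0.25,"dz":0.01,"ax":-0.0105,"ay":0.0546,"az":0.054,"gripper":85},
    {"dx":-0.42,"dy":-0.25,"dz":0.01,"ax":-0.0105,"ay":0.0546,"az":0.054,"gripper":85},
    {"dx":-0.42,"dy":-0.25,"dz":0.01,"ax":-0.0105,"ay":0.0546,"az":0.054,"gripper":85},
    {"dx":-0.42,"dy":-0.25,"dz":0.01,"ax":-0.0105,"ay":0.0546,"az":0.054,"gripper":85},
    {"dx":-0.42,"dy":-0.25,"dz":0.01,"ax":-0.0105,"ay":0.0546,"az":0.054,"gripper":85}
  ]
}}

```text
time_s: 11.47
position: [0.3816, -0.3905, 0.3844]
ee_rot: [-2.258, -1.172, -1.049]
ft_force: [-0.4, -0.1, -1.5]
opening: 0.085
grip_force: 0.0
```

Run:
```python
from h import *
st()
al=40; ps=55; b=np.array([.437,-.31,.082]); z=pose(b,ps,al)[:3,2]; P=lambda p:pose(p,ps,al)
g=b+.014*z; pre=g-.14*z
go([('s',P(pre)),('t',P(g))])
```

```text
t 11.47 p [ 0.3816 -0.3905  0.3844] z [ 0.441  0.624 -0.645] x [0.371 0.528 0.764] j [ 0.78  0.46  0.45  1.8  -0.85  1.6   0.92] F [-0.4 -0.1 -1.5] open 0.085 g 0.0
s 8 x {"dx":-0.702,"dy":-0.004,"dz":0.598,"ax":0.0003,"ay":0.0003,"az":-0.0001}
t 5 x {"dx":-0.001,"dy":0.001,"dz":0.933}
end [ 0.4431 -0.3012  0.073 ]
```

Comfortable joints now. Descend and grasp.

Request:
{"name": "servo_tool", "arguments": {
  "steps": [
    {"dx":-0.7,"dy":0,"dz":0.6,"ax":0,"ay":0,"az":0,"gripper":85},
    {"dx":-0.7,"dy":0,"dz":0.6,"ax":0,"ay":0,"az":0,"gripper":85},
    {"dx":-0.7,"dy":0,"dz":0.6,"ax":0,"ay":0,"az":0,"gripper":85},
    {"dx":-0.7,"dy":0,"dz":0.6,"ax":0,"ay":0,"az":0,"gripper":85},
    {"dx":-0.7,"dy":0,"dz":0.6,"ax":0,"ay":0,"az":0,"gripper":85},
    {"dx":-0.7,"dy":0,"dz":0.6,"ax":0,"ay":0,"az":0,"gripper":85},
    {"dx":-0.7,"dy":0,"dz":0.6,"ax":0,"ay":0,"az":0,"gripper":85},
    {"dx":-0.7,"dy":0,"dz":0.6,"ax":0,"ay":0,"az":0,"gripper":85}
  ]
}}

```text
time_s: 12.13
position: [0.3831, -0.388, 0.1614]
ee_rot: [-2.258, -1.181, -1.041]
ft_force: [0.2, -0.3, -0.3]
opening: 0.0853
grip_force: 0.0
```

Run:
```python
from h import *
st()
for n in ['side','wrist']:
    shot(n,n+'_a.png'); print(n,[(np.round(d['position'],3).tolist(),round(d['score'],2)) for d in manip.tip_of(n,'bottle0')])
al=40; ps=55; b=np.array([.437,-.31,.082]); z=pose(b,ps,al)[:3,2]; P=lambda p:pose(p,ps,al)
g=b+.014*z; pre=g-.14*z
go([('s',P(g))])
```

```text
t 12.13 p [ 0.3831 -0.388   0.1614] z [ 0.435  0.623 -0.65 ] x [0.37  0.534 0.76 ] j [ 0.84  0.75  0.38  1.94 -0.97  1.34  1.26] F [ 0.2 -0.3 -0.3] open 0.0853 g 0.0
side [([0.662, -0.384, 0.001], 0.85), ([0.559, -0.344, -0.002], 0.68)]
wrist [([0.662, -0.385, -0.003], 0.76), ([0.438, -0.314, -0.001], 0.7), ([0.555, -0.346, 0.001], 0.6), ([0.588, -0.108, 0.032], 0.54)]
s 5 x {"dx":-0.006,"dz":0.923,"ax":-0.0002,"ay":0.0006,"az":0.0001}
end [ 0.4432 -0.3012  0.0731]
```

Request:
{"name": "servo_tool", "arguments": {
  "steps": [
    {"dx":0,"dy":0,"dz":0.93,"ax":0,"ay":0,"az":0,"gripper":85},
    {"dx":0,"dy":0,"dz":0.93,"ax":0,"ay":0,"az":0,"gripper":85},
    {"dx":0,"dy":0,"dz":0.93,"ax":0,"ay":0,"az":0,"gripper":85},
    {"dx":0,"dy":0,"dz":0.93,"ax":0,"ay":0,"az":0,"gripper":85},
    {"dx":0,"dy":0,"dz":0.93,"ax":0,"ay":0,"az":0,"gripper":85},
    {"dx":0,"dy":0,"dz":0,"ax":0,"ay":0,"az":0,"gripper":85}
  ]
}}

```text
time_s: 12.83
position: [0.446, -0.2954, 0.0732]
ee_rot: [-2.246, -1.179, -1.05]
ft_force: [-0.0, 0.3, 0.3]
opening: 0.0851
grip_force: 0.0
```

Request:
{"name": "servo_tool", "arguments": {
  "steps": [
    {"dx":0,"dy":0,"dz":0,"ax":0,"ay":0,"az":0,"gripper":40},
    {"dx":0,"dy":0,"dz":0,"ax":0,"ay":0,"az":0,"gripper":40},
    {"dx":0,"dy":0,"dz":0,"ax":0,"ay":0,"az":0,"gripper":40},
    {"dx":0,"dy":0,"dz":0,"ax":0,"ay":0,"az":0,"gripper":40},
    {"dx":0,"dy":0,"dz":0,"ax":0,"ay":0,"az":0,"gripper":40},
    {"dx":0,"dy":0,"dz":0,"ax":0,"ay":0,"az":0,"gripper":40},
    {"dx":0,"dy":0,"dz":0,"ax":0,"ay":0,"az":0,"gripper":40},
    {"dx":0,"dy":0,"dz":0,"ax":0,"ay":0,"az":0,"gripper":40}
  ]
}}

```text
time_s: 13.5
position: [0.4435, -0.3026, 0.0747]
ee_rot: [-2.257, -1.173, -1.055]
ft_force: [-0.4, -1.3, 6.8]
opening: 0.0544
grip_force: 63.7
```

Run:
```python
from h import *
st()
```

```text
t 13.5 p [ 0.4435 -0.3026  0.0747] z [ 0.444  0.625 -0.643] x [0.368 0.527 0.766] j [ 0.75  0.84  0.27  2.06 -1.17  1.15  1.37] F [-0.4 -1.3  6.8] open 0.0544 g 63.7
```

```bash
cat >> h.py <<'E'
YR=np.radians(-2.96); U=np.array([np.cos(np.radians(25))*np.cos(YR),np.cos(np.radians(25))*np.sin(YR),np.sin(np.radians(25))])
NRM=np.array([-np.sin(np.radians(25))*np.cos(YR),-np.sin(np.radians(25))*np.sin(YR),np.cos(np.radians(25))])
SL={0:np.array([.4103,.2037,.1]),1:np.array([.4165,.3235,.1]),2:np.array([.4227,.4433,.1])}
def slotpose(Tg,foot,slot,up=0.,back=0.):
    """Tg: tool pose when the standing bottle was gripped; foot: xyz of its foot then"""
    z=Tg[:3,2]; a0=np.degrees(np.arcsin(-z[2])); f=Tg[:3,:3].T@(np.array(foot)-Tg[:3,3]); f[1]=0
    W=pose([0,0,0],np.degrees(YR),a0+65); W[:3,3]=SL[slot]+up*NRM+back*U-W[:3,:3]@f; return W
E
python3 - <<'E'
from h import *
Tg=cur(); np.save('Tg1.npy',Tg); foot=[.437,-.3105,0]
W=slotpose(Tg,foot,1,.09,.008); print(W[:3,3],W[:3,2])
L=Tg.copy(); L[2,3]+=.2
M=pose([.56,0,.36],26,72)
go([('t',L),('s',M),('s',W)])
E
```

```text
[0.45770721 0.32136927 0.20724009] [-0.2584413   0.01336342 -0.96593453]
t 7 x {"dx":0.73,"dy":0.004,"dz":-0.612}
s 12 x {"dx":0.801,"dy":-0.428,"dz":0.285,"ax":-0.0149,"ay":-0.0291,"az":0.0225}
s 13 x {"dx":-0.097,"dy":-0.851,"dz":0.414,"ax":-0.0007,"ay":-0.0275,"az":0.0251}
end [0.4576 0.3214 0.2071]
```

Request:
{"name": "servo_tool", "arguments": {
  "steps": [
    {"dx":0.73,"dy":0,"dz":-0.61,"ax":0,"ay":0,"az":0,"gripper":40},
    {"dx":0.73,"dy":0,"dz":-0.61,"ax":0,"ay":0,"az":0,"gripper":40},
    {"dx":0.73,"dy":0,"dz":-0.61,"ax":0,"ay":0,"az":0,"gripper":40},
    {"dx":0.73,"dy":0,"dz":-0.61,"ax":0,"ay":0,"az":0,"gripper":40},
    {"dx":0.73,"dy":0,"dz":-0.61,"ax":0,"ay":0,"az":0,"gripper":40},
    {"dx":0.73,"dy":0,"dz":-0.61,"ax":0,"ay":0,"az":0,"gripper":40},
    {"dx":0.73,"dy":0,"dz":-0.61,"ax":0,"ay":0,"az":0,"gripper":40}
  ]
}}

```text
time_s: 14.08
position: [0.4422, -0.3008, 0.2736]
ee_rot: [-2.258, -1.171, -1.049]
ft_force: [0.4, -0.7, -2.2]
opening: 0.0543
grip_force: 64.5
```

Request:
{"name": "servo_tool", "arguments": {
  "steps": [
    {"dx":0.8,"dy":-0.43,"dz":0.285,"ax":-0.015,"ay":-0.029,"az":0.0225,"gripper":40},
    {"dx":0.8,"dy":-0.43,"dz":0.285,"ax":-0.015,"ay":-0.029,"az":0.0225,"gripper":40},
    {"dx":0.8,"dy":-0.43,"dz":0.285,"ax":-0.015,"ay":-0.029,"az":0.0225,"gripper":40},
    {"dx":0.8,"dy":-0.43,"dz":0.285,"ax":-0.015,"ay":-0.029,"az":0.0225,"gripper":40},
    {"dx":0.8,"dy":-0.43,"dz":0.285,"ax":-0.015,"ay":-0.029,"az":0.0225,"gripper":40},
    {"dx":0.8,"dy":-0.43,"dz":0.285,"ax":-0.015,"ay":-0.029,"az":0.0225,"gripper":40},
    {"dx":0.8,"dy":-0.43,"dz":0.285,"ax":-0.015,"ay":-0.029,"az":0.0225,"gripper":40},
    {"dx":0.8,"dy":-0.43,"dz":0.285,"ax":-0.015,"ay":-0.029,"az":0.0225,"gripper":40},
    {"dx":0.8,"dy":-0.43,"dz":0.285,"ax":-0.015,"ay":-0.029,"az":0.0225,"gripper":40},
    {"dx":0.8,"dy":-0.43,"dz":0.285,"ax":-0.015,"ay":-0.029,"az":0.0225,"gripper":40},
    {"dx":0.8,"dy":-0.43,"dz":0.285,"ax":-0.015,"ay":-0.029,"az":0.0225,"gripper":40},
    {"dx":0.8,"dy":-0.43,"dz":0.285,"ax":-0.015,"ay":-0.029,"az":0.0225,"gripper":40}
  ]
}}

```text
time_s: 15.08
position: [0.5461, -0.0135, 0.3568]
ee_rot: [-2.925, -0.712, -0.492]
ft_force: [-0.4, -0.5, -3.1]
opening: 0.0545
grip_force: 64.4
```

Run:
```python
from h import *
st(); Tg=np.load('Tg1.npy'); foot=[.437,-.3105,0]
go([('s',slotpose(Tg,foot,1,.09,.008))])
```

```text
t 15.08 p [ 0.5461 -0.0135  0.3568] z [ 0.288  0.163 -0.944] x [0.839 0.432 0.33 ] j [-0.22  0.12  0.29  2.06 -0.34  0.7  -0.8 ] F [-0.4 -0.5 -3.1] open 0.0545 g 64.4
s 14 x {"dx":-0.044,"dy":-0.812,"dz":0.387,"ax":-0.0015,"ay":-0.0264,"az":0.0245}
end [0.4579 0.3216 0.2073]
```

Request:
{"name": "servo_tool", "arguments": {
  "steps": [
    {"dx":-0.04,"dy":-0.81,"dz":0.387,"ax":-0.0015,"ay":-0.0264,"az":0.0245,"gripper":40},
    {"dx":-0.04,"dy":-0.81,"dz":0.387,"ax":-0.0015,"ay":-0.0264,"az":0.0245,"gripper":40},
    {"dx":-0.04,"dy":-0.81,"dz":0.387,"ax":-0.0015,"ay":-0.0264,"az":0.0245,"gripper":40},
    {"dx":-0.04,"dy":-0.81,"dz":0.387,"ax":-0.0015,"ay":-0.0264,"az":0.0245,"gripper":40},
    {"dx":-0.04,"dy":-0.81,"dz":0.387,"ax":-0.0015,"ay":-0.0264,"az":0.0245,"gripper":40},
    {"dx":-0.04,"dy":-0.81,"dz":0.387,"ax":-0.0015,"ay":-0.0264,"az":0.0245,"gripper":40},
    {"dx":-0.04,"dy":-0.81,"dz":0.387,"ax":-0.0015,"ay":-0.0264,"az":0.0245,"gripper":40},
    {"dx":-0.04,"dy":-0.81,"dz":0.387,"ax":-0.0015,"ay":-0.0264,"az":0.0245,"gripper":40},
    {"dx":-0.04,"dy":-0.81,"dz":0.387,"ax":-0.0015,"ay":-0.0264,"az":0.0245,"gripper":40},
    {"dx":-0.04,"dy":-0.81,"dz":0.387,"ax":-0.0015,"ay":-0.0264,"az":0.0245,"gripper":40},
    {"dx":-0.04,"dy":-0.81,"dz":0.387,"ax":-0.0015,"ay":-0.0264,"az":0.0245,"gripper":40},
    {"dx":0,"dy":0,"dz":0,"ax":0,"ay":0,"az":0,"gripper":40}
  ]
}}

```text
time_s: 16.08
position: [0.47, 0.2537, 0.2373]
ee_rot: [-3.105, -0.11, 0.215]
ft_force: [0.4, 1.5, -3.5]
opening: 0.0546
grip_force: 64.5
```

Run:
```python
from h import *
st(); Tg=np.load('Tg1.npy'); foot=[.437,-.3105,0]
go([('s',slotpose(Tg,foot,1,.09,.008)),('t',slotpose(Tg,foot,1,.0,.008))])
for n in ['side','top']:
    manip.read_camera(n)
    for t in ['bottle0','bottle0_cap']: print(n,t,[(np.round(d['position'],3).tolist(),round(d['score'],2)) for d in manip.tip_of(n,t)])
# expected foot / cap from kinematics
f=Tg[:3,:3].T@(np.array(foot)-Tg[:3,3]); f[1]=0; c=Tg[:3,:3].T@(np.array(foot)+[0,0,.2]-Tg[:3,3]); c[1]=0
T=cur(); print(T[:3,:3]@f+T[:3,3],T[:3,:3]@c+T[:3,3])
```

```text
t 16.08 p [0.47   0.2537 0.2373] z [-0.138  0.023 -0.99 ] x [ 0.988  0.072 -0.136] j [-0.7   0.4   0.23  1.97 -0.22  0.91 -1.84] F [ 0.4  1.5 -3.5] open 0.0546 g 64.5
s 3 x {"dx":-0.051,"dy":-0.747,"dz":0.367,"ax":-0.0017,"ay":-0.026,"az":0.0264}
t 4 x {"dx":0.482,"dz":0.574}
end [0.4957 0.3194 0.1257]
side bottle0 [([0.558, -0.343, 0.005], 0.95), ([0.658, -0.385, -0.001], 0.95), ([0.399, 0.252, 0.203], 0.78), ([0.556, -0.225, 0.001], 0.3)]
side bottle0_cap [([0.571, 0.259, 0.314], 0.56)]
top bottle0 [([0.655, -0.385, -0.001], 0.66)]
top bottle0_cap [([0.556, -0.216, -0.001], 0.73)]
[0.40318199 0.24317071 0.20869516] [0.57192628 0.25031746 0.31581033]
```

Request:
{"name": "servo_tool", "arguments": {
  "steps": [
    {"dx":-0.05,"dy":-0.75,"dz":0.367,"ax":-0.0017,"ay":-0.026,"az":0.0264,"gripper":40},
    {"dx":-0.05,"dy":-0.75,"dz":0.367,"ax":-0.0017,"ay":-0.026,"az":0.0264,"gripper":40},
    {"dx":-0.05,"dy":-0.75,"dz":0.367,"ax":-0.0017,"ay":-0.026,"az":0.0264,"gripper":40},
    {"dx":0,"dy":0,"dz":0,"ax":0,"ay":0,"az":0,"gripper":40},
    {"dx":0,"dy":0,"dz":0,"ax":0,"ay":0,"az":0,"gripper":40}
  ]
}}

```text
time_s: 16.8
position: [0.4596, 0.3166, 0.2089]
ee_rot: [-3.109, 0.085, 0.403]
ft_force: [0.0, 0.6, -3.1]
opening: 0.0543
grip_force: 64.5
```

```bash
cat >> h.py <<'E'
def pred(Tg,foot):
    T=cur(); o=[]
    for h in (0,.2):
        f=Tg[:3,:3].T@(np.array(foot)+[0,0,h]-Tg[:3,3]); f[1]=0; o.append(T[:3,:3]@f+T[:3,3])
    return o
E
python3 - <<'E'
from h import *
st(); Tg=np.load('Tg1.npy'); foot=[.437,-.3105,0]
go([('s',slotpose(Tg,foot,1,.09,.008)),('t',slotpose(Tg,foot,1,.0,.008))])
o=pred(Tg,foot); print(o)
for n in ['side','top','wrist']:
    im=shot(n,n+'_b.png')
    for t in ['bottle0','bottle0_cap']: print(n,t,[(np.round(d['position'],3).tolist(),round(d['score'],2)) for d in manip.tip_of(n,t)])
im=cv2.imread('pics/side_b.png')
for uv in proj('side',[*o,SL[1],SL[1]+.2*U]): cv2.circle(im,tuple(int(round(v)) for v in uv),2,(0,0,255),-1)
a=cv2.resize(im[100:280,100:300],(400,360),interpolation=cv2.INTER_CUBIC)
im=cv2.imread('pics/top_b.png')
for uv in proj('top',[*o,SL[1],SL[1]+.2*U]): cv2.circle(im,tuple(int(round(v)) for v in uv),1,(0,0,255),-1)
b=cv2.resize(im[190:300,110:260],(400,293),interpolation=cv2.INTER_CUBIC); m=np.zeros((360,800,3),np.uint8);m[:,:400]=a;m[:293,400:]=b;cv2.imwrite('pics/d1.png',m)
E
```

```text
t 16.8 p [0.4596 0.3166 0.2089] z [-0.255  0.013 -0.967] x [ 0.965 -0.053 -0.255] j [-0.76  0.51  0.22  1.88 -0.3   1.   -1.98] F [ 0.   0.6 -3.1] open 0.0543 g 64.5
s 1 x {"dx":-0.055,"dy":-0.155,"dz":0.072,"ax":0.0004,"ay":-0.0025,"az":-0.002}
t 4 x {"dx":0.482,"dz":0.575}
end [0.4957 0.3194 0.1256]
[array([0.38774226, 0.32050657, 0.18633866]), array([0.56840668, 0.31076367, 0.27157253])]
side bottle0 [([0.556, -0.348, 0.0], 0.96), ([0.386, 0.321, 0.188], 0.89), ([0.662, -0.385, 0.004], 0.89)]
side bottle0_cap [([0.569, 0.312, 0.274], 0.84)]
top bottle0 [([0.653, -0.384, -0.001], 0.69), ([0.556, -0.345, -0.002], 0.6)]
top bottle0_cap [([0.565, 0.31, 0.272], 0.59), ([0.558, 0.016, 0.003], 0.59), ([0.587, 0.03, 0.032], 0.44)]
wrist bottle0 [([0.389, 0.321, 0.188], 0.63)]
wrist bottle0_cap []
```

View pics/d1.png

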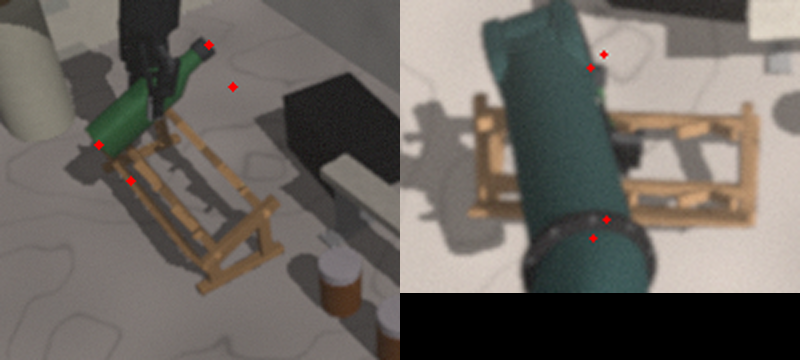

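Request:
{"name": "servo_tool", "arguments": {
  "steps": [
    {"dx":-0.05,"dy":-0.15,"dz":0.07,"ax":0,"ay":-0.0025,"az":-0.002,"gripper":40},
    {"dx":0.48,"dy":0,"dz":0.57,"ax":0,"ay":0,"az":0,"gripper":40},
    {"dx":0.48,"dy":0,"dz":0.57,"ax":0,"ay":0,"az":0,"gripper":40},
    {"dx":0.48,"dy":0,"dz":0.57,"ax":0,"ay":0,"az":0,"gripper":40},
    {"dx":0.24,"dy":0,"dz":0.28,"ax":0,"ay":0,"az":0,"gripper":40},
    {"dx":0,"dy":0,"dz":0,"ax":0,"ay":0,"az":0,"gripper":40},
    {"dx":0,"dy":0,"dz":0,"ax":0,"ay":0,"az":0,"gripper":40}
  ]
}}

```text
time_s: 17.83
position: [0.4906, 0.3191, 0.1367]
ee_rot: [-3.107, 0.083, 0.412]
ft_force: [0.1, 0.4, -1.9]
opening: 0.0547
grip_force: 64.5
```

Request:
{"name": "servo_tool", "arguments": {
  "steps": [
    {"dx":0.06,"dy":0,"dz":0.07,"ax":0,"ay":0,"az":0,"gripper":40},
    {"dx":0.06,"dy":0,"dz":0.07,"ax":0,"ay":0,"az":0,"gripper":40},
    {"dx":0.06,"dy":0,"dz":0.07,"ax":0,"ay":0,"az":0,"gripper":40},
    {"dx":0,"dy":0,"dz":0,"ax":0,"ay":0,"az":0,"gripper":40}
  ]
}}

```text
time_s: 18.17
position: [0.4947, 0.319, 0.1297]
ee_rot: [-3.107, 0.082, 0.408]
ft_force: [-0.6, -0.1, -3.3]
opening: 0.0543
grip_force: 64.5
```

Run:
```python
from h import *
st(); Tg=np.load('Tg1.npy'); foot=[.437,-.3105,0]
o=pred(Tg,foot)
d=o[0]-SL[1]; print(o, 'along',d@U,'up',d@NRM,'lat',d[1])
go([('t',slotpose(Tg,foot,1,.0,.008))])
```

```text
t 18.17 p [0.4947 0.319  0.1297] z [-0.258  0.014 -0.966] x [ 0.965 -0.051 -0.258] j [-0.7   0.65  0.2   1.86 -0.34  0.9  -1.91] F [-0.6 -0.1 -3.3] open 0.0543 g 64.5
[array([0.42273154, 0.32279409, 0.10740511]), array([0.60370075, 0.31321698, 0.19200886])] along 0.008802734055077973 up 0.004065857290646173 lat -0.0007059052790444609
t 1 x {"dx":0.067,"dy":-0.016,"dz":0.122}
end [0.4957 0.3194 0.1257]
```

Request:
{"name": "servo_tool", "arguments": {
  "steps": [
    {"dx":0.044,"dy":0,"dz":0.052,"ax":0,"ay":0,"az":0,"gripper":40},
    {"dx":0.044,"dy":0,"dz":0.052,"ax":0,"ay":0,"az":0,"gripper":40},
    {"dx":0,"dy":0,"dz":0,"ax":0,"ay":0,"az":0,"gripper":40}
  ]
}}

```text
time_s: 18.42
position: [0.4961, 0.3193, 0.1263]
ee_rot: [-3.106, 0.081, 0.41]
ft_force: [-1.3, 0.2, 1.3]
opening: 0.0542
grip_force: 64.9
```

Request:
{"name": "servo_tool", "arguments": {
  "steps": [
    {"dx":0.044,"dy":0,"dz":0.052,"ax":0,"ay":0,"az":0,"gripper":40},
    {"dx":0,"dy":0,"dz":0,"ax":0,"ay":0,"az":0,"gripper":40}
  ]
}}

```text
time_s: 18.58
position: [0.4962, 0.3194, 0.1259]
ee_rot: [-3.106, 0.08, 0.414]
ft_force: [-2.8, -0.0, 10.7]
opening: 0.054
grip_force: 65.7
```

Request:
{"name": "servo_tool", "arguments": {
  "steps": [
    {"dx":-0.099,"dy":0,"dz":0.038,"ax":0,"ay":0,"az":0,"gripper":40},
    {"dx":-0.077,"dy":0,"dz":0.064,"ax":0,"ay":0,"az":0,"gripper":40},
    {"dx":0,"dy":0,"dz":0,"ax":0,"ay":0,"az":0,"gripper":40}
  ]
}}

```text
time_s: 18.83
position: [0.495, 0.3196, 0.1252]
ee_rot: [-3.106, 0.079, 0.398]
ft_force: [3.3, -0.1, 10.4]
opening: 0.0542
grip_force: 65.7
```

Request:
{"name": "servo_tool", "arguments": {
  "steps": [
    {"dx":-0.05,"dy":0,"dz":0.042,"ax":0,"ay":0,"az":0,"gripper":40},
    {"dx":0,"dy":0,"dz":0,"ax":0,"ay":0,"az":0,"gripper":40}
  ]
}}

```text
time_s: 19.0
position: [0.4944, 0.3196, 0.1249]
ee_rot: [-3.106, 0.079, 0.395]
ft_force: [3.4, -1.4, 12.5]
opening: 0.0541
grip_force: 65.9
```

Run:
```python
from h import *
st(); Tg=np.load('Tg1.npy'); foot=[.437,-.3105,0]
o=pred(Tg,foot)
d=o[0]-SL[1]; print(o, 'along',d@U,'up',d@NRM,'lat',d[1]); F=manip.sense()['ft_force']; print(F@U,F@NRM)
```

```text
t 19.0 p [0.4944 0.3196 0.1249] z [-0.25   0.016 -0.968] x [ 0.967 -0.049 -0.25 ] j [-0.7   0.65  0.19  1.86 -0.34  0.88 -1.91] F [ 3.4 -1.4 12.5] open 0.0541 g 65.9
[array([0.42270045, 0.3234037 , 0.10197653]), array([0.60295223, 0.31383208, 0.18809882])] along 0.0064518412148239475 up -0.0008276861783589324 lat -9.629784150949616e-05
8.40635017591003 9.864342314637176
```

Request:
{"name": "servo_tool", "arguments": {
  "steps": [
    {"dx":-0.077,"dy":0,"dz":0.064,"ax":0,"ay":0,"az":0,"gripper":40},
    {"dx":-0.077,"dy":0,"dz":0.064,"ax":0,"ay":0,"az":0,"gripper":40},
    {"dx":0,"dy":0,"dz":0,"ax":0,"ay":0,"az":0,"gripper":40},
    {"dx":0,"dy":0,"dz":0,"ax":0,"ay":0,"az":0,"gripper":40}
  ]
}}

```text
time_s: 19.33
position: [0.4892, 0.3198, 0.1225]
ee_rot: [-3.106, 0.081, 0.395]
ft_force: [4.4, -2.0, 13.6]
opening: 0.0541
grip_force: 66.0
```

Run:
```python
from h import *
st(); Tg=np.load('Tg1.npy'); foot=[.437,-.3105,0]
o=pred(Tg,foot)
d=o[0]-SL[1]; print(o, 'along',d@U,'up',d@NRM,'lat',d[1]); F=manip.sense()['ft_force']; print(F@U,F@NRM)
for n in ['side','wrist']:
    im=shot(n,n+'_c.png')
    for t in ['bottle0','bottle0_cap']: print(n,t,[(np.round(d['position'],3).tolist(),round(d['score'],2)) for d in manip.tip_of(n,t)])
```

```text
t 19.33 p [0.4892 0.3198 0.1225] z [-0.25   0.016 -0.968] x [ 0.967 -0.05  -0.25 ] j [-0.71  0.65  0.19  1.88 -0.34  0.87 -1.91] F [ 4.4 -2.  13.6] open 0.0541 g 66.0
[array([0.41743204, 0.32365287, 0.09956863]), array([0.5976744 , 0.31394429, 0.18569533])] along 0.0006541342767431449 up -0.0007809890203902256 lat 0.00015287269261382574
9.81073361351137 10.448529745147903
side bottle0 [([0.659, -0.386, 0.004], 0.96), ([0.559, -0.344, 0.002], 0.81), ([0.415, 0.324, 0.098], 0.59)]
side bottle0_cap [([0.6, 0.312, 0.184], 0.67)]
wrist bottle0 [([0.416, 0.326, 0.102], 0.59)]
wrist bottle0_cap []
```

Request:
{"name": "servo_tool", "arguments": {
  "steps": [
    {"dx":-0.077,"dy":0,"dz":0.064,"ax":0,"ay":0,"az":0,"gripper":40},
    {"dx":0,"dy":0,"dz":0,"ax":0,"ay":0,"az":0,"gripper":40},
    {"dx":0,"dy":0,"dz":0,"ax":0,"ay":0,"az":0,"gripper":40}
  ]
}}

```text
time_s: 19.88
position: [0.4885, 0.32, 0.1221]
ee_rot: [-3.106, 0.08, 0.389]
ft_force: [6.7, -2.5, 16.6]
opening: 0.054
grip_force: 66.3
```

Request:
{"name": "servo_tool", "arguments": {
  "steps": [
    {"dx":-0.077,"dy":0,"dz":0.064,"ax":0,"ay":0,"az":0,"gripper":40},
    {"dx":0,"dy":0,"dz":0,"ax":0,"ay":0,"az":0,"gripper":40},
    {"dx":0,"dy":0,"dz":0,"ax":0,"ay":0,"az":0,"gripper":40}
  ]
}}

```text
time_s: 20.13
position: [0.4885, 0.32, 0.122]
ee_rot: [-3.106, 0.08, 0.381]
ft_force: [8.9, -2.9, 21.5]
opening: 0.0545
grip_force: 66.8
```

Run:
```python
from h import *
st(); Tg=np.load('Tg1.npy'); foot=[.437,-.3105,0]
o=pred(Tg,foot)
d=o[0]-SL[1]; print('along',d@U,'up',d@NRM,'lat',d[1]); F=manip.sense()['ft_force']; print(F@U,F@NRM)
```

```text
t 20.13 p [0.4885 0.32   0.122 ] z [-0.241  0.018 -0.97 ] x [ 0.969 -0.05  -0.242] j [-0.71  0.64  0.19  1.88 -0.34  0.86 -1.91] F [ 8.9 -2.9 21.5] open 0.0545 g 66.8
along -0.00020037256693527887 up -0.00158392046507019 lat 0.00034556640379723724
17.292439255414568 15.698217984996612
```

Request:
{"name": "servo_tool", "arguments": {
  "steps": [
    {"dx":0,"dy":0,"dz":0,"ax":0,"ay":0,"az":0,"gripper":66},
    {"dx":0,"dy":0,"dz":0,"ax":0,"ay":0,"az":0,"gripper":66},
    {"dx":0,"dy":0,"dz":0,"ax":0,"ay":0,"az":0,"gripper":66},
    {"dx":0,"dy":0,"dz":0,"ax":0,"ay":0,"az":0,"gripper":66},
    {"dx":0,"dy":0,"dz":-0.3,"ax":0,"ay":0,"az":0,"gripper":66},
    {"dx":0,"dy":0,"dz":-0.6,"ax":0,"ay":0,"az":0,"gripper":66},
    {"dx":0,"dy":0,"dz":-0.9,"ax":0,"ay":0,"az":0,"gripper":66},
    {"dx":0,"dy":0,"dz":-0.95,"ax":0,"ay":0,"az":0,"gripper":85},
    {"dx":0,"dy":0,"dz":-0.95,"ax":0,"ay":0,"az":0,"gripper":85},
    {"dx":0,"dy":0,"dz":-0.95,"ax":0,"ay":0,"az":0,"gripper":85},
    {"dx":0,"dy":0,"dz":-0.95,"ax":0,"ay":0,"az":0,"gripper":85}
  ]
}}

```text
time_s: 21.05
position: [0.5218, 0.3172, 0.2803]
ee_rot: [-3.108, 0.082, 0.41]
ft_force: [0.2, 0.5, -0.8]
opening: 0.0851
grip_force: 0.0
```

Run:
```python
from h import *
st()
for n in ['side','top','wrist']:
    im=shot(n,n+'_d.png')
    for t in ['bottle0','bottle0_cap','jar0']: print(n,t,[(np.round(d['position'],3).tolist(),round(d['score'],2)) for d in manip.tip_of(n,t)])
al=40; ps=55; b=np.array([.557,-.346,.082]); z=pose(b,ps,al)[:3,2]; P=lambda p:pose(p,ps,al)
g=b+.014*z; pre=g-.14*z; M=pose([.56,0,.36],26,72)
go([('s',M),('s',P(pre+[0,0,.15])),('t',P(pre)),('t',P(g))])
```

```text
t 21.05 p [0.5218 0.3172 0.2803] z [-0.259  0.013 -0.966] x [ 0.964 -0.051 -0.26 ] j [-0.71  0.5   0.25  1.69 -0.27  1.2  -1.98] F [ 0.2  0.5 -0.8] open 0.0851 g 0.0
side bottle0 [([0.56, -0.345, 0.002], 0.97), ([0.413, 0.327, 0.097], 0.64), ([0.599, 0.317, 0.185], 0.58), ([0.662, -0.386, -0.002], 0.57)]
side bottle0_cap [([0.599, 0.319, 0.186], 0.62)]
side jar0 [([0.437, -0.148, 0.002], 0.95), ([0.555, 0.017, -0.001], 0.72), ([0.555, -0.225, -0.002], 0.68), ([0.775, -0.067, 0.004], 0.63), ([0.559, -0.093, -0.001], 0.58)]
top bottle0 [([0.557, -0.346, 0.003], 0.68), ([0.657, -0.383, -0.005], 0.63)]
top bottle0_cap []
top jar0 [([0.562, -0.093, 0.003], 0.84), ([0.555, -0.219, 0.0], 0.69), ([0.436, -0.152, -0.005], 0.6), ([0.556, 0.015, 0.002], 0.52)]
wrist bottle0 [([0.416, 0.326, 0.1], 0.91)]
wrist bottle0_cap [([0.6, 0.319, 0.183], 0.88), ([0.423, 0.442, 0.1], 0.65)]
wrist jar0 [([0.556, 0.02, -0.003], 0.84)]
s 12 x {"dx":-0.053,"dy":0.884,"dz":-0.252,"ax":0.0008,"ay":0.03,"az":-0.0272}
s 15 x {"dx":-0.651,"dy":0.658,"dz":-0.315,"ax":0.0122,"ay":0.0232,"az":-0.0181}
t 6 x {"dx":-0.638,"dz":0.533}
t 5 x {"dx":-0.001,"dz":0.933}
end [ 0.5631 -0.3372  0.073 ]
```

Request:
{"name": "servo_tool", "arguments": {
  "steps": [
    {"dx":-0.05,"dy":0.88,"dz":-0.25,"ax":0.001,"ay":0.03,"az":-0.027,"gripper":85},
    {"dx":-0.05,"dy":0.88,"dz":-0.25,"ax":0.001,"ay":0.03,"az":-0.027,"gripper":85},
    {"dx":-0.05,"dy":0.88,"dz":-0.25,"ax":0.001,"ay":0.03,"az":-0.027,"gripper":85},
    {"dx":-0.05,"dy":0.88,"dz":-0.25,"ax":0.001,"ay":0.03,"az":-0.027,"gripper":85},
    {"dx":-0.05,"dy":0.88,"dz":-0.25,"ax":0.001,"ay":0.03,"az":-0.027,"gripper":85},
    {"dx":-0.05,"dy":0.88,"dz":-0.25,"ax":0.001,"ay":0.03,"az":-0.027,"gripper":85},
    {"dx":-0.05,"dy":0.88,"dz":-0.25,"ax":0.001,"ay":0.03,"az":-0.027,"gripper":85},
    {"dx":-0.05,"dy":0.88,"dz":-0.25,"ax":0.001,"ay":0.03,"az":-0.027,"gripper":85},
    {"dx":-0.05,"dy":0.88,"dz":-0.25,"ax":0.001,"ay":0.03,"az":-0.027,"gripper":85},
    {"dx":-0.05,"dy":0.88,"dz":-0.25,"ax":0.001,"ay":0.03,"az":-0.027,"gripper":85},
    {"dx":-0.05,"dy":0.88,"dz":-0.25,"ax":0.001,"ay":0.03,"az":-0.027,"gripper":85},
    {"dx":-0.05,"dy":0.88,"dz":-0.25,"ax":0.001,"ay":0.03,"az":-0.027,"gripper":85}
  ]
}}

```text
time_s: 22.65
position: [0.5601, 0.0003, 0.3596]
ee_rot: [-2.953, -0.678, -0.474]
ft_force: [0.5, 0.1, -1.3]
opening: 0.0849
grip_force: 0.0
```

Request:
{"name": "servo_tool", "arguments": {
  "steps": [
    {"dx":-0.65,"dy":0.66,"dz":-0.315,"ax":0.012,"ay":0.023,"az":-0.018,"gripper":85},
    {"dx":-0.65,"dy":0.66,"dz":-0.315,"ax":0.012,"ay":0.023,"az":-0.018,"gripper":85},
    {"dx":-0.65,"dy":0.66,"dz":-0.315,"ax":0.012,"ay":0.023,"az":-0.018,"gripper":85},
    {"dx":-0.65,"dy":0.66,"dz":-0.315,"ax":0.012,"ay":0.023,"az":-0.018,"gripper":85},
    {"dx":-0.65,"dy":0.66,"dz":-0.315,"ax":0.012,"ay":0.023,"az":-0.018,"gripper":85},
    {"dx":-0.65,"dy":0.66,"dz":-0.315,"ax":0.012,"ay":0.023,"az":-0.018,"gripper":85},
    {"dx":-0.65,"dy":0.66,"dz":-0.315,"ax":0.012,"ay":0.023,"az":-0.018,"gripper":85},
    {"dx":-0.65,"dy":0.66,"dz":-0.315,"ax":0.012,"ay":0.023,"az":-0.018,"gripper":85},
    {"dx":-0.65,"dy":0.66,"dz":-0.315,"ax":0.012,"ay":0.023,"az":-0.018,"gripper":85},
    {"dx":-0.65,"dy":0.66,"dz":-0.315,"ax":0.012,"ay":0.023,"az":-0.018,"gripper":85}
  ]
}}

```text
time_s: 23.48
position: [0.4938, -0.2833, 0.3468]
ee_rot: [-2.511, -1.025, -0.884]
ft_force: [0.7, 0.2, 0.5]
opening: 0.0852
grip_force: 0.0
```

Run:
```python
from h import *
st()
for n in ['side','top']:
    im=shot(n,n+'_e.png')
    for t in ['bottle0']: print(n,t,[(np.round(d['position'],3).tolist(),round(d['score'],2)) for d in manip.tip_of(n,t)])
al=40; ps=55; b=np.array([.557,-.346,.082]); z=pose(b,ps,al)[:3,2]; P=lambda p:pose(p,ps,al)
g=b+.014*z; pre=g-.14*z
go([('s',P(pre+[0,0,.12])),('t',P(pre)),('t',P(g))])
```

```text
t 23.48 p [ 0.4938 -0.2833  0.3468] z [ 0.432  0.469 -0.77 ] x [0.559 0.531 0.637] j [ 0.49  0.35  0.4   1.95 -0.91  1.18  0.58] F [0.7 0.2 0.5] open 0.0852 g 0.0
side bottle0 [([0.416, 0.326, 0.097], 0.91), ([0.658, -0.386, 0.004], 0.76), ([0.559, -0.344, 0.001], 0.64), ([0.561, -0.096, -0.001], 0.24)]
top bottle0 [([0.559, -0.345, -0.0], 0.96), ([0.656, -0.387, -0.003], 0.85), ([0.415, 0.327, 0.1], 0.56)]
s 6 x {"dx":-0.645,"dy":0.558,"dz":-0.152,"ax":0.0105,"ay":0.0193,"az":-0.016}
t 5 x {"dx":-0.612,"dz":0.514}
t 5 x {"dx":-0.001,"dy":-0.001,"dz":0.933}
end [ 0.5631 -0.3372  0.073 ]
```

Request:
{"name": "servo_tool", "arguments": {
  "steps": [
    {"dx":-0.645,"dy":0.56,"dz":-0.15,"ax":0.0105,"ay":0.0193,"az":-0.016,"gripper":85},
    {"dx":-0.645,"dy":0.56,"dz":-0.15,"ax":0.0105,"ay":0.0193,"az":-0.016,"gripper":85},
    {"dx":-0.645,"dy":0.56,"dz":-0.15,"ax":0.0105,"ay":0.0193,"az":-0.016,"gripper":85},
    {"dx":-0.645,"dy":0.56,"dz":-0.15,"ax":0.0105,"ay":0.0193,"az":-0.016,"gripper":85},
    {"dx":-0.645,"dy":0.56,"dz":-0.15,"ax":0.0105,"ay":0.0193,"az":-0.016,"gripper":85},
    {"dx":-0.645,"dy":0.56,"dz":-0.15,"ax":0.0105,"ay":0.0193,"az":-0.016,"gripper":85},
    {"dx":0,"dy":0,"dz":0,"ax":0,"ay":0,"az":0,"gripper":85}
  ]
}}

```text
time_s: 24.27
position: [0.5032, -0.4266, 0.2793]
ee_rot: [-2.253, -1.174, -1.048]
ft_force: [-0.2, -0.3, -0.6]
opening: 0.0852
grip_force: 0.0
```

Request:
{"name": "servo_tool", "arguments": {
  "steps": [
    {"dx":-0.61,"dy":0,"dz":0.51,"ax":0,"ay":0,"az":0,"gripper":85},
    {"dx":-0.61,"dy":0,"dz":0.51,"ax":0,"ay":0,"az":0,"gripper":85},
    {"dx":-0.61,"dy":0,"dz":0.51,"ax":0,"ay":0,"az":0,"gripper":85},
    {"dx":-0.61,"dy":0,"dz":0.51,"ax":0,"ay":0,"az":0,"gripper":85},
    {"dx":-0.61,"dy":0,"dz":0.51,"ax":0,"ay":0,"az":0,"gripper":85},
    {"dx":0,"dy":0,"dz":0,"ax":0,"ay":0,"az":0,"gripper":85}
  ]
}}

```text
time_s: 24.77
position: [0.5032, -0.4196, 0.1609]
ee_rot: [-2.245, -1.174, -1.047]
ft_force: [-0.3, 1.2, -0.7]
opening: 0.0851
grip_force: 0.0
```

Run:
```python
from h import *
st()
for n in ['wrist','top']:
    im=shot(n,n+'_f.png')
    for t in ['bottle0']: print(n,t,[(np.round(d['position'],3).tolist(),round(d['score'],2)) for d in manip.tip_of(n,t)])
al=40; ps=55; b=np.array([.558,-.3455,.082]); z=pose(b,ps,al)[:3,2]; P=lambda p:pose(p,ps,al)
g=b+.014*z; pre=g-.14*z
go([('s',P(g))])
```

```text
t 24.77 p [ 0.5032 -0.4196  0.1609] z [ 0.434  0.634 -0.64 ] x [0.367 0.525 0.768] j [ 0.78  0.81  0.3   1.73 -1.02  1.35  1.06] F [-0.3  1.2 -0.7] open 0.0851 g 0.0
wrist bottle0 [([0.555, -0.345, 0.002], 0.98)]
top bottle0 [([0.555, -0.345, 0.0], 0.98), ([0.654, -0.386, -0.001], 0.87), ([0.578, -0.24, 0.035], 0.69), ([0.416, 0.325, 0.097], 0.68)]
s 5 x {"dx":-0.025,"dy":-0.007,"dz":0.941,"ay":-0.0001,"az":0.0008}
end [ 0.5642 -0.3367  0.073 ]
```

Request:
{"name": "servo_tool", "arguments": {
  "steps": [
    {"dx":-0.02,"dy":-0.01,"dz":0.93,"ax":0,"ay":0,"az":0,"gripper":85},
    {"dx":-0.02,"dy":-0.01,"dz":0.93,"ax":0,"ay":0,"az":0,"gripper":85},
    {"dx":-0.02,"dy":-0.01,"dz":0.93,"ax":0,"ay":0,"az":0,"gripper":85},
    {"dx":-0.02,"dy":-0.01,"dz":0.93,"ax":0,"ay":0,"az":0,"gripper":85},
    {"dx":-0.02,"dy":-0.01,"dz":0.93,"ax":0,"ay":0,"az":0,"gripper":85},
    {"dx":0,"dy":0,"dz":0,"ax":0,"ay":0,"az":0,"gripper":85}
  ]
}}

```text
time_s: 25.47
position: [0.5649, -0.3303, 0.0723]
ee_rot: [-2.239, -1.18, -1.053]
ft_force: [0.1, 1.2, -0.2]
opening: 0.0852
grip_force: 0.0
```

Request:
{"name": "servo_tool", "arguments": {
  "steps": [
    {"dx":0,"dy":0,"dz":0,"ax":0,"ay":0,"az":0,"gripper":40},
    {"dx":0,"dy":0,"dz":0,"ax":0,"ay":0,"az":0,"gripper":40},
    {"dx":0,"dy":0,"dz":0,"ax":0,"ay":0,"az":0,"gripper":40},
    {"dx":0,"dy":0,"dz":0,"ax":0,"ay":0,"az":0,"gripper":40},
    {"dx":0,"dy":0,"dz":0,"ax":0,"ay":0,"az":0,"gripper":40},
    {"dx":0,"dy":0,"dz":0,"ax":0,"ay":0,"az":0,"gripper":40},
    {"dx":0,"dy":0,"dz":0,"ax":0,"ay":0,"az":0,"gripper":40},
    {"dx":0,"dy":0,"dz":0,"ax":0,"ay":0,"az":0,"gripper":40}
  ]
}}

```text
time_s: 26.13
position: [0.5622, -0.3396, 0.0745]
ee_rot: [-2.253, -1.177, -1.056]
ft_force: [-1.7, -2.5, 6.6]
opening: 0.0542
grip_force: 64.1
```

Run:
```python
from h import *
st()
Tg=cur(); np.save('Tg2.npy',Tg); foot=[.557,-.3455,0]
for s in (0,2):
    W=slotpose(Tg,foot,s,.09,.008); L=Tg.copy(); L[2,3]+=.2; M=pose([.56,0,.36],26,72)
    go([('t',L),('s',M),('s',W)])
```

```text
t 26.13 p [ 0.5622 -0.3396  0.0745] z [ 0.442  0.626 -0.642] x [0.365 0.529 0.767] j [ 0.69  0.9   0.22  1.82 -1.17  1.17  1.15] F [-1.7 -2.5  6.6] open 0.0542 g 64.1
t 7 x {"dx":0.73,"dy":0.005,"dz":-0.612}
s 13 x {"dx":0.601,"dy":-0.67,"dz":0.17,"ax":-0.0138,"ay":-0.0269,"az":0.021}
s 10 x {"dx":-0.24,"dy":-0.72,"dz":0.515,"ax":-0.0009,"ay":-0.0357,"az":0.0326}
end [0.4504 0.2017 0.2094]
t 7 x {"dx":0.73,"dy":0.005,"dz":-0.612}
s 13 x {"dx":0.601,"dy":-0.67,"dz":0.17,"ax":-0.0138,"ay":-0.0269,"az":0.021}
s 17 x {"dx":-0.015,"dy":-0.88,"dz":0.322,"ax":-0.0005,"ay":-0.021,"az":0.0192}
end [0.463  0.4413 0.2093]
```

Request:
{"name": "servo_tool", "arguments": {
  "steps": [
    {"dx":0.73,"dy":0,"dz":-0.61,"ax":0,"ay":0,"az":0,"gripper":40},
    {"dx":0.73,"dy":0,"dz":-0.61,"ax":0,"ay":0,"az":0,"gripper":40},
    {"dx":0.73,"dy":0,"dz":-0.61,"ax":0,"ay":0,"az":0,"gripper":40},
    {"dx":0.73,"dy":0,"dz":-0.61,"ax":0,"ay":0,"az":0,"gripper":40},
    {"dx":0.73,"dy":0,"dz":-0.61,"ax":0,"ay":0,"az":0,"gripper":40},
    {"dx":0.73,"dy":0,"dz":-0.61,"ax":0,"ay":0,"az":0,"gripper":40},
    {"dx":0.73,"dy":0,"dz":-0.61,"ax":0,"ay":0,"az":0,"gripper":40}
  ]
}}

```text
time_s: 26.72
position: [0.5604, -0.3377, 0.2721]
ee_rot: [-2.255, -1.176, -1.048]
ft_force: [0.4, -0.1, -4.9]
opening: 0.054
grip_force: 64.9
```

Request:
{"name": "servo_tool", "arguments": {
  "steps": [
    {"dx":0.6,"dy":-0.67,"dz":0.17,"ax":-0.014,"ay":-0.027,"az":0.021,"gripper":40},
    {"dx":0.6,"dy":-0.67,"dz":0.17,"ax":-0.014,"ay":-0.027,"az":0.021,"gripper":40},
    {"dx":0.6,"dy":-0.67,"dz":0.17,"ax":-0.014,"ay":-0.027,"az":0.021,"gripper":40},
    {"dx":0.6,"dy":-0.67,"dz":0.17,"ax":-0.014,"ay":-0.027,"az":0.021,"gripper":40},
    {"dx":0.6,"dy":-0.67,"dz":0.17,"ax":-0.014,"ay":-0.027,"az":0.021,"gripper":40},
    {"dx":0.6,"dy":-0.67,"dz":0.17,"ax":-0.014,"ay":-0.027,"az":0.021,"gripper":40},
    {"dx":0.6,"dy":-0.67,"dz":0.17,"ax":-0.014,"ay":-0.027,"az":0.021,"gripper":40},
    {"dx":0.6,"dy":-0.67,"dz":0.17,"ax":-0.014,"ay":-0.027,"az":0.021,"gripper":40},
    {"dx":0.6,"dy":-0.67,"dz":0.17,"ax":-0.014,"ay":-0.027,"az":0.021,"gripper":40},
    {"dx":0.6,"dy":-0.67,"dz":0.17,"ax":-0.014,"ay":-0.027,"az":0.021,"gripper":40},
    {"dx":0.6,"dy":-0.67,"dz":0.17,"ax":-0.014,"ay":-0.027,"az":0.021,"gripper":40},
    {"dx":0.6,"dy":-0.67,"dz":0.17,"ax":-0.014,"ay":-0.027,"az":0.021,"gripper":40}
  ]
}}

```text
time_s: 27.72
position: [0.5489, -0.0308, 0.3545]
ee_rot: [-2.902, -0.738, -0.522]
ft_force: [-0.3, 0.4, -4.7]
opening: 0.0537
grip_force: 64.9
```

Run:
```python
from h import *
st()
Tg=np.load('Tg2.npy'); foot=[.557,-.3455,0]
go([('s',slotpose(Tg,foot,0,.09,.008))])
```

```text
t 27.72 p [ 0.5489 -0.0308  0.3545] z [ 0.303  0.18  -0.936] x [0.824 0.445 0.352] j [-0.25  0.13  0.38  2.07 -0.42  0.7  -0.66] F [-0.3  0.4 -4.7] open 0.0537 g 64.9
s 11 x {"dx":-0.156,"dy":-0.736,"dz":0.464,"ax":-0.0024,"ay":-0.0348,"az":0.0324}
end [0.4502 0.2017 0.2093]
```

Request:
{"name": "servo_tool", "arguments": {
  "steps": [
    {"dx":-0.156,"dy":-0.736,"dz":0.464,"ax":-0.0024,"ay":-0.0348,"az":0.0324,"gripper":40},
    {"dx":-0.156,"dy":-0.736,"dz":0.464,"ax":-0.0024,"ay":-0.0348,"az":0.0324,"gripper":40},
    {"dx":-0.156,"dy":-0.736,"dz":0.464,"ax":-0.0024,"ay":-0.0348,"az":0.0324,"gripper":40},
    {"dx":-0.156,"dy":-0.736,"dz":0.464,"ax":-0.0024,"ay":-0.0348,"az":0.0324,"gripper":40},
    {"dx":-0.156,"dy":-0.736,"dz":0.464,"ax":-0.0024,"ay":-0.0348,"az":0.0324,"gripper":40},
    {"dx":-0.156,"dy":-0.736,"dz":0.464,"ax":-0.0024,"ay":-0.0348,"az":0.0324,"gripper":40},
    {"dx":-0.156,"dy":-0.736,"dz":0.464,"ax":-0.0024,"ay":-0.0348,"az":0.0324,"gripper":40},
    {"dx":-0.156,"dy":-0.736,"dz":0.464,"ax":-0.0024,"ay":-0.0348,"az":0.0324,"gripper":40},
    {"dx":-0.156,"dy":-0.736,"dz":0.464,"ax":-0.0024,"ay":-0.0348,"az":0.0324,"gripper":40},
    {"dx":-0.156,"dy":-0.736,"dz":0.464,"ax":-0.0024,"ay":-0.0348,"az":0.0324,"gripper":40},
    {"dx":-0.156,"dy":-0.736,"dz":0.464,"ax":-0.0024,"ay":-0.0348,"az":0.0324,"gripper":40},
    {"dx":0,"dy":0,"dz":0,"ax":0,"ay":0,"az":0,"gripper":40}
  ]
}}

```text
time_s: 28.72
position: [0.4504, 0.2064, 0.2066]
ee_rot: [-3.106, 0.07, 0.412]
ft_force: [0.3, 0.9, -4.7]
opening: 0.0541
grip_force: 65.2
```

Run:
```python
from h import *
st()
Tg=np.load('Tg2.npy'); foot=[.557,-.3455,0]
print(pred(Tg,foot))
for n in ['side','wrist']:
    im=shot(n,n+'_g.png')
    for t in ['bottle0','bottle0_cap']: print(n,t,[(np.round(d['position'],3).tolist(),round(d['score'],2)) for d in manip.tip_of(n,t)])
go([('s',slotpose(Tg,foot,0,.09,.008)),('t',slotpose(Tg,foot,0,.004,.008))])
```

```text
t 28.72 p [0.4504 0.2064 0.2066] z [-0.261  0.013 -0.965] x [ 0.964 -0.043 -0.261] j [-0.71  0.46  0.37  2.01 -0.32  0.97 -1.76] F [ 0.3  0.9 -4.7] open 0.0541 g 65.2
[array([0.3796162 , 0.20964564, 0.18243329]), array([0.56093278, 0.20134554, 0.26642289])]
side bottle0 [([0.382, 0.211, 0.184], 0.9), ([0.662, -0.384, 0.001], 0.67), ([0.416, 0.328, 0.098], 0.45)]
side bottle0_cap [([0.598, 0.315, 0.185], 0.43)]
wrist bottle0 [([0.378, 0.205, 0.188], 0.96), ([0.418, 0.325, 0.104], 0.83)]
wrist bottle0_cap []
s 1 x {"dx":-0.064,"dy":-0.061,"dz":0.051,"ax":-0.0007,"ay":-0.0024,"az":0.0002}
t 3 x {"dx":0.614,"dz":0.733}
end [0.4866 0.1998 0.1313]
```

Request:
{"name": "servo_tool", "arguments": {
  "steps": [
    {"dx":-0.06,"dy":-0.06,"dz":0.05,"ax":0,"ay":-0.0024,"az":0,"gripper":40},
    {"dx":0.48,"dy":0,"dz":0.57,"ax":0,"ay":0,"az":0,"gripper":40},
    {"dx":0.48,"dy":0,"dz":0.57,"ax":0,"ay":0,"az":0,"gripper":40},
    {"dx":0.48,"dy":0,"dz":0.57,"ax":0,"ay":0,"az":0,"gripper":40},
    {"dx":0.24,"dy":0,"dz":0.28,"ax":0,"ay":0,"az":0,"gripper":40},
    {"dx":0,"dy":0,"dz":0,"ax":0,"ay":0,"az":0,"gripper":40},
    {"dx":0,"dy":0,"dz":0,"ax":0,"ay":0,"az":0,"gripper":40}
  ]
}}

```text
time_s: 29.6
position: [0.4829, 0.2012, 0.1382]
ee_rot: [-3.106, 0.078, 0.412]
ft_force: [-0.0, -0.1, -3.5]
opening: 0.0539
grip_force: 65.2
```

```bash
cat >> h.py <<'E'
def rep(Tg,foot,s):
    d=pred(Tg,foot)[0]-SL[s]; F=manip.sense()['ft_force']; print('along',(d@U).round(4),'up',(d@NRM).round(4),'lat',d[1].round(4),'F',F.round(1),(F@U).round(1),(F@NRM).round(1))
E
python3 - <<'E'
from h import *
st()
Tg=np.load('Tg2.npy'); foot=[.557,-.3455,0]
rep(Tg,foot,0)
go([('s',slotpose(Tg,foot,0,.004,.008))])
E
```

```text
t 29.6 p [0.4829 0.2012 0.1382] z [-0.26   0.014 -0.965] x [ 0.964 -0.048 -0.261] j [-0.65  0.59  0.34  1.99 -0.38  0.87 -1.68] F [-0.  -0.1 -3.5] open 0.0539 g 65.2
along 0.0075 up 0.012 lat 0.0011 F [-0.  -0.1 -3.5] -1.5 -3.2
s 1 x {"dx":0.18,"dy":0.043,"dz":0.188,"ax":-0.0003,"ay":0.0016,"az":0.0011}
end [0.4866 0.1998 0.1314]
```

Request:
{"name": "servo_tool", "arguments": {
  "steps": [
    {"dx":0.09,"dy":0.02,"dz":0.1,"ax":0,"ay":0,"az":0,"gripper":40},
    {"dx":0.09,"dy":0.02,"dz":0.1,"ax":0,"ay":0,"az":0,"gripper":40},
    {"dx":0.044,"dy":0,"dz":0.052,"ax":0,"ay":0,"az":0,"gripper":40},
    {"dx":0,"dy":0,"dz":0,"ax":0,"ay":0,"az":0,"gripper":40}
  ]
}}

```text
time_s: 29.93
position: [0.4878, 0.2002, 0.1292]
ee_rot: [-3.106, 0.076, 0.409]
ft_force: [0.3, 0.4, -3.5]
opening: 0.0541
grip_force: 65.3
```

Request:
{"name": "servo_tool", "arguments": {
  "steps": [
    {"dx":0.044,"dy":0,"dz":0.052,"ax":0,"ay":0,"az":0,"gripper":40},
    {"dx":0.044,"dy":0,"dz":0.052,"ax":0,"ay":0,"az":0,"gripper":40},
    {"dx":0,"dy":0,"dz":0,"ax":0,"ay":0,"az":0,"gripper":40}
  ]
}}

```text
time_s: 30.18
position: [0.4886, 0.2, 0.1269]
ee_rot: [-3.105, 0.075, 0.415]
ft_force: [-2.2, -1.4, 6.7]
opening: 0.0541
grip_force: 66.3
```

Run:
```python
from h import *
rep(np.load('Tg2.npy'),[.557,-.3455,0],0); st()
```

```text
along 0.008 up -0.0006 lat -0.0002 F [-2.2 -1.4  6.7] 0.9 7.0
t 30.18 p [0.4886 0.2    0.1269] z [-0.262  0.014 -0.965] x [ 0.964 -0.046 -0.262] j [-0.64  0.61  0.33  1.98 -0.39  0.86 -1.66] F [-2.2 -1.4  6.7] open 0.0541 g 66.3
```

Contact at the cradle; slide down against the stop.

Request:
{"name": "servo_tool", "arguments": {
  "steps": [
    {"dx":-0.1,"dy":0,"dz":0.05,"ax":0,"ay":0,"az":0,"gripper":40},
    {"dx":-0.077,"dy":0,"dz":0.064,"ax":0,"ay":0,"az":0,"gripper":40},
    {"dx":-0.077,"dy":0,"dz":0.064,"ax":0,"ay":0,"az":0,"gripper":40},
    {"dx":-0.077,"dy":0,"dz":0.064,"ax":0,"ay":0,"az":0,"gripper":40},
    {"dx":0,"dy":0,"dz":0,"ax":0,"ay":0,"az":0,"gripper":40},
    {"dx":0,"dy":0,"dz":0,"ax":0,"ay":0,"az":0,"gripper":40}
  ]
}}

```text
time_s: 30.68
position: [0.483, 0.2001, 0.1242]
ee_rot: [-3.106, 0.073, 0.396]
ft_force: [3.9, -3.5, 14.0]
opening: 0.0543
grip_force: 67.2
```

Run:
```python
from h import *
rep(np.load('Tg2.npy'),[.557,-.3455,0],0)
```

```text
along 0.0017 up -0.0016 lat -0.0002 F [ 3.9 -3.5 14. ] 9.6 10.9
```

Request:
{"name": "servo_tool", "arguments": {
  "steps": [
    {"dx":-0.077,"dy":0,"dz":0.064,"ax":0,"ay":0,"az":0,"gripper":40},
    {"dx":0,"dy":0,"dz":0,"ax":0,"ay":0,"az":0,"gripper":40},
    {"dx":0,"dy":0,"dz":0,"ax":0,"ay":0,"az":0,"gripper":40}
  ]
}}

```text
time_s: 30.93
position: [0.4817, 0.2002, 0.1235]
ee_rot: [-3.107, 0.073, 0.392]
ft_force: [5.1, -3.4, 15.5]
opening: 0.0539
grip_force: 67.5
```

Run:
```python
from h import *
rep(np.load('Tg2.npy'),[.557,-.3455,0],0)
```

```text
along 0.0002 up -0.0019 lat -0.0001 F [ 5.1 -3.4 15.5] 11.3 11.8
```

Request:
{"name": "servo_tool", "arguments": {
  "steps": [
    {"dx":-0.077,"dy":0,"dz":0.064,"ax":0,"ay":0,"az":0,"gripper":40},
    {"dx":0,"dy":0,"dz":0,"ax":0,"ay":0,"az":0,"gripper":40},
    {"dx":0,"dy":0,"dz":0,"ax":0,"ay":0,"az":0,"gripper":40}
  ]
}}

```text
time_s: 31.18
position: [0.4817, 0.2002, 0.1234]
ee_rot: [-3.107, 0.072, 0.384]
ft_force: [7.3, -3.4, 23.6]
opening: 0.0541
grip_force: 68.1
```

Run:
```python
from h import *
rep(np.load('Tg2.npy'),[.557,-.3455,0],0)
```

```text
along 0.0001 up -0.0023 lat -0.0 F [ 7.3 -3.4 23.6] 16.8 18.2
```

Request:
{"name": "servo_tool", "arguments": {
  "steps": [
    {"dx":0,"dy":0,"dz":0,"ax":0,"ay":0,"az":0,"gripper":66},
    {"dx":0,"dy":0,"dz":0,"ax":0,"ay":0,"az":0,"gripper":66},
    {"dx":0,"dy":0,"dz":0,"ax":0,"ay":0,"az":0,"gripper":66},
    {"dx":0,"dy":0,"dz":0,"ax":0,"ay":0,"az":0,"gripper":66},
    {"dx":0,"dy":0,"dz":-0.3,"ax":0,"ay":0,"az":0,"gripper":66},
    {"dx":0,"dy":0,"dz":-0.6,"ax":0,"ay":0,"az":0,"gripper":66},
    {"dx":0,"dy":0,"dz":-0.9,"ax":0,"ay":0,"az":0,"gripper":66},
    {"dx":0,"dy":0,"dz":-0.95,"ax":0,"ay":0,"az":0,"gripper":85},
    {"dx":0,"dy":0,"dz":-0.95,"ax":0,"ay":0,"az":0,"gripper":85},
    {"dx":0,"dy":0,"dz":-0.95,"ax":0,"ay":0,"az":0,"gripper":85},
    {"dx":0,"dy":0,"dz":-0.95,"ax":0,"ay":0,"az":0,"gripper":85},
    {"dx":0,"dy":0,"dz":0,"ax":0,"ay":0,"az":0,"gripper":85}
  ]
}}

```text
time_s: 32.18
position: [0.5205, 0.1989, 0.2862]
ee_rot: [-3.104, 0.077, 0.393]
ft_force: [1.3, 0.1, -0.9]
opening: 0.0849
grip_force: 0.0
```

Run:
```python
from h import *
st()
for n in ['side','wrist']:
    im=shot(n,n+'_h.png')
    for t in ['bottle0','bottle0_cap','jar0']: print(n,t,[(np.round(d['position'],3).tolist(),round(d['score'],2)) for d in manip.tip_of(n,t)])
A=pose([.5565,.017,.26],16,90)
go([('s',A)])
```

```text
t 32.18 p [0.5205 0.1989 0.2862] z [-0.249  0.018 -0.968] x [ 0.967 -0.047 -0.25 ] j [-0.68  0.45  0.41  1.81 -0.28  1.18 -1.76] F [ 1.3  0.1 -0.9] open 0.0849 g 0.0
side bottle0 [([0.66, -0.381, 0.003], 0.91), ([0.416, 0.326, 0.098], 0.77), ([0.412, 0.205, 0.102], 0.62)]
side bottle0_cap [([0.598, 0.316, 0.184], 0.86), ([0.425, 0.443, 0.099], 0.48)]
side jar0 [([0.557, -0.222, 0.002], 0.91), ([0.434, -0.147, 0.002], 0.91), ([0.558, 0.017, 0.0], 0.66), ([0.558, -0.095, -0.0], 0.55)]
wrist bottle0 [([0.408, 0.205, 0.104], 0.97), ([0.418, 0.323, 0.1], 0.78)]
wrist bottle0_cap [([0.479, 0.322, 0.0], 0.65), ([0.593, 0.317, 0.188], 0.6)]
wrist jar0 [([0.557, 0.018, -0.001], 0.67), ([0.436, -0.151, -0.001], 0.66), ([0.558, -0.096, -0.001], 0.56)]
s 7 x {"dx":0.13,"dy":0.884,"dz":0.068,"ax":-0.004,"ay":0.0239,"az":-0.0297}
end [0.5565 0.0169 0.2601]
```

Request:
{"name": "servo_tool", "arguments": {
  "steps": [
    {"dx":0.13,"dy":0.884,"dz":0.068,"ax":-0.004,"ay":0.024,"az":-0.03,"gripper":85},
    {"dx":0.13,"dy":0.884,"dz":0.068,"ax":-0.004,"ay":0.024,"az":-0.03,"gripper":85},
    {"dx":0.13,"dy":0.884,"dz":0.068,"ax":-0.004,"ay":0.024,"az":-0.03,"gripper":85},
    {"dx":0.13,"dy":0.884,"dz":0.068,"ax":-0.004,"ay":0.024,"az":-0.03,"gripper":85},
    {"dx":0.13,"dy":0.884,"dz":0.068,"ax":-0.004,"ay":0.024,"az":-0.03,"gripper":85},
    {"dx":0.13,"dy":0.884,"dz":0.068,"ax":-0.004,"ay":0.024,"az":-0.03,"gripper":85},
    {"dx":0.13,"dy":0.884,"dz":0.068,"ax":-0.004,"ay":0.024,"az":-0.03,"gripper":85},
    {"dx":0,"dy":0,"dz":0,"ax":0,"ay":0,"az":0,"gripper":85},
    {"dx":0,"dy":0,"dz":0,"ax":0,"ay":0,"az":0,"gripper":85},
    {"dx":0,"dy":0,"dz":0,"ax":0,"ay":0,"az":0,"gripper":85}
  ]
}}

```text
time_s: 33.42
position: [0.5574, 0.0178, 0.2606]
ee_rot: [-3.109, -0.442, -0.005]
ft_force: [0.3, -0.1, 0.1]
opening: 0.0849
grip_force: 0.0
```

Run:
```python
from h import *
st(); T=cur(); np.save('Tw3.npy',T)
im=shot('wrist','w3.png')
for n,t in [('wrist','jar0'),('wrist','jar0_label'),('wrist','ledge')]: print(n,t,[(np.round(d['position'],3).tolist(),round(d['score'],2)) for d in manip.tip_of(n,t)])
go([('s',pose([.5565,.0175,.035],16,90))])
print(proj('wrist',[[.632,.14,.12],[.632,-.1,.12],[.68,.14,.12],[.68,-.1,.12]]).round(1))
```

```text
t 33.42 p [0.5574 0.0178 0.2606] z [ 0.003  0.002 -1.   ] x [0.96  0.279 0.003] j [-0.41  0.36  0.39  1.98 -0.19  0.83 -1.2 ] F [ 0.3 -0.1  0.1] open 0.0849 g 0.0
wrist jar0 [([0.558, -0.093, 0.002], 0.95), ([0.558, 0.02, -0.001], 0.93), ([0.434, -0.15, -0.004], 0.7), ([0.554, -0.219, -0.005], 0.65)]
wrist jar0_label [([0.588, -0.111, 0.031], 0.7)]
wrist ledge [([0.659, -0.062, -0.001], 0.96)]
s 8 x {"dx":-0.008,"dy":0.004,"dz":0.941,"ay":-0.0003,"az":0.0004}
end [0.5566 0.0175 0.035 ]
[[160.2  74. ]
 [434.7 158.1]
 [172.4  10.5]
 [457.6 102. ]]
```

View pics/w3.png

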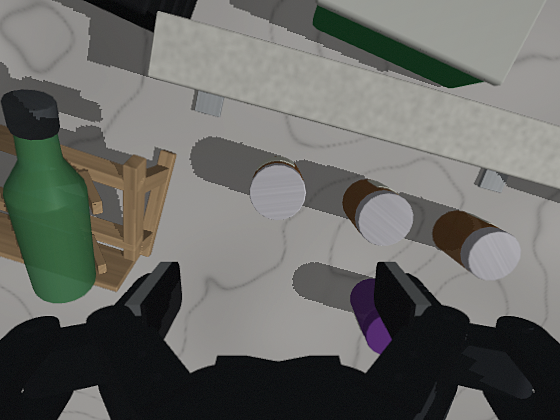

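Run:
```python
from h import *
im=cv2.GaussianBlur(cv2.imread('pics/w3.png'),(5,5),0).astype(float); g=im.mean(2)
T=np.load('Tw3.npy')
for nm,a,c in [('front',(160.2,76),.27),('back',(172.4,14),.29)]:
    pts=[]
    for u in range(185,440,6):
        if nm=='back' and u>300: continue   # food box behind
        v0=a[1]+(u-a[0])*c; vs=np.arange(int(v0)-14,int(v0)+15); vs=vs[vs>1]
        d=np.gradient(g[vs,u]); k=np.argmin(d) if nm=='front' else np.argmax(d)
        if abs(d[k])<3: continue
        den=d[k-1]-2*d[k]+d[k+1] if 0<k<len(d)-1 else 0
        pts.append((u,vs[k]+(.5*(d[k-1]-d[k+1])/den if den else 0)))
    W=ray('wrist',pts,.12); 
    for _ in range(4):
        p=np.polyfit(W[:,1],W[:,0],1); r=W[:,0]-np.polyval(p,W[:,1]); W=W[abs(r)<max(.0015,2*np.median(abs(r)))] 
    print(nm,len(W),'x at y=-.06',np.polyval(p,-.06).round(4),'at y=.07',np.polyval(p,.07).round(4),'slope deg',np.degrees(np.arctan(-p[0])).round(2), np.std(r).round(4))
```

```text
front 43 x at y=-.06 0.6354 at y=.07 0.6313 slope deg 1.81 0.0001
back 19 x at y=-.06 0.6819 at y=.07 0.6784 slope deg 1.52 0.0002
```

Request:
{"name": "servo_tool", "arguments": {
  "steps": [
    {"dx":-0.01,"dy":0,"dz":0.94,"ax":0,"ay":0,"az":0,"gripper":85},
    {"dx":-0.01,"dy":0,"dz":0.94,"ax":0,"ay":0,"az":0,"gripper":85},
    {"dx":-0.01,"dy":0,"dz":0.94,"ax":0,"ay":0,"az":0,"gripper":85},
    {"dx":-0.01,"dy":0,"dz":0.94,"ax":0,"ay":0,"az":0,"gripper":85},
    {"dx":-0.01,"dy":0,"dz":0.94,"ax":0,"ay":0,"az":0,"gripper":85},
    {"dx":-0.01,"dy":0,"dz":0.94,"ax":0,"ay":0,"az":0,"gripper":85},
    {"dx":0,"dy":0,"dz":0.94,"ax":0,"ay":0,"az":0,"gripper":85},
    {"dx":0,"dy":0,"dz":0.9,"ax":0,"ay":0,"az":0,"gripper":85},
    {"dx":0,"dy":0,"dz":0,"ax":0,"ay":0,"az":0,"gripper":85},
    {"dx":0,"dy":0,"dz":0,"ax":0,"ay":0,"az":0,"gripper":85}
  ]
}}

```text
time_s: 34.45
position: [0.5561, 0.0176, 0.0357]
ee_rot: [-3.109, -0.444, -0.002]
ft_force: [0.5, -0.0, 0.9]
opening: 0.0848
grip_force: 0.0
```

Request:
{"name": "servo_tool", "arguments": {
  "steps": [
    {"dx":0,"dy":0,"dz":0,"ax":0,"ay":0,"az":0,"gripper":40},
    {"dx":0,"dy":0,"dz":0,"ax":0,"ay":0,"az":0,"gripper":40},
    {"dx":0,"dy":0,"dz":0,"ax":0,"ay":0,"az":0,"gripper":40},
    {"dx":0,"dy":0,"dz":0,"ax":0,"ay":0,"az":0,"gripper":40},
    {"dx":0,"dy":0,"dz":0,"ax":0,"ay":0,"az":0,"gripper":40},
    {"dx":0,"dy":0,"dz":0,"ax":0,"ay":0,"az":0,"gripper":40},
    {"dx":0,"dy":0,"dz":0,"ax":0,"ay":0,"az":0,"gripper":40},
    {"dx":0,"dy":0,"dz":0,"ax":0,"ay":0,"az":0,"gripper":40}
  ]
}}

```text
time_s: 35.12
position: [0.5584, 0.0174, 0.0389]
ee_rot: [-3.109, -0.442, -0.013]
ft_force: [-0.9, 0.9, 6.9]
opening: 0.0558
grip_force: 64.3
```

```bash
python3 -c "
from h import *
st()"
```

```text
t 35.12 p [0.5584 0.0174 0.0389] z [ 0.008  0.002 -1.   ] x [0.96  0.279 0.008] j [-0.26  0.69  0.2   2.11 -0.37  0.37 -1.04] F [-0.9  0.9  6.9] open 0.0558 g 64.3
```

Run:
```python
from h import *
T=cur(); L=T.copy(); L[2,3]=.19
H=pose([.656,.07,.225],-14.1,90); go([('t',L),('s',H),('t',pose([.656,.07,.163],-14.1,90))])
```

```text
t 6 x {"dx":0.007,"dz":-0.839}
s 5 x {"dx":0.682,"dy":-0.307,"dz":-0.231,"ax":-0.0003,"ay":-0.001,"az":0.0673}
t 3 x {"dx":0.001,"dz":0.69}
end [0.656 0.07  0.163]
```

Request:
{"name": "servo_tool", "arguments": {
  "steps": [
    {"dx":0.01,"dy":0,"dz":-0.84,"ax":0,"ay":0,"az":0,"gripper":40},
    {"dx":0.01,"dy":0,"dz":-0.84,"ax":0,"ay":0,"az":0,"gripper":40},
    {"dx":0.01,"dy":0,"dz":-0.84,"ax":0,"ay":0,"az":0,"gripper":40},
    {"dx":0.01,"dy":0,"dz":-0.84,"ax":0,"ay":0,"az":0,"gripper":40},
    {"dx":0,"dy":0,"dz":-0.84,"ax":0,"ay":0,"az":0,"gripper":40},
    {"dx":0,"dy":0,"dz":-0.84,"ax":0,"ay":0,"az":0,"gripper":40},
    {"dx":0.68,"dy":-0.31,"dz":-0.23,"ax":0,"ay":-0.001,"az":0.0673,"gripper":40},
    {"dx":0.68,"dy":-0.31,"dz":-0.23,"ax":0,"ay":-0.001,"az":0.0673,"gripper":40},
    {"dx":0.68,"dy":-0.31,"dz":-0.23,"ax":0,"ay":-0.001,"az":0.0673,"gripper":40},
    {"dx":0.68,"dy":-0.31,"dz":-0.23,"ax":0,"ay":-0.001,"az":0.0673,"gripper":40},
    {"dx":0.68,"dy":-0.31,"dz":-0.23,"ax":0,"ay":-0.001,"az":0.0673,"gripper":40},
    {"dx":0,"dy":0,"dz":0,"ax":0,"ay":0,"az":0,"gripper":40}
  ]
}}

```text
time_s: 36.12
position: [0.6602, 0.0734, 0.225]
ee_rot: [-3.115, 0.384, -0.008]
ft_force: [0.8, 0.5, -1.0]
opening: 0.0565
grip_force: 65.4
```

Request:
{"name": "servo_tool", "arguments": {
  "steps": [
    {"dx":0,"dy":0,"dz":0,"ax":0,"ay":0,"az":0,"gripper":40},
    {"dx":0,"dy":0,"dz":0,"ax":0,"ay":0,"az":0,"gripper":40}
  ]
}}

```text
time_s: 36.28
position: [0.6534, 0.0699, 0.2225]
ee_rot: [-3.118, 0.384, 0.009]
ft_force: [-0.2, -0.2, -3.3]
opening: 0.0563
grip_force: 65.4
```

Run:
```python
from h import *
st()
for n in ('side','top'):
    shot(n,n+'_k.png')
    for t in ['jar0','ledge']: print(n,t,[(np.round(d['position'],3).tolist(),round(d['score'],2)) for d in manip.tip_of(n,t)])
st(); go([('s',pose([.656,.07,.164],-14.1,90))])
```

```text
t 36.28 p [0.6534 0.0699 0.2225] z [-0.005  0.001 -1.   ] x [ 0.97  -0.243 -0.005] j [-0.52  0.57  0.52  1.79 -0.35  0.88 -1.66] F [-0.2 -0.2 -3.3] open 0.0563 g 65.4
side jar0 [([0.433, -0.145, 0.002], 0.82), ([0.652, 0.071, 0.185], 0.8), ([0.56, -0.094, 0.0], 0.78), ([0.554, -0.225, -0.002], 0.77)]
side ledge [([0.659, -0.056, 0.002], 0.9)]
top jar0 [([0.556, -0.221, -0.0], 0.82), ([0.56, -0.094, 0.002], 0.72), ([0.433, -0.148, -0.003], 0.72), ([0.652, 0.064, 0.184], 0.57), ([0.591, 0.192, 0.184], 0.2)]
top ledge [([0.657, -0.053, 0.004], 0.67), ([0.594, 0.315, 0.185], 0.38)]
t 36.58 p [0.654  0.0697 0.2224] z [-0.004  0.001 -1.   ] x [ 0.97  -0.244 -0.005] j [-0.52  0.57  0.52  1.79 -0.35  0.88 -1.66] F [-0.  -1.7 -1.6] open 0.0562 g 65.4
s 3 x {"dx":0.022,"dy":-0.009,"dz":0.649,"ax":-0.0001,"ay":0.001,"az":-0.0001}
end [0.656 0.07  0.164]
```

Request:
{"name": "servo_tool", "arguments": {
  "steps": [
    {"dx":0.02,"dy":-0.01,"dz":0.6,"ax":0,"ay":0.001,"az":0,"gripper":40},
    {"dx":0.02,"dy":-0.01,"dz":0.6,"ax":0,"ay":0.001,"az":0,"gripper":40},
    {"dx":0.02,"dy":-0.01,"dz":0.6,"ax":0,"ay":0,"az":0,"gripper":40},
    {"dx":0,"dy":0,"dz":0,"ax":0,"ay":0,"az":0,"gripper":40},
    {"dx":0,"dy":0,"dz":0,"ax":0,"ay":0,"az":0,"gripper":40},
    {"dx":0,"dy":0,"dz":0,"ax":0,"ay":0,"az":0,"gripper":40}
  ]
}}

```text
time_s: 37.08
position: [0.6572, 0.0702, 0.1694]
ee_rot: [-3.117, 0.386, -0.001]
ft_force: [0.1, -0.5, -1.8]
opening: 0.0562
grip_force: 65.3
```

Request:
{"name": "servo_tool", "arguments": {
  "steps": [
    {"dx":0,"dy":0,"dz":0.1,"ax":0,"ay":0,"az":0,"gripper":40},
    {"dx":0,"dy":0,"dz":0.05,"ax":0,"ay":0,"az":0,"gripper":40},
    {"dx":0,"dy":0,"dz":0,"ax":0,"ay":0,"az":0,"gripper":40}
  ]
}}

```text
time_s: 37.33
position: [0.6568, 0.0706, 0.1644]
ee_rot: [-3.117, 0.385, 0.0]
ft_force: [0.0, -0.5, -3.1]
opening: 0.0559
grip_force: 65.3
```

Request:
{"name": "servo_tool", "arguments": {
  "steps": [
    {"dx":0,"dy":0,"dz":0.07,"ax":0,"ay":0,"az":0,"gripper":40},
    {"dx":0,"dy":0,"dz":0,"ax":0,"ay":0,"az":0,"gripper":40}
  ]
}}

```text
time_s: 37.5
position: [0.6565, 0.0706, 0.1619]
ee_rot: [-3.117, 0.385, 0.001]
ft_force: [-0.9, -0.5, -1.9]
opening: 0.056
grip_force: 65.3
```

```bash
python3 -c "
from h import *
st()"
```

```text
t 37.5 p [0.6565 0.0706 0.1619] z [-0.001  0.    -1.   ] x [ 0.97  -0.244 -0.001] j [-0.49  0.64  0.48  1.83 -0.4   0.77 -1.62] F [-0.9 -0.5 -1.9] open 0.056 g 65.3
```

Request:
{"name": "servo_tool", "arguments": {
  "steps": [
    {"dx":0,"dy":0,"dz":0.07,"ax":0,"ay":0,"az":0,"gripper":40},
    {"dx":0,"dy":0,"dz":0,"ax":0,"ay":0,"az":0,"gripper":40}
  ]
}}

```text
time_s: 37.67
position: [0.6564, 0.0706, 0.1595]
ee_rot: [-3.118, 0.386, 0.002]
ft_force: [-0.2, 0.9, -2.7]
opening: 0.0562
grip_force: 65.3
```

Request:
{"name": "servo_tool", "arguments": {
  "steps": [
    {"dx":0,"dy":0,"dz":0.05,"ax":0,"ay":0,"az":0,"gripper":40},
    {"dx":0,"dy":0,"dz":0,"ax":0,"ay":0,"az":0,"gripper":40}
  ]
}}

```text
time_s: 37.83
position: [0.6566, 0.0706, 0.1591]
ee_rot: [-3.117, 0.386, 0.002]
ft_force: [-2.4, 1.0, 3.8]
opening: 0.0563
grip_force: 65.9
```

Request:
{"name": "servo_tool", "arguments": {
  "steps": [
    {"dx":0,"dy":0,"dz":0,"ax":0,"ay":0,"az":0,"gripper":70},
    {"dx":0,"dy":0,"dz":0,"ax":0,"ay":0,"az":0,"gripper":80},
    {"dx":0,"dy":0,"dz":0,"ax":0,"ay":0,"az":0,"gripper":85},
    {"dx":0,"dy":0,"dz":0,"ax":0,"ay":0,"az":0,"gripper":85},
    {"dx":0,"dy":0,"dz":-0.3,"ax":0,"ay":0,"az":0,"gripper":85},
    {"dx":0,"dy":0,"dz":-0.8,"ax":0,"ay":0,"az":0,"gripper":85},
    {"dx":0,"dy":0,"dz":-0.95,"ax":0,"ay":0,"az":0,"gripper":85},
    {"dx":0,"dy":0,"dz":-0.95,"ax":0,"ay":0,"az":0,"gripper":85},
    {"dx":0,"dy":0,"dz":-0.95,"ax":0,"ay":0,"az":0,"gripper":85},
    {"dx":0,"dy":0,"dz":-0.95,"ax":0,"ay":0,"az":0,"gripper":85}
  ]
}}

```text
time_s: 38.67
position: [0.6566, 0.0702, 0.3074]
ee_rot: [-3.118, 0.386, 0.0]
ft_force: [0.4, -0.6, -0.5]
opening: 0.0848
grip_force: 0.0
```

Run:
```python
from h import *
for n in ('side','top','wrist'):
    shot(n,n+'_m.png')
    for t in ['jar0','jar0_label','ledge']: print(n,t,[(np.round(d['position'],3).tolist(),round(d['score'],2)) for d in manip.tip_of(n,t)])
st()
ps=-12; P=lambda z:pose([.5595,-.0935,z],ps,90)
go([('s',P(.2)),('t',P(.035))])
```

```text
side jar0 [([0.434, -0.146, 0.001], 0.97), ([0.552, -0.221, -0.003], 0.85), ([0.56, -0.096, 0.0], 0.83), ([0.656, 0.071, 0.12], 0.62)]
side jar0_label [([0.586, -0.108, 0.036], 0.62), ([0.748, 0.247, 0.0], 0.24)]
side ledge [([0.663, -0.058, 0.002], 0.61), ([0.653, 0.07, 0.121], 0.48), ([0.577, -0.242, 0.036], 0.42), ([0.552, -0.225, -0.0], 0.25)]
top jar0 [([0.436, -0.152, -0.001], 0.8), ([0.554, -0.222, -0.001], 0.61), ([0.559, -0.097, 0.001], 0.52), ([0.66, 0.067, 0.122], 0.45)]
top jar0_label [([0.587, -0.108, 0.04], 0.79), ([0.59, 0.193, 0.182], 0.33)]
top ledge [([0.657, -0.054, -0.002], 0.59), ([0.749, 0.243, -0.002], 0.34)]
wrist jar0 [([0.556, -0.095, -0.001], 0.9), ([0.656, 0.074, 0.12], 0.9), ([0.552, -0.223, -0.003], 0.9), ([0.435, -0.152, -0.003], 0.82)]
wrist jar0_label [([0.59, -0.109, 0.032], 0.7), ([0.779, -0.062, -0.002], 0.55), ([0.598, 0.317, 0.184], 0.44)]
wrist ledge [([0.658, -0.058, 0.0], 0.67)]
t 39.27 p [0.6563 0.0705 0.3044] z [-0.002  0.    -1.   ] x [ 0.97  -0.244 -0.002] j [-0.56  0.49  0.57  1.71 -0.3   1.03 -1.71] F [-0.3  1.   0.9] open 0.0848 g 0.0
s 8 x {"dx":-0.237,"dy":0.757,"dz":0.436,"ay":0.0002,"az":-0.0029}
t 6 x {"dz":0.916}
end [ 0.5595 -0.0935  0.0351]
```

Request:
{"name": "servo_tool", "arguments": {
  "steps": [
    {"dx":-0.24,"dy":0.76,"dz":0.2,"ax":0,"ay":0,"az":-0.003,"gripper":85},
    {"dx":-0.24,"dy":0.76,"dz":0.2,"ax":0,"ay":0,"az":-0.003,"gripper":85},
    {"dx":-0.24,"dy":0.76,"dz":0.2,"ax":0,"ay":0,"az":-0.003,"gripper":85},
    {"dx":-0.24,"dy":0.76,"dz":0.5,"ax":0,"ay":0,"az":-0.003,"gripper":85},
    {"dx":-0.24,"dy":0.76,"dz":0.5,"ax":0,"ay":0,"az":-0.003,"gripper":85},
    {"dx":-0.24,"dy":0.76,"dz":0.6,"ax":0,"ay":0,"az":-0.003,"gripper":85},
    {"dx":-0.24,"dy":0.76,"dz":0.6,"ax":0,"ay":0,"az":-0.003,"gripper":85},
    {"dx":-0.24,"dy":0.76,"dz":0.6,"ax":0,"ay":0,"az":-0.003,"gripper":85},
    {"dx":0,"dy":0,"dz":0,"ax":0,"ay":0,"az":0,"gripper":85},
    {"dx":0,"dy":0,"dz":0,"ax":0,"ay":0,"az":0,"gripper":85}
  ]
}}

```text
time_s: 40.1
position: [0.5573, -0.0956, 0.2023]
ee_rot: [3.124, -0.333, -0.006]
ft_force: [-0.5, 0.7, -0.1]
opening: 0.0853
grip_force: 0.0
```

Run:
```python
from h import *
st(); go([('s',pose([.559,-.0945,.035],-12,90))])
```

```text
t 40.1 p [ 0.5573 -0.0956  0.2023] z [-0.004  0.    -1.   ] x [ 0.978 -0.211 -0.004] j [-0.29  0.48  0.52  2.01 -0.34  0.74 -1.34] F [-0.5  0.7 -0.1] open 0.0853 g 0.0
s 6 x {"dx":0.01,"dy":-0.008,"dz":0.929,"ax":0.0001,"ay":0.0004,"az":-0.0003}
end [ 0.5591 -0.0946  0.0351]
```

Request:
{"name": "servo_tool", "arguments": {
  "steps": [
    {"dx":0.01,"dy":-0.01,"dz":0.93,"ax":0,"ay":0,"az":0,"gripper":85},
    {"dx":0.01,"dy":-0.01,"dz":0.93,"ax":0,"ay":0,"az":0,"gripper":85},
    {"dx":0.01,"dy":-0.01,"dz":0.93,"ax":0,"ay":0,"az":0,"gripper":85},
    {"dx":0.01,"dy":0,"dz":0.93,"ax":0,"ay":0,"az":0,"gripper":85},
    {"dx":0.01,"dy":0,"dz":0.93,"ax":0,"ay":0,"az":0,"gripper":85},
    {"dx":0.01,"dy":0,"dz":0.93,"ax":0,"ay":0,"az":0,"gripper":85},
    {"dx":0,"dy":0,"dz":0,"ax":0,"ay":0,"az":0,"gripper":85},
    {"dx":0,"dy":0,"dz":0,"ax":0,"ay":0,"az":0,"gripper":85}
  ]
}}

```text
time_s: 40.77
position: [0.5612, -0.0924, 0.0352]
ee_rot: [-3.124, 0.325, 0.004]
ft_force: [-0.2, -0.1, 0.3]
opening: 0.0854
grip_force: 0.0
```

Request:
{"name": "servo_tool", "arguments": {
  "steps": [
    {"dx":0,"dy":0,"dz":0,"ax":0,"ay":0,"az":0,"gripper":40},
    {"dx":0,"dy":0,"dz":0,"ax":0,"ay":0,"az":0,"gripper":40},
    {"dx":0,"dy":0,"dz":0,"ax":0,"ay":0,"az":0,"gripper":40},
    {"dx":0,"dy":0,"dz":0,"ax":0,"ay":0,"az":0,"gripper":40},
    {"dx":0,"dy":0,"dz":0,"ax":0,"ay":0,"az":0,"gripper":40},
    {"dx":0,"dy":0,"dz":0,"ax":0,"ay":0,"az":0,"gripper":40},
    {"dx":0,"dy":0,"dz":0,"ax":0,"ay":0,"az":0,"gripper":40},
    {"dx":0,"dy":0,"dz":0,"ax":0,"ay":0,"az":0,"gripper":40}
  ]
}}

```text
time_s: 41.43
position: [0.5628, -0.094, 0.0382]
ee_rot: [-3.125, 0.327, -0.006]
ft_force: [0.1, 1.0, 5.7]
opening: 0.0563
grip_force: 64.6
```

Run:
```python
from h import *
st(); T=cur(); L=T.copy(); L[2,3]=.19
ps=np.degrees(np.arctan2(T[1,0],T[0,0])); off=T[0,3]-.559; q=ps+25.7; z=.12+T[2,3]; print(ps,q,off,z)
X=.658+off; go([('t',L),('s',pose([X,-.06,z+.065],q,90)),('t',pose([X,-.06,z+.006],q,90))])
```

```text
t 41.43 p [ 0.5628 -0.094   0.0382] z [ 0.004 -0.    -1.   ] x [ 0.978 -0.207  0.004] j [-0.14  0.71  0.32  2.09 -0.53  0.42 -1.18] F [0.1 1.  5.7] open 0.0563 g 64.6
-11.947742406131358 13.752257593868642 0.0037661166934214174 0.15818353451501274
t 6 x {"dx":0.003,"dz":-0.843}
s 4 x {"dx":0.821,"dy":-0.319,"dz":-0.275,"ax":0.0001,"ay":-0.0006,"az":-0.0714}
t 3 x {"dx":-0.001,"dz":0.656}
end [ 0.6617 -0.06    0.1641]
```

Request:
{"name": "servo_tool", "arguments": {
  "steps": [
    {"dx":0,"dy":0,"dz":-0.84,"ax":0,"ay":0,"az":0,"gripper":40},
    {"dx":0,"dy":0,"dz":-0.84,"ax":0,"ay":0,"az":0,"gripper":40},
    {"dx":0,"dy":0,"dz":-0.84,"ax":0,"ay":0,"az":0,"gripper":40},
    {"dx":0,"dy":0,"dz":-0.84,"ax":0,"ay":0,"az":0,"gripper":40},
    {"dx":0,"dy":0,"dz":-0.84,"ax":0,"ay":0,"az":0,"gripper":40},
    {"dx":0,"dy":0,"dz":-0.84,"ax":0,"ay":0,"az":0,"gripper":40},
    {"dx":0.82,"dy":-0.32,"dz":-0.27,"ax":0,"ay":0,"az":-0.0714,"gripper":40},
    {"dx":0.82,"dy":-0.32,"dz":-0.27,"ax":0,"ay":0,"az":-0.0714,"gripper":40},
    {"dx":0.82,"dy":-0.32,"dz":-0.27,"ax":0,"ay":0,"az":-0.0714,"gripper":40},
    {"dx":0.82,"dy":-0.32,"dz":-0.27,"ax":0,"ay":0,"az":-0.0714,"gripper":40},
    {"dx":0,"dy":0,"dz":0,"ax":0,"ay":0,"az":0,"gripper":40},
    {"dx":0,"dy":0,"dz":0,"ax":0,"ay":0,"az":0,"gripper":40}
  ]
}}

```text
time_s: 42.43
position: [0.6614, -0.0576, 0.2206]
ee_rot: [-3.117, -0.38, -0.003]
ft_force: [-1.4, -0.7, -3.8]
opening: 0.0561
grip_force: 65.0
```

Request:
{"name": "servo_tool", "arguments": {
  "steps": [
    {"dx":0,"dy":0,"dz":0,"ax":0,"ay":0,"az":0,"gripper":40},
    {"dx":0,"dy":0,"dz":0,"ax":0,"ay":0,"az":0,"gripper":40}
  ]
}}

```text
time_s: 42.6
position: [0.6583, -0.0602, 0.2192]
ee_rot: [-3.119, -0.373, 0.004]
ft_force: [1.0, 0.2, -2.5]
opening: 0.0561
grip_force: 64.9
```

Run:
```python
from h import *
st()
for n in ('side','top','side','top'):
    manip.read_camera(n)
    print(n,[(np.round(d['position'],3).tolist(),round(d['score'],2)) for d in manip.tip_of(n,'jar0')])
T=cur();st(); go([('s',pose([.6605,-.06,.164],13.75,90))])
```

```text
t 42.6 p [ 0.6583 -0.0602  0.2192] z [-0.003 -0.    -1.   ] x [ 0.972  0.236 -0.003] j [-0.25  0.55  0.4   1.78 -0.27  0.86 -1.06] F [ 1.   0.2 -2.5] open 0.0561 g 64.9
side [([0.554, -0.223, 0.001], 0.86), ([0.438, -0.144, 0.003], 0.85), ([0.66, 0.073, 0.123], 0.83), ([0.656, -0.061, 0.18], 0.59)]
top [([0.555, -0.218, -0.004], 0.89), ([0.435, -0.152, -0.002], 0.56)]
side [([0.554, -0.22, -0.003], 0.94), ([0.436, -0.148, 0.001], 0.78), ([0.655, -0.059, 0.179], 0.77), ([0.683, 0.068, 0.158], 0.58), ([0.655, 0.07, 0.121], 0.56)]
top [([0.656, 0.068, 0.123], 0.64), ([0.436, -0.15, -0.003], 0.63), ([0.557, -0.22, 0.0], 0.62), ([0.414, 0.325, 0.098], 0.3)]
t 43.0 p [ 0.6599 -0.0595  0.2194] z [-0.001  0.    -1.   ] x [ 0.971  0.238 -0.001] j [-0.25  0.55  0.4   1.78 -0.27  0.86 -1.06] F [-0.6  0.4 -2. ] open 0.056 g 64.9
s 2 x {"dx":0.008,"dy":0.011,"dz":0.923,"ax":-0.0002,"ay":0.0002}
end [ 0.6605 -0.06    0.164 ]
```

Request:
{"name": "servo_tool", "arguments": {
  "steps": [
    {"dx":0.01,"dy":0.01,"dz":0.6,"ax":0,"ay":0,"az":0,"gripper":40},
    {"dx":0.01,"dy":0,"dz":0.6,"ax":0,"ay":0,"az":0,"gripper":40},
    {"dx":0.01,"dy":0,"dz":0.55,"ax":0,"ay":0,"az":0,"gripper":40},
    {"dx":0,"dy":0,"dz":0,"ax":0,"ay":0,"az":0,"gripper":40},
    {"dx":0,"dy":0,"dz":0,"ax":0,"ay":0,"az":0,"gripper":40},
    {"dx":0,"dy":0,"dz":0,"ax":0,"ay":0,"az":0,"gripper":40}
  ]
}}

```text
time_s: 43.5
position: [0.6617, -0.0597, 0.1677]
ee_rot: [3.119, 0.376, 0.001]
ft_force: [0.4, 0.2, -1.4]
opening: 0.0563
grip_force: 64.8
```

Request:
{"name": "servo_tool", "arguments": {
  "steps": [
    {"dx":0,"dy":0,"dz":0.08,"ax":0,"ay":0,"az":0,"gripper":40},
    {"dx":0,"dy":0,"dz":0,"ax":0,"ay":0,"az":0,"gripper":40},
    {"dx":0,"dy":0,"dz":0,"ax":0,"ay":0,"az":0,"gripper":40}
  ]
}}

```text
time_s: 43.75
position: [0.6614, -0.0594, 0.1653]
ee_rot: [-3.119, -0.376, -0.001]
ft_force: [0.0, 0.0, -2.0]
opening: 0.0561
grip_force: 64.8
```

Request:
{"name": "servo_tool", "arguments": {
  "steps": [
    {"dx":0,"dy":0,"dz":0.05,"ax":0,"ay":0,"az":0,"gripper":40},
    {"dx":0,"dy":0,"dz":0,"ax":0,"ay":0,"az":0,"gripper":40},
    {"dx":0,"dy":0,"dz":0,"ax":0,"ay":0,"az":0,"gripper":40}
  ]
}}

```text
time_s: 44.0
position: [0.661, -0.0593, 0.1631]
ee_rot: [-3.118, -0.376, 0.001]
ft_force: [0.1, -0.4, -1.8]
opening: 0.056
grip_force: 64.8
```

Request:
{"name": "servo_tool", "arguments": {
  "steps": [
    {"dx":0,"dy":0,"dz":0.08,"ax":0,"ay":0,"az":0,"gripper":40},
    {"dx":0,"dy":0,"dz":0,"ax":0,"ay":0,"az":0,"gripper":40},
    {"dx":0,"dy":0,"dz":0,"ax":0,"ay":0,"az":0,"gripper":40}
  ]
}}

```text
time_s: 44.25
position: [0.6608, -0.0593, 0.1604]
ee_rot: [-3.118, -0.376, 0.002]
ft_force: [-0.9, 0.3, -2.2]
opening: 0.0561
grip_force: 64.8
```

Request:
{"name": "servo_tool", "arguments": {
  "steps": [
    {"dx":0,"dy":0,"dz":0.06,"ax":0,"ay":0,"az":0,"gripper":40},
    {"dx":0,"dy":0,"dz":0,"ax":0,"ay":0,"az":0,"gripper":40},
    {"dx":0,"dy":0,"dz":0,"ax":0,"ay":0,"az":0,"gripper":40}
  ]
}}

```text
time_s: 44.5
position: [0.6609, -0.0594, 0.1587]
ee_rot: [-3.118, -0.376, 0.001]
ft_force: [-0.5, 0.1, -1.6]
opening: 0.0563
grip_force: 64.8
```

Request:
{"name": "servo_tool", "arguments": {
  "steps": [
    {"dx":0,"dy":0,"dz":0.03,"ax":0,"ay":0,"az":0,"gripper":40},
    {"dx":0,"dy":0,"dz":0,"ax":0,"ay":0,"az":0,"gripper":40}
  ]
}}

```text
time_s: 44.67
position: [0.6611, -0.0594, 0.1583]
ee_rot: [-3.118, -0.376, 0.001]
ft_force: [-1.2, 0.7, -0.3]
opening: 0.0562
grip_force: 65.2
```

Request:
{"name": "servo_tool", "arguments": {
  "steps": [
    {"dx":0,"dy":0,"dz":0,"ax":0,"ay":0,"az":0,"gripper":70},
    {"dx":0,"dy":0,"dz":0,"ax":0,"ay":0,"az":0,"gripper":80},
    {"dx":0,"dy":0,"dz":0,"ax":0,"ay":0,"az":0,"gripper":85},
    {"dx":0,"dy":0,"dz":0,"ax":0,"ay":0,"az":0,"gripper":85},
    {"dx":0,"dy":0,"dz":-0.3,"ax":0,"ay":0,"az":0,"gripper":85},
    {"dx":0,"dy":0,"dz":-0.8,"ax":0,"ay":0,"az":0,"gripper":85},
    {"dx":0,"dy":0,"dz":-0.95,"ax":0,"ay":0,"az":0,"gripper":85},
    {"dx":0,"dy":0,"dz":-0.95,"ax":0,"ay":0,"az":0,"gripper":85},
    {"dx":0,"dy":0,"dz":-0.95,"ax":0,"ay":0,"az":0,"gripper":85},
    {"dx":0,"dy":0,"dz":-0.95,"ax":0,"ay":0,"az":0,"gripper":85}
  ]
}}

```text
time_s: 45.5
position: [0.6609, -0.0596, 0.3071]
ee_rot: [-3.119, -0.376, 0.0]
ft_force: [0.7, -0.5, -0.4]
opening: 0.0852
grip_force: 0.0
```

Run:
```python
from h import *
for n in ('wrist','side'):
    shot(n,n+'_n.png')
    for t in ['jar0','jar0_label']: print(n,t,[(np.round(d['position'],3).tolist(),round(d['score'],2)) for d in manip.tip_of(n,t)])
st(); go([('s',pose([.5545,-.221,.2],-18,90))])
```

```text
wrist jar0 [([0.437, -0.152, -0.004], 0.92), ([0.656, 0.074, 0.119], 0.77), ([0.658, -0.058, 0.118], 0.73), ([0.556, -0.221, -0.002], 0.63)]
wrist jar0_label [([0.689, -0.06, 0.154], 0.85), ([0.654, 0.07, 0.12], 0.25)]
side jar0 [([0.657, -0.059, 0.118], 0.97), ([0.435, -0.147, 0.002], 0.77), ([0.657, 0.068, 0.118], 0.72), ([0.552, -0.226, -0.003], 0.66)]
side jar0_label [([0.689, -0.056, 0.154], 0.85), ([0.577, -0.24, 0.035], 0.71)]
t 45.8 p [ 0.6602 -0.0591  0.304 ] z [-0.003  0.001 -1.   ] x [ 0.971  0.238 -0.002] j [-0.28  0.47  0.44  1.7  -0.23  1.03 -1.09] F [-0.7  0.8 -0.1] open 0.0849 g 0.0
s 8 x {"dx":-0.444,"dy":0.684,"dz":0.434,"ax":-0.0001,"ay":0.0002,"az":0.0441}
end [ 0.5545 -0.221   0.2   ]
```

Request:
{"name": "servo_tool", "arguments": {
  "steps": [
    {"dx":-0.44,"dy":0.68,"dz":0.2,"ax":0,"ay":0,"az":0.044,"gripper":85},
    {"dx":-0.44,"dy":0.68,"dz":0.2,"ax":0,"ay":0,"az":0.044,"gripper":85},
    {"dx":-0.44,"dy":0.68,"dz":0.2,"ax":0,"ay":0,"az":0.044,"gripper":85},
    {"dx":-0.44,"dy":0.68,"dz":0.5,"ax":0,"ay":0,"az":0.044,"gripper":85},
    {"dx":-0.44,"dy":0.68,"dz":0.5,"ax":0,"ay":0,"az":0.044,"gripper":85},
    {"dx":-0.44,"dy":0.68,"dz":0.6,"ax":0,"ay":0,"az":0.044,"gripper":85},
    {"dx":-0.44,"dy":0.68,"dz":0.6,"ax":0,"ay":0,"az":0.044,"gripper":85},
    {"dx":-0.44,"dy":0.68,"dz":0.6,"ax":0,"ay":0,"az":0.044,"gripper":85},
    {"dx":0,"dy":0,"dz":0,"ax":0,"ay":0,"az":0,"gripper":85},
    {"dx":0,"dy":0,"dz":0,"ax":0,"ay":0,"az":0,"gripper":85}
  ]
}}

```text
time_s: 46.63
position: [0.5522, -0.2234, 0.2014]
ee_rot: [3.101, -0.502, -0.009]
ft_force: [0.8, -1.1, -0.3]
opening: 0.0854
grip_force: 0.0
```

Run:
```python
from h import *
for n in ('wrist',):
    manip.read_camera(n)
    for t in ['jar0','jar0_label']: print(n,t,[(np.round(d['position'],3).tolist(),round(d['score'],2)) for d in manip.tip_of(n,t)])
st(); go([('s',pose([.5545,-.221,.035],-18,90))])
```

```text
wrist jar0 [([0.654, -0.058, 0.12], 0.95), ([0.435, -0.152, -0.0], 0.82)]
wrist jar0_label []
t 46.78 p [ 0.557  -0.2206  0.2032] z [ 0.  0. -1.] x [ 0.951 -0.308  0.   ] j [-0.08  0.52  0.55  1.94 -0.38  0.78 -1.21] F [ 0.5 -0.1 -0.6] open 0.0851 g 0.0
s 6 x {"dx":-0.013,"dy":0.007,"dz":0.935,"az":0.0001}
end [ 0.5544 -0.221   0.0349]
```

Request:
{"name": "servo_tool", "arguments": {
  "steps": [
    {"dx":-0.013,"dy":0.007,"dz":0.93,"ax":0,"ay":0,"az":0,"gripper":85},
    {"dx":-0.013,"dy":0.007,"dz":0.93,"ax":0,"ay":0,"az":0,"gripper":85},
    {"dx":-0.013,"dy":0.007,"dz":0.93,"ax":0,"ay":0,"az":0,"gripper":85},
    {"dx":-0.013,"dy":0.007,"dz":0.93,"ax":0,"ay":0,"az":0,"gripper":85},
    {"dx":-0.013,"dy":0.007,"dz":0.93,"ax":0,"ay":0,"az":0,"gripper":85},
    {"dx":-0.013,"dy":0.007,"dz":0.93,"ax":0,"ay":0,"az":0,"gripper":85},
    {"dx":0,"dy":0,"dz":0,"ax":0,"ay":0,"az":0,"gripper":85},
    {"dx":0,"dy":0,"dz":0,"ax":0,"ay":0,"az":0,"gripper":85},
    {"dx":0,"dy":0,"dz":0,"ax":0,"ay":0,"az":0,"gripper":85}
  ]
}}

```text
time_s: 47.53
position: [0.5553, -0.2211, 0.0369]
ee_rot: [3.103, -0.488, 0.003]
ft_force: [-1.1, -0.5, -0.9]
opening: 0.0853
grip_force: 0.0
```

Request:
{"name": "servo_tool", "arguments": {
  "steps": [
    {"dx":0,"dy":0,"dz":0,"ax":0,"ay":0,"az":0,"gripper":40},
    {"dx":0,"dy":0,"dz":0,"ax":0,"ay":0,"az":0,"gripper":40},
    {"dx":0,"dy":0,"dz":0,"ax":0,"ay":0,"az":0,"gripper":40},
    {"dx":0,"dy":0,"dz":0,"ax":0,"ay":0,"az":0,"gripper":40},
    {"dx":0,"dy":0,"dz":0,"ax":0,"ay":0,"az":0,"gripper":40},
    {"dx":0,"dy":0,"dz":0,"ax":0,"ay":0,"az":0,"gripper":40},
    {"dx":0,"dy":0,"dz":0,"ax":0,"ay":0,"az":0,"gripper":40},
    {"dx":0,"dy":0,"dz":0,"ax":0,"ay":0,"az":0,"gripper":40}
  ]
}}

```text
time_s: 48.2
position: [0.555, -0.2213, 0.0378]
ee_rot: [-3.103, 0.489, -0.004]
ft_force: [-1.5, 0.8, 7.1]
opening: 0.0567
grip_force: 63.0
```

Run:
```python
from h import *
st(); T=cur(); L=T.copy(); L[2,3]=.19
ps=np.degrees(np.arctan2(T[1,0],T[0,0])); off=T[0,3]-.555; q=ps+39.2; z=.12+T[2,3]; X=.662+off; print(ps,q,off,z,X)
go([('t',L),('s',pose([X,-.19,z+.065],q,90))])
```

```text
t 48.2 p [ 0.555  -0.2213  0.0378] z [ 0.003 -0.    -1.   ] x [ 0.952 -0.308  0.003] j [ 0.06  0.74  0.36  2.02 -0.55  0.47 -1.06] F [-1.5  0.8  7.1] open 0.0567 g 63.0
-17.91492940948834 21.285070590511662 4.333923941257645e-05 0.15778334950899586 0.6620433392394126
t 6 x {"dx":0.002,"dz":-0.846}
s 6 x {"dx":0.601,"dy":-0.194,"dz":-0.181,"ax":0.0001,"ay":-0.0003,"az":-0.0726}
end [ 0.662  -0.1901  0.2228]
```

Request:
{"name": "servo_tool", "arguments": {
  "steps": [
    {"dx":0,"dy":0,"dz":-0.846,"ax":0,"ay":0,"az":0,"gripper":40},
    {"dx":0,"dy":0,"dz":-0.846,"ax":0,"ay":0,"az":0,"gripper":40},
    {"dx":0,"dy":0,"dz":-0.846,"ax":0,"ay":0,"az":0,"gripper":40},
    {"dx":0,"dy":0,"dz":-0.846,"ax":0,"ay":0,"az":0,"gripper":40},
    {"dx":0,"dy":0,"dz":-0.846,"ax":0,"ay":0,"az":0,"gripper":40},
    {"dx":0,"dy":0,"dz":-0.846,"ax":0,"ay":0,"az":0,"gripper":40},
    {"dx":0.6,"dy":-0.194,"dz":-0.18,"ax":0,"ay":0,"az":-0.0726,"gripper":40},
    {"dx":0.6,"dy":-0.194,"dz":-0.18,"ax":0,"ay":0,"az":-0.0726,"gripper":40},
    {"dx":0.6,"dy":-0.194,"dz":-0.18,"ax":0,"ay":0,"az":-0.0726,"gripper":40},
    {"dx":0.6,"dy":-0.194,"dz":-0.18,"ax":0,"ay":0,"az":-0.0726,"gripper":40},
    {"dx":0.6,"dy":-0.194,"dz":-0.18,"ax":0,"ay":0,"az":-0.0726,"gripper":40},
    {"dx":0.6,"dy":-0.194,"dz":-0.18,"ax":0,"ay":0,"az":-0.0726,"gripper":40}
  ]
}}

```text
time_s: 49.2
position: [0.6608, -0.1897, 0.2208]
ee_rot: [-3.086, -0.587, 0.001]
ft_force: [-0.6, 0.9, -2.8]
opening: 0.0565
grip_force: 66.0
```

Request:
{"name": "servo_tool", "arguments": {
  "steps": [
    {"dx":0,"dy":0,"dz":0,"ax":0,"ay":0,"az":0,"gripper":40},
    {"dx":0,"dy":0,"dz":0,"ax":0,"ay":0,"az":0,"gripper":40},
    {"dx":0,"dy":0,"dz":0,"ax":0,"ay":0,"az":0,"gripper":40},
    {"dx":0,"dy":0,"dz":0,"ax":0,"ay":0,"az":0,"gripper":40}
  ]
}}

```text
time_s: 49.53
position: [0.6588, -0.1905, 0.2198]
ee_rot: [-3.088, -0.576, 0.004]
ft_force: [-0.4, 0.3, -2.7]
opening: 0.0563
grip_force: 66.0
```

Run:
```python
from h import *
st()
for n in ('side','top','side'):
    manip.read_camera(n)
    print(n,[(np.round(d['position'],3).tolist(),round(d['score'],2)) for d in manip.tip_of(n,'jar0')])
st(); go([('s',pose([.662,-.19,.164],21.3,90))])
```

```text
t 49.53 p [ 0.6588 -0.1905  0.2198] z [-0.003 -0.    -1.   ] x [ 0.933  0.361 -0.003] j [-0.02  0.58  0.36  1.72 -0.25  0.89 -0.76] F [-0.4  0.3 -2.7] open 0.0563 g 66.0
side [([0.657, 0.072, 0.118], 0.87), ([0.658, -0.058, 0.12], 0.81), ([0.436, -0.147, 0.003], 0.78), ([0.658, -0.192, 0.18], 0.61)]
top [([0.656, 0.067, 0.122], 0.9), ([0.659, -0.059, 0.122], 0.82), ([0.474, 0.321, 0.0], 0.72), ([0.436, -0.151, -0.002], 0.53)]
side [([0.658, -0.191, 0.18], 0.83), ([0.434, -0.146, 0.003], 0.67), ([0.656, 0.07, 0.121], 0.64), ([0.66, -0.058, 0.121], 0.57), ([0.692, -0.06, 0.155], 0.44)]
t 49.83 p [ 0.6603 -0.1898  0.2201] z [-0.001  0.    -1.   ] x [ 0.932  0.362 -0.001] j [-0.02  0.58  0.36  1.72 -0.25  0.89 -0.76] F [ 0.3  0.7 -2.9] open 0.0561 g 66.0
s 2 x {"dx":0.026,"dy":0.014,"dz":0.935,"ax":-0.0002,"ay":0.0003,"az":-0.0003}
end [ 0.662 -0.19   0.164]
```

Request:
{"name": "servo_tool", "arguments": {
  "steps": [
    {"dx":0.03,"dy":0.01,"dz":0.6,"ax":0,"ay":0,"az":0,"gripper":40},
    {"dx":0.03,"dy":0.01,"dz":0.6,"ax":0,"ay":0,"az":0,"gripper":40},
    {"dx":0.03,"dy":0,"dz":0.6,"ax":0,"ay":0,"az":0,"gripper":40},
    {"dx":0,"dy":0,"dz":0.1,"ax":0,"ay":0,"az":0,"gripper":40},
    {"dx":0,"dy":0,"dz":0,"ax":0,"ay":0,"az":0,"gripper":40},
    {"dx":0,"dy":0,"dz":0,"ax":0,"ay":0,"az":0,"gripper":40},
    {"dx":0,"dy":0,"dz":0,"ax":0,"ay":0,"az":0,"gripper":40}
  ]
}}

```text
time_s: 50.42
position: [0.6644, -0.1897, 0.1645]
ee_rot: [3.087, 0.58, 0.002]
ft_force: [-0.9, -0.4, -3.2]
opening: 0.0562
grip_force: 65.9
```

Request:
{"name": "servo_tool", "arguments": {
  "steps": [
    {"dx":0,"dy":0,"dz":0.07,"ax":0,"ay":0,"az":0,"gripper":40},
    {"dx":0,"dy":0,"dz":0,"ax":0,"ay":0,"az":0,"gripper":40},
    {"dx":0,"dy":0,"dz":0,"ax":0,"ay":0,"az":0,"gripper":40}
  ]
}}

```text
time_s: 50.67
position: [0.6637, -0.1892, 0.1617]
ee_rot: [-3.087, -0.58, -0.0]
ft_force: [0.5, -0.4, -3.1]
opening: 0.0562
grip_force: 65.9
```

Request:
{"name": "servo_tool", "arguments": {
  "steps": [
    {"dx":0,"dy":0,"dz":0.06,"ax":0,"ay":0,"az":0,"gripper":40},
    {"dx":0,"dy":0,"dz":0,"ax":0,"ay":0,"az":0,"gripper":40},
    {"dx":0,"dy":0,"dz":0,"ax":0,"ay":0,"az":0,"gripper":40}
  ]
}}

```text
time_s: 50.92
position: [0.6633, -0.189, 0.1592]
ee_rot: [-3.087, -0.58, 0.001]
ft_force: [0.4, -0.1, -2.5]
opening: 0.0565
grip_force: 65.9
```

Request:
{"name": "servo_tool", "arguments": {
  "steps": [
    {"dx":0,"dy":0,"dz":0.05,"ax":0,"ay":0,"az":0,"gripper":40},
    {"dx":0,"dy":0,"dz":0,"ax":0,"ay":0,"az":0,"gripper":40},
    {"dx":0,"dy":0,"dz":0,"ax":0,"ay":0,"az":0,"gripper":40}
  ]
}}

```text
time_s: 51.17
position: [0.6636, -0.1892, 0.158]
ee_rot: [-3.087, -0.58, 0.0]
ft_force: [-0.1, -0.3, -1.1]
opening: 0.0564
grip_force: 66.1
```

Request:
{"name": "servo_tool", "arguments": {
  "steps": [
    {"dx":0,"dy":0,"dz":0.03,"ax":0,"ay":0,"az":0,"gripper":40},
    {"dx":0,"dy":0,"dz":0,"ax":0,"ay":0,"az":0,"gripper":40}
  ]
}}

```text
time_s: 51.33
position: [0.6636, -0.1892, 0.158]
ee_rot: [-3.087, -0.58, 0.0]
ft_force: [-1.7, 0.8, 4.9]
opening: 0.0561
grip_force: 66.7
```

Request:
{"name": "servo_tool", "arguments": {
  "steps": [
    {"dx":0,"dy":0,"dz":0,"ax":0,"ay":0,"az":0,"gripper":70},
    {"dx":0,"dy":0,"dz":0,"ax":0,"ay":0,"az":0,"gripper":80},
    {"dx":0,"dy":0,"dz":0,"ax":0,"ay":0,"az":0,"gripper":85},
    {"dx":0,"dy":0,"dz":0,"ax":0,"ay":0,"az":0,"gripper":85},
    {"dx":0,"dy":0,"dz":-0.3,"ax":0,"ay":0,"az":0,"gripper":85},
    {"dx":0,"dy":0,"dz":-0.8,"ax":0,"ay":0,"az":0,"gripper":85},
    {"dx":0,"dy":0,"dz":-0.95,"ax":0,"ay":0,"az":0,"gripper":85},
    {"dx":0,"dy":0,"dz":-0.95,"ax":0,"ay":0,"az":0,"gripper":85},
    {"dx":0,"dy":0,"dz":-0.95,"ax":0,"ay":0,"az":0,"gripper":85},
    {"dx":0,"dy":0,"dz":-0.95,"ax":0,"ay":0,"az":0,"gripper":85},
    {"dx":0,"dy":0,"dz":0,"ax":0,"ay":0,"az":0,"gripper":85}
  ]
}}

```text
time_s: 52.25
position: [0.6671, -0.1911, 0.3118]
ee_rot: [3.083, 0.579, 0.018]
ft_force: [0.2, -0.6, 0.7]
opening: 0.0848
grip_force: 0.0
```

Run:
```python
from h import *
st(); go([('s',pose([.74,-.06,.34],0,122))])
```

```text
t 52.25 p [ 0.6671 -0.1911  0.3118] z [ 0.012 -0.003 -1.   ] x [0.932 0.363 0.01 ] j [-0.05  0.5   0.39  1.63 -0.21  1.05 -0.79] F [ 0.2 -0.6  0.7] open 0.0848 g 0.0
s 6 x {"dx":0.514,"dy":-0.632,"dz":-0.273,"ax":0.0115,"ay":-0.0598,"az":0.0382}
end [ 0.7399 -0.0599  0.34  ]
```

Request:
{"name": "servo_tool", "arguments": {
  "steps": [
    {"dx":0.514,"dy":-0.632,"dz":-0.273,"ax":0.0115,"ay":-0.06,"az":0.038,"gripper":85},
    {"dx":0.514,"dy":-0.632,"dz":-0.273,"ax":0.0115,"ay":-0.06,"az":0.038,"gripper":85},
    {"dx":0.514,"dy":-0.632,"dz":-0.273,"ax":0.0115,"ay":-0.06,"az":0.038,"gripper":85},
    {"dx":0.514,"dy":-0.632,"dz":-0.273,"ax":0.0115,"ay":-0.06,"az":0.038,"gripper":85},
    {"dx":0.514,"dy":-0.632,"dz":-0.273,"ax":0.0115,"ay":-0.06,"az":0.038,"gripper":85},
    {"dx":0.514,"dy":-0.632,"dz":-0.273,"ax":0.0115,"ay":-0.06,"az":0.038,"gripper":85},
    {"dx":0,"dy":0,"dz":0,"ax":0,"ay":0,"az":0,"gripper":85},
    {"dx":0,"dy":0,"dz":0,"ax":0,"ay":0,"az":0,"gripper":85},
    {"dx":0,"dy":0,"dz":0,"ax":0,"ay":0,"az":0,"gripper":85},
    {"dx":0,"dy":0,"dz":0,"ax":0,"ay":0,"az":0,"gripper":85},
    {"dx":0,"dy":0,"dz":0,"ax":0,"ay":0,"az":0,"gripper":85}
  ]
}}

```text
time_s: 53.17
position: [0.7358, -0.0598, 0.3342]
ee_rot: [-3.013, -0.001, 0.883]
ft_force: [-0.3, -1.1, 0.2]
opening: 0.085
grip_force: 0.0
```

```bash
cat >> h.py <<'E'
def label(name,im,x,y,z0):
    c,T=ext(name); cam=T[:3,3]; hsv=cv2.cvtColor(cv2.GaussianBlur(im,(3,3),0),cv2.COLOR_RGB2HSV).astype(float); r=[]
    for a in np.arange(-110,111,1.):
        n=np.array([np.cos(np.radians(a)),np.sin(np.radians(a)),0]); P=np.array([[x,y,z0+h]+.0295*n for h in np.arange(.03,.05,.002)])
        if n@(cam-P[0])/np.linalg.norm(cam-P[0])<.1: continue
        uv=proj(name,P).astype(np.float32); r.append((a,np.median(cv2.remap(hsv[:,:,1].astype(np.float32),uv[:,0],uv[:,1],cv2.INTER_LINEAR))))
    r=np.array(r); w=r[r[:,1]<80]; return r[0,0],r[-1,0],w[0,0] if len(w) else None,w[-1,0] if len(w) else None,len(w)
E
python3 - <<'E'
from h import *
st(); T=cur(); np.save('Tw4.npy',T); im=shot('wrist','w4.png'); 
for y,x in [(.07,.6545),(-.06,.658),(-.19,.6615)]: print(y,label('wrist',im,x,y,.12),label('wrist',im,x,y+.002,.12))
for t in ['jar0','jar0_label']: print(t,[(np.round(d['position'],3).tolist(),round(d['score'],2)) for d in manip.tip_of('wrist',t)])
E
```

```text
t 53.17 p [ 0.7358 -0.0598  0.3342] z [-0.54   0.002 -0.842] x [ 0.842  0.001 -0.54 ] j [-0.19  0.86  0.48  1.04 -0.24  1.87 -1.33] F [-0.3 -1.1  0.2] open 0.085 g 0.0
0.07 (np.float64(-105.0), np.float64(43.0), np.float64(-105.0), np.float64(43.0), 109) (np.float64(-106.0), np.float64(43.0), np.float64(-106.0), np.float64(43.0), 104)
-0.06 (np.float64(-72.0), np.float64(72.0), np.float64(-72.0), np.float64(52.0), 103) (np.float64(-73.0), np.float64(72.0), np.float64(-45.0), np.float64(72.0), 100)
-0.19 (np.float64(-42.0), np.float64(106.0), np.float64(-42.0), np.float64(106.0), 91) (np.float64(-42.0), np.float64(106.0), np.float64(-42.0), np.float64(106.0), 98)
jar0 [([0.438, -0.152, -0.002], 0.91), ([0.657, -0.057, 0.119], 0.69), ([0.652, 0.073, 0.12], 0.57)]
jar0_label [([0.689, -0.061, 0.153], 0.83)]
```

View pics/w4.png

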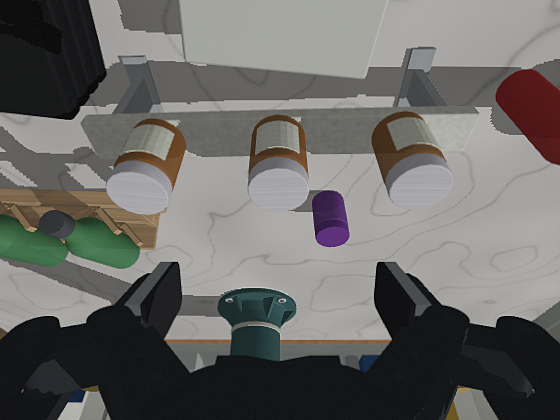

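The wrist view shows three amber jars on the ledge, at about (150,165), (278,160) and (410,160), each with its label towards the room. Next I measure the label edges.

Run:
```python
from h import *
im=cv2.imread('pics/w4.png')[:,:,::-1].copy()
hsv=cv2.cvtColor(cv2.GaussianBlur(im,(3,3),0),cv2.COLOR_RGB2HSV).astype(np.float32)
am=((hsv[:,:,1]>110)&(hsv[:,:,0]<20)).astype(np.float32)
# jar body mask -> fit x,y by silhouette edges per height rows, then label edges
for y,x in [(.07,.655),(-.06,.658),(-.19,.662)]:
    c,T=ext('wrist'); cam=T[:3,3]
    best=None
    def edges(x,y):
        out=[]
        for h in np.arange(.032,.052,.003):
            aa=np.arange(-150,150,.5); n=np.c_[np.cos(np.radians(aa)),np.sin(np.radians(aa)),0*aa]
            P=np.array([x,y,.12+h])+.0292*n; vis=((cam-P)*n).sum(1)/np.linalg.norm(cam-P,axis=1)>.0
            uv=proj('wrist',P[vis]).astype(np.float32); s=cv2.remap(am,uv[:,:1],uv[:,1:],cv2.INTER_LINEAR)[:,0]; a=aa[vis]
            k=np.where(s>.5)[0]
            if len(k)<3: continue
            i=np.argmax(np.diff(a[k])); out.append((a[k][i],a[k][i+1],a[k][0]-a[0],a[-1]-a[k][-1]))
        return np.median(out,0).round(1)
    # lid centre: top face colour region
    for dy in (-.002,0,.002): print(y+dy,x,edges(x,y+dy), 'mid',edges(x,y+dy)[:2].mean())
# lid circle: mask low-sat bluish bright; centroid vs projected disc at z=.205
for (y,x) in [(.07,.655),(-.06,.658),(-.19,.662)]:
    c0=proj('wrist',[[x,y,.205]])[0]; b=im[int(c0[1])-3:int(c0[1])+4,int(c0[0])-3:int(c0[0])+4].reshape(-1,3).mean(0)
    m=np.abs(im.astype(float)-b).max(2)<14; m=m.astype(np.uint8); m=cv2.morphologyEx(m,cv2.MORPH_OPEN,np.ones((3,3)))
    n,L,st_,ce=cv2.connectedComponentsWithStats(m); l=L[int(c0[1]),int(c0[0])]
    print('lid',st_[l],ce[l],'->',ray('wrist',[ce[l]],.205).round(4))
```

```text
0.068 0.655 [-80.  -79.5  33.5  98.5] mid -79.75
0.07 0.655 [-86.5 -86.   27.  102. ] mid -86.25
0.07200000000000001 0.655 [-96.  -95.5  18.5 105.5] mid -95.75
-0.062 0.658 [-34.5  66.   31.    0. ] mid 15.75
-0.06 0.658 [-40.  57.  23.   0.] mid 8.5
-0.057999999999999996 0.658 [-45.5  50.   11.   16.5] mid 2.25
-0.192 0.662 [ 51.5  52.  101.5   0. ] mid 51.75
-0.19 0.662 [106.  108.5  98.5   0. ] mid 107.25
-0.188 0.662 [45.  45.5 96.  20. ] mid 45.25
lid [  107   107   440   233 40066] [319.94863475 219.18317276] -> [[ 0.6232 -0.1003  0.205 ]]
lid [  107   107   440   233 38944] [320.71505238 218.33540468] -> [[ 0.6245 -0.1009  0.205 ]]
lid [  107   107   440   233 40060] [319.90002496 219.22376435] -> [[ 0.6231 -0.1002  0.205 ]]
```

Run:
```python
from h import *
im=cv2.imread('pics/w4.png')[:,:,::-1].copy()
hsv=cv2.cvtColor(cv2.GaussianBlur(im,(3,3),0),cv2.COLOR_RGB2HSV).astype(np.float32)
am=((hsv[:,:,1]>90)&(hsv[:,:,0]<22)).astype(np.float32)
c,T=ext('wrist'); cam=T[:3,3]
aa=np.arange(-180,180,.5); n=np.c_[np.cos(np.radians(aa)),np.sin(np.radians(aa)),0*aa]
for y0,x in [(.07,.655),(-.06,.658),(-.19,.662)]:
    for dy in np.arange(-.006,.0061,.002):
        y=y0+dy; out=[]
        for h in np.arange(.03,.054,.003):
            # centre line on the limb chord: offset laterally to get silhouette in pixels
            P=np.array([x,y,.12+h])+.0292*n; vis=((cam-P)*n).sum(1)>0
            uv=proj('wrist',P[vis]).astype(np.float32); s=cv2.remap(am,uv[:,:1],uv[:,1:],cv2.INTER_LINEAR)[:,0]; a=aa[vis]
            w=cv2.remap(hsv[:,:,1],uv[:,:1],uv[:,1:],cv2.INTER_LINEAR)[:,0]
            mid=np.argmin(abs(a-2)) ; i=mid
            while i>0 and s[i]<.5: i-=1
            j=mid
            while j<len(a)-1 and s[j]<.5: j+=1
            k=i
            while k>0 and s[k]>=.5:k-=1
            l=j
            while l<len(a)-1 and s[l]>=.5:l+=1
            # overshoot outside silhouette on each side in degrees
            out.append((a[i],a[j],a[k]-a[0],a[-1]-a[l],a[0],a[-1]))
        o=np.median(out,0); print(round(y,3),o.round(1),'mid',o[:2].mean(),'width',o[1]-o[0])
```

```text
0.064 [ -38.8   53.    42.5    0.  -113.    53. ] mid 7.125 width 91.75
0.066 [ -42.    53.    37.5    0.  -113.    53. ] mid 5.5 width 95.0
0.068 [ -45.8   52.5   32.     0.  -113.5   52.5] mid 3.375 width 98.25
0.07 [ -49.5   52.    25.5    0.  -114.    52. ] mid 1.25 width 101.5
0.072 [ -53.    51.5   16.5    0.  -114.5   51.5] mid -0.75 width 104.5
0.074 [ -57.2   51.5    0.     0.  -115.    51.5] mid -2.875 width 108.75
0.076 [ -60.8   51.     0.     0.  -115.5   51. ] mid -4.875 width 111.75
-0.066 [-24.5  63.8  41.2   0.  -80.   84. ] mid 19.625 width 88.25
-0.064 [-29.2  68.   36.2   0.  -80.5  83. ] mid 19.375 width 97.25
-0.062 [-34.   66.   29.2   0.  -81.   82.5] mid 16.0 width 100.0
-0.06 [-39.5  56.5  22.2   0.  -81.5  82. ] mid 8.5 width 96.0
-0.058 [-45.2  48.8   9.   14.2 -82.   81.5] mid 1.75 width 94.0
-0.056 [-52.   42.8   0.   23.5 -82.5  81. ] mid -4.625 width 94.75
-0.054 [-59.8  37.2   0.   30.8 -83.   80.5] mid -11.25 width 97.0
-0.196 [-49.5  58.2   0.    0.  -49.5 116.5] mid 4.375 width 107.75
-0.194 [-50.  55.   0.   0. -50. 116.] mid 2.5 width 105.0
-0.192 [-50.   51.2   0.    0.  -50.  115.5] mid 0.625 width 101.25
-0.19 [-50.5  47.8   0.    0.  -50.5 115. ] mid -1.375 width 98.25
-0.188 [-51.  44.   0.  18. -51. 115.] mid -3.5 width 95.0
-0.186 [-51.5  40.8   0.   26.5 -51.5 114.5] mid -5.375 width 92.25
-0.184 [-51.5  37.2   0.   32.2 -51.5 114. ] mid -7.125 width 88.75
```

```bash
cat > lab.py <<'E'
from h import *
def run(y0,x,f):
    im=shot('wrist',f); hsv=cv2.cvtColor(cv2.GaussianBlur(im,(3,3),0),cv2.COLOR_RGB2HSV).astype(np.float32)
    am=((hsv[:,:,1]>90)&(hsv[:,:,0]<22)).astype(np.float32)
    c,T=ext('wrist'); cam=T[:3,3]; aa=np.arange(-180,180,.5); n=np.c_[np.cos(np.radians(aa)),np.sin(np.radians(aa)),0*aa]
    for dy in np.arange(-.006,.0061,.001):
        y=y0+dy; out=[]
        for h in np.arange(.03,.054,.003):
            P=np.array([x,y,.12+h])+.0292*n; vis=((cam-P)*n).sum(1)>0
            uv=proj('wrist',P[vis]).astype(np.float32); s=cv2.remap(am,uv[:,:1],uv[:,1:],cv2.INTER_LINEAR)[:,0]; a=aa[vis]
            i=j=np.argmin(abs(a-2))
            while i>0 and s[i]<.5: i-=1
            while j<len(a)-1 and s[j]<.5: j+=1
            k,l=i,j
            while k>0 and s[k]>=.5:k-=1
            while l<len(a)-1 and s[l]>=.5:l+=1
            out.append((a[i],a[j],a[k]-a[0],a[-1]-a[l]))
        o=np.median(out,0); print(round(y,4),o.round(1),'mid',o[:2].mean())
E
echo ok
```

```text
ok
```

Request:
{"name": "servo_tool", "arguments": {
  "steps": [
    {"dx":0,"dy":-0.87,"dz":0,"ax":0,"ay":0,"az":0,"gripper":85},
    {"dx":0,"dy":-0.87,"dz":0,"ax":0,"ay":0,"az":0,"gripper":85},
    {"dx":0,"dy":-0.87,"dz":0,"ax":0,"ay":0,"az":0,"gripper":85},
    {"dx":0,"dy":-0.87,"dz":0,"ax":0,"ay":0,"az":0,"gripper":85},
    {"dx":0,"dy":-0.87,"dz":0,"ax":0,"ay":0,"az":0,"gripper":85},
    {"dx":0,"dy":0,"dz":0,"ax":0,"ay":0,"az":0,"gripper":85},
    {"dx":0,"dy":0,"dz":0,"ax":0,"ay":0,"az":0,"gripper":85},
    {"dx":0,"dy":0,"dz":0,"ax":0,"ay":0,"az":0,"gripper":85},
    {"dx":0,"dy":0,"dz":0,"ax":0,"ay":0,"az":0,"gripper":85}
  ]
}}

```text
time_s: 54.07
position: [0.736, 0.0704, 0.3325]
ee_rot: [-3.012, -0.001, 0.887]
ft_force: [-0.7, 0.0, -0.1]
opening: 0.0849
grip_force: 0.0
```

```bash
python3 -c "
from lab import *
st(); run(.0715,.655,'w5.png')"
```

```text
t 54.07 p [0.736  0.0704 0.3325] z [-0.542  0.001 -0.84 ] x [ 0.84   0.001 -0.542] j [-0.32  0.86  0.46  1.04 -0.31  1.89 -1.49] F [-0.7  0.  -0.1] open 0.0849 g 0.0
0.0655 [-36.5  56.8  36.8   0. ] mid 10.125
0.0665 [-39.2  53.2  33.8   0. ] mid 7.0
0.0675 [-42.2  50.   29.8   0. ] mid 3.875
0.0685 [-45.5  46.8  26.8   0. ] mid 0.625
0.0695 [-48.5  43.8  22.2   0. ] mid -2.375
0.0705 [-52.2  41.2  17.8   3.8] mid -5.5
0.0715 [-55.8  38.5  12.5  13.2] mid -8.625
0.0725 [-59.8  35.8   0.   19.2] mid -12.0
0.0735 [-64.5  33.2   0.   23.8] mid -15.625
0.0745 [-70.2  30.8   0.   27.8] mid -19.75
0.0755 [-77.8  28.5   0.   30.8] mid -24.625
0.0765 [-79.2  26.    0.   34. ] mid -26.625
0.0775 [-76.   23.8   0.   36.8] mid -26.125
```

Request:
{"name": "servo_tool", "arguments": {
  "steps": [
    {"dx":0,"dy":0.96,"dz":0,"ax":0,"ay":0,"az":0,"gripper":85},
    {"dx":0,"dy":0.96,"dz":0,"ax":0,"ay":0,"az":0,"gripper":85},
    {"dx":0,"dy":0.96,"dz":0,"ax":0,"ay":0,"az":0,"gripper":85},
    {"dx":0,"dy":0.96,"dz":0,"ax":0,"ay":0,"az":0,"gripper":85},
    {"dx":0,"dy":0.96,"dz":0,"ax":0,"ay":0,"az":0,"gripper":85},
    {"dx":0,"dy":0.96,"dz":0,"ax":0,"ay":0,"az":0,"gripper":85},
    {"dx":0,"dy":0.96,"dz":0,"ax":0,"ay":0,"az":0,"gripper":85},
    {"dx":0,"dy":0.96,"dz":0,"ax":0,"ay":0,"az":0,"gripper":85},
    {"dx":0,"dy":0.96,"dz":0,"ax":0,"ay":0,"az":0,"gripper":85},
    {"dx":0,"dy":0,"dz":0,"ax":0,"ay":0,"az":0,"gripper":85},
    {"dx":0,"dy":0,"dz":0,"ax":0,"ay":0,"az":0,"gripper":85},
    {"dx":0,"dy":0,"dz":0,"ax":0,"ay":0,"az":0,"gripper":85}
  ]
}}

```text
time_s: 55.12
position: [0.7365, -0.1874, 0.3311]
ee_rot: [-3.01, -0.003, 0.887]
ft_force: [-0.5, 0.3, -0.0]
opening: 0.085
grip_force: 0.0
```

```bash
python3 -c "
from lab import *
manip.read_camera('wrist'); st(); run(-.1895,.662,'w6.png')"
```

```text
t 55.17 p [ 0.7369 -0.1861  0.3311] z [-0.542  0.002 -0.84 ] x [ 0.84   0.005 -0.542] j [-0.04  0.9   0.49  0.97 -0.18  1.89 -1.19] F [ 0.   0.5 -0.1] open 0.085 g 0.0
-0.1955 [-27.2  62.8  40.    0. ] mid 17.75
-0.1945 [-30.   65.5  37.2   0. ] mid 17.75
-0.1935 [-32.2  67.   34.8   0. ] mid 17.375
-0.1925 [-34.5  65.   31.5   0. ] mid 15.25
-0.1915 [-37.5  61.2  28.5   0. ] mid 11.875
-0.1905 [-40.   56.8  24.8   0. ] mid 8.375
-0.1895 [-43.   52.8  20.    0. ] mid 4.875
-0.1885 [-46.   49.2  13.    7.8] mid 1.625
-0.1875 [-49.2  45.8   1.5  15.5] mid -1.75
-0.1865 [-52.8  43.    0.   20.5] mid -4.875
-0.1855 [-57.2  40.    0.   24.2] mid -8.625
-0.1845 [-62.   37.5   0.   27.8] mid -12.25
-0.1835 [-66.5  35.    0.   32.2] mid -15.75
```

Run:
```python
from h import *
for n in ('side','top','wrist'):
    manip.read_camera(n)
    for t in ['jar0','ledge','bottle0']: print(n,t,[(np.round(d['position'],3).tolist(),round(d['score'],2)) for d in manip.tip_of(n,t)])
st(); A=pose([.657,.071,.3],-5,90); B=pose([.657,.071,.16],-5,90); go([('s',A),('t',B)])
```

```text
side jar0 [([0.657, 0.073, 0.121], 0.77), ([0.435, -0.148, 0.002], 0.67), ([0.66, -0.058, 0.119], 0.65), ([0.663, -0.188, 0.12], 0.58)]
side ledge []
side bottle0 [([0.66, -0.384, 0.003], 0.96), ([0.415, 0.325, 0.097], 0.94), ([0.411, 0.205, 0.099], 0.92)]
top jar0 [([0.653, 0.068, 0.123], 0.83), ([0.435, -0.151, -0.003], 0.67), ([0.662, -0.188, 0.119], 0.6)]
top ledge [([0.748, 0.243, -0.003], 0.29)]
top bottle0 [([0.413, 0.2, 0.099], 0.78), ([0.653, 0.067, 0.122], 0.75), ([0.414, 0.326, 0.101], 0.66), ([0.655, -0.385, -0.001], 0.64)]
wrist jar0 [([0.654, 0.074, 0.117], 0.95), ([0.656, -0.057, 0.119], 0.81), ([0.436, -0.154, -0.002], 0.75), ([0.662, -0.187, 0.118], 0.61)]
wrist ledge []
wrist bottle0 [([0.406, 0.206, 0.102], 0.98), ([0.66, -0.385, 0.0], 0.94)]
t 55.82 p [ 0.7368 -0.1867  0.3311] z [-0.542  0.001 -0.84 ] x [ 0.84   0.004 -0.542] j [-0.04  0.9   0.49  0.97 -0.18  1.89 -1.19] F [-0.5 -0.7  0.6] open 0.0855 g 0.0
s 10 x {"dx":-0.256,"dy":-0.849,"dz":0.192,"ax":0.0014,"ay":0.0365,"az":0.0056}
t 5 x {"dx":0.001,"dy":-0.001,"dz":0.932}
end [0.657  0.0709 0.1601]
```

Request:
{"name": "servo_tool", "arguments": {
  "steps": [
    {"dx":-0.256,"dy":-0.85,"dz":0.19,"ax":0.0014,"ay":0.0365,"az":0.0056,"gripper":85},
    {"dx":-0.256,"dy":-0.85,"dz":0.19,"ax":0.0014,"ay":0.0365,"az":0.0056,"gripper":85},
    {"dx":-0.256,"dy":-0.85,"dz":0.19,"ax":0.0014,"ay":0.0365,"az":0.0056,"gripper":85},
    {"dx":-0.256,"dy":-0.85,"dz":0.19,"ax":0.0014,"ay":0.0365,"az":0.0056,"gripper":85},
    {"dx":-0.256,"dy":-0.85,"dz":0.19,"ax":0.0014,"ay":0.0365,"az":0.0056,"gripper":85},
    {"dx":-0.256,"dy":-0.85,"dz":0.19,"ax":0.0014,"ay":0.0365,"az":0.0056,"gripper":85},
    {"dx":-0.256,"dy":-0.85,"dz":0.19,"ax":0.0014,"ay":0.0365,"az":0.0056,"gripper":85},
    {"dx":-0.256,"dy":-0.85,"dz":0.19,"ax":0.0014,"ay":0.0365,"az":0.0056,"gripper":85},
    {"dx":-0.256,"dy":-0.85,"dz":0.19,"ax":0.0014,"ay":0.0365,"az":0.0056,"gripper":85},
    {"dx":-0.256,"dy":-0.85,"dz":0.19,"ax":0.0014,"ay":0.0365,"az":0.0056,"gripper":85},
    {"dx":0,"dy":0,"dz":0,"ax":0,"ay":0,"az":0,"gripper":85},
    {"dx":0,"dy":0,"dz":0,"ax":0,"ay":0,"az":0,"gripper":85}
  ]
}}

```text
time_s: 56.82
position: [0.6555, 0.0742, 0.3003]
ee_rot: [-3.138, 0.129, 0.002]
ft_force: [0.6, -1.1, -0.6]
opening: 0.0852
grip_force: 0.0
```

Run:
```python
from h import *
manip.read_camera('wrist'); manip.read_camera('wrist'); st(); go([('s',pose([.656,.071,.16],-5,90))])
```

```text
t 56.92 p [0.6575 0.0702 0.301 ] z [ 0.001 -0.001 -1.   ] x [ 0.996 -0.087  0.001] j [-0.52  0.48  0.51  1.71 -0.27  1.02 -1.58] F [ 0.7 -0.7  0.1] open 0.0848 g 0.0
s 5 x {"dx":-0.011,"dy":-0.005,"dz":0.94,"ax":0.0002,"ay":-0.0002}
end [0.656 0.071 0.16 ]
```

Request:
{"name": "servo_tool", "arguments": {
  "steps": [
    {"dx":-0.01,"dy":0,"dz":0.94,"ax":0,"ay":0,"az":0,"gripper":85},
    {"dx":-0.01,"dy":0,"dz":0.94,"ax":0,"ay":0,"az":0,"gripper":85},
    {"dx":-0.01,"dy":0,"dz":0.94,"ax":0,"ay":0,"az":0,"gripper":85},
    {"dx":-0.01,"dy":0,"dz":0.94,"ax":0,"ay":0,"az":0,"gripper":85},
    {"dx":-0.01,"dy":0,"dz":0.94,"ax":0,"ay":0,"az":0,"gripper":85},
    {"dx":0,"dy":0,"dz":0,"ax":0,"ay":0,"az":0,"gripper":85},
    {"dx":0,"dy":0,"dz":0,"ax":0,"ay":0,"az":0,"gripper":85},
    {"dx":0,"dy":0,"dz":0,"ax":0,"ay":0,"az":0,"gripper":85}
  ]
}}

```text
time_s: 57.58
position: [0.6574, 0.0696, 0.1609]
ee_rot: [3.137, -0.14, 0.005]
ft_force: [0.2, -0.9, 0.1]
opening: 0.0846
grip_force: 0.0
```

Request:
{"name": "servo_tool", "arguments": {
  "steps": [
    {"dx":0,"dy":0,"dz":0,"ax":0,"ay":0,"az":0,"gripper":40},
    {"dx":0,"dy":0,"dz":0,"ax":0,"ay":0,"az":0,"gripper":40},
    {"dx":0,"dy":0,"dz":0,"ax":0,"ay":0,"az":0,"gripper":40},
    {"dx":0,"dy":0,"dz":0,"ax":0,"ay":0,"az":0,"gripper":40},
    {"dx":0,"dy":0,"dz":0,"ax":0,"ay":0,"az":0,"gripper":40},
    {"dx":0,"dy":0,"dz":0,"ax":0,"ay":0,"az":0,"gripper":40},
    {"dx":0,"dy":0,"dz":0,"ax":0,"ay":0,"az":0,"gripper":40},
    {"dx":0,"dy":0,"dz":0,"ax":0,"ay":0,"az":0,"gripper":40}
  ]
}}

```text
time_s: 58.25
position: [0.6575, 0.0708, 0.1619]
ee_rot: [3.139, -0.137, 0.008]
ft_force: [0.1, -0.6, 6.2]
opening: 0.0562
grip_force: 64.8
```

Run:
```python
from h import *
st(); T=cur(); T[2,3]+=.012; a=np.degrees(np.arctan2(T[1,0],T[0,0])); p=T[:3,3].copy(); go([('t',T),('r',pose(p,a+10.3,90))])
```

```text
t 58.25 p [0.6575 0.0708 0.1619] z [ 0.005 -0.    -1.   ] x [ 0.996 -0.087  0.005] j [-0.47  0.63  0.43  1.83 -0.36  0.76 -1.5 ] F [ 0.1 -0.6  6.2] open 0.0562 g 64.8
t 1 x {"dx":0.002,"dz":-0.4}
r 2 x {"ax":0.0001,"ay":-0.0015,"az":-0.0572}
end [0.6575 0.0708 0.1739]
```

Request:
{"name": "servo_tool", "arguments": {
  "steps": [
    {"dx":0,"dy":0,"dz":-0.4,"ax":0,"ay":0,"az":0,"gripper":40},
    {"dx":0,"dy":0,"dz":0,"ax":0,"ay":0,"az":-0.0572,"gripper":40},
    {"dx":0,"dy":0,"dz":0,"ax":0,"ay":0,"az":-0.0572,"gripper":40},
    {"dx":0,"dy":0,"dz":0,"ax":0,"ay":0,"az":0,"gripper":40},
    {"dx":0,"dy":0,"dz":0,"ax":0,"ay":0,"az":0,"gripper":40},
    {"dx":0,"dy":0,"dz":0,"ax":0,"ay":0,"az":0,"gripper":40},
    {"dx":0,"dy":0,"dz":0,"ax":0,"ay":0,"az":0,"gripper":40}
  ]
}}

```text
time_s: 58.83
position: [0.6553, 0.0713, 0.1713]
ee_rot: [3.138, 0.144, -0.0]
ft_force: [0.9, 0.1, -2.1]
opening: 0.0562
grip_force: 64.4
```

Run:
```python
from h import *
manip.read_camera('wrist');st(); T=cur(); print(np.degrees(np.arctan2(T[1,0],T[0,0])))
```

```text
t 58.88 p [0.6554 0.0714 0.1713] z [-0.    -0.001 -1.   ] x [ 0.996  0.092 -0.   ] j [-0.44  0.61  0.39  1.82 -0.31  0.77 -1.36] F [-0.3 -0.1 -2. ] open 0.0562 g 64.4
5.265575932201549
```

Request:
{"name": "servo_tool", "arguments": {
  "steps": [
    {"dx":0.03,"dy":0,"dz":0.2,"ax":0,"ay":0,"az":0,"gripper":40},
    {"dx":0,"dy":0,"dz":0.06,"ax":0,"ay":0,"az":0,"gripper":40},
    {"dx":0,"dy":0,"dz":0,"ax":0,"ay":0,"az":0,"gripper":40},
    {"dx":0,"dy":0,"dz":0,"ax":0,"ay":0,"az":0,"gripper":40},
    {"dx":0,"dy":0,"dz":0,"ax":0,"ay":0,"az":0,"gripper":40}
  ]
}}

```text
time_s: 59.3
position: [0.6565, 0.0713, 0.1635]
ee_rot: [3.138, 0.145, 0.0]
ft_force: [0.3, -0.1, -2.3]
opening: 0.0564
grip_force: 64.4
```

Request:
{"name": "servo_tool", "arguments": {
  "steps": [
    {"dx":0,"dy":0,"dz":0.05,"ax":0,"ay":0,"az":0,"gripper":40},
    {"dx":0,"dy":0,"dz":0,"ax":0,"ay":0,"az":0,"gripper":40},
    {"dx":0,"dy":0,"dz":0,"ax":0,"ay":0,"az":0,"gripper":40}
  ]
}}

```text
time_s: 59.55
position: [0.6565, 0.0713, 0.1621]
ee_rot: [3.138, 0.145, 0.0]
ft_force: [0.5, 0.7, -2.3]
opening: 0.0563
grip_force: 64.5
```

Request:
{"name": "servo_tool", "arguments": {
  "steps": [
    {"dx":0,"dy":0,"dz":0.04,"ax":0,"ay":0,"az":0,"gripper":40},
    {"dx":0,"dy":0,"dz":0,"ax":0,"ay":0,"az":0,"gripper":40},
    {"dx":0,"dy":0,"dz":0,"ax":0,"ay":0,"az":0,"gripper":40}
  ]
}}

```text
time_s: 59.8
position: [0.6566, 0.0713, 0.162]
ee_rot: [3.138, 0.145, 0.001]
ft_force: [-3.2, 0.9, 6.5]
opening: 0.0563
grip_force: 65.0
```

Contact. Release, rise and look again from the room side.

Request:
{"name": "servo_tool", "arguments": {
  "steps": [
    {"dx":0,"dy":0,"dz":0,"ax":0,"ay":0,"az":0,"gripper":70},
    {"dx":0,"dy":0,"dz":0,"ax":0,"ay":0,"az":0,"gripper":80},
    {"dx":0,"dy":0,"dz":0,"ax":0,"ay":0,"az":0,"gripper":85},
    {"dx":0,"dy":0,"dz":0,"ax":0,"ay":0,"az":0,"gripper":85},
    {"dx":0,"dy":0,"dz":-0.3,"ax":0,"ay":0,"az":0,"gripper":85},
    {"dx":0,"dy":0,"dz":-0.8,"ax":0,"ay":0,"az":0,"gripper":85},
    {"dx":0,"dy":0,"dz":-0.95,"ax":0,"ay":0,"az":0,"gripper":85},
    {"dx":0,"dy":0,"dz":-0.95,"ax":0,"ay":0,"az":0,"gripper":85},
    {"dx":0,"dy":0,"dz":-0.95,"ax":0,"ay":0,"az":0,"gripper":85},
    {"dx":0,"dy":0,"dz":-0.95,"ax":0,"ay":0,"az":0,"gripper":85},
    {"dx":0,"dy":0,"dz":0,"ax":0,"ay":0,"az":0,"gripper":85}
  ]
}}

```text
time_s: 60.72
position: [0.6604, 0.0709, 0.3154]
ee_rot: [-3.138, -0.145, -0.02]
ft_force: [1.8, -1.4, -0.1]
opening: 0.0851
grip_force: 0.0
```

Run:
```python
from h import *
st(); go([('s',pose([.738,.0715,.333],0,122.8))])
```

```text
t 60.72 p [0.6604 0.0709 0.3154] z [ 0.013  0.001 -1.   ] x [0.996 0.092 0.013] j [-0.49  0.46  0.46  1.69 -0.23  1.03 -1.43] F [ 1.8 -1.4 -0.1] open 0.0851 g 0.0
s 5 x {"dx":0.485,"dy":0.024,"dz":-0.231,"ax":0.0033,"ay":-0.0745,"az":0.0115}
end [0.738  0.0714 0.333 ]
```

Request:
{"name": "servo_tool", "arguments": {
  "steps": [
    {"dx":0.485,"dy":0.024,"dz":-0.23,"ax":0.0033,"ay":-0.0745,"az":0.0115,"gripper":85},
    {"dx":0.485,"dy":0.024,"dz":-0.23,"ax":0.0033,"ay":-0.0745,"az":0.0115,"gripper":85},
    {"dx":0.485,"dy":0.024,"dz":-0.23,"ax":0.0033,"ay":-0.0745,"az":0.0115,"gripper":85},
    {"dx":0.485,"dy":0.024,"dz":-0.23,"ax":0.0033,"ay":-0.0745,"az":0.0115,"gripper":85},
    {"dx":0.485,"dy":0.024,"dz":-0.23,"ax":0.0033,"ay":-0.0745,"az":0.0115,"gripper":85},
    {"dx":0,"dy":0,"dz":0,"ax":0,"ay":0,"az":0,"gripper":85},
    {"dx":0,"dy":0,"dz":0,"ax":0,"ay":0,"az":0,"gripper":85},
    {"dx":0,"dy":0,"dz":0,"ax":0,"ay":0,"az":0,"gripper":85},
    {"dx":0,"dy":0,"dz":0,"ax":0,"ay":0,"az":0,"gripper":85},
    {"dx":0,"dy":0,"dz":0,"ax":0,"ay":0,"az":0,"gripper":85}
  ]
}}

```text
time_s: 61.55
position: [0.7336, 0.072, 0.3282]
ee_rot: [3.009, -0.0, -0.899]
ft_force: [0.2, 0.2, -0.2]
opening: 0.0848
grip_force: 0.0
```

Run:
```python
from lab import *
manip.read_camera('wrist'); st(); run(.0715,.655,'w7.png')
for n in ('side','top'):
    shot(n,n+'_z.png')
    for t in ['jar0','bottle0','bottle0_cap']: print(n,t,[(np.round(d['position'],3).tolist(),round(d['score'],2)) for d in manip.tip_of(n,t)])
m=np.zeros((420,800,3),np.uint8); m[:,:560]=cv2.imread('pics/w7.png'); s=cv2.imread('pics/side_z.png')[110:320,140:440]; m[:168,560:]=cv2.resize(s,(240,168)); cv2.imwrite('pics/fin.png',m)
```

```text
t 61.6 p [0.7336 0.0721 0.3282] z [-0.549 -0.001 -0.836] x [ 0.836 -0.    -0.549] j [-0.32  0.86  0.44  1.04 -0.3   1.88 -1.5 ] F [ 0.3  0.4 -0.4] open 0.0847 g 0.0
0.0655 [-28.2  75.2  37.2   0. ] mid 23.5
0.0665 [-30.8  71.2  34.5   2.8] mid 20.25
0.0675 [-33.2  65.8  31.5   0. ] mid 16.25
0.0685 [-35.8  60.5  28.2   0. ] mid 12.375
0.0695 [-38.5  56.2  24.8   0. ] mid 8.875
0.0705 [-41.   53.5  20.8   4.5] mid 6.25
0.0715 [-44.   49.2  14.5  12.5] mid 2.625
0.0725 [-47.   46.8   4.5  19.2] mid -0.125
0.0735 [-50.2  43.2   0.   23.8] mid -3.5
0.0745 [-54.2  40.8   0.   28. ] mid -6.75
0.0755 [-58.2  37.8   0.   30.8] mid -10.25
0.0765 [-63.2  34.8   0.   34.2] mid -14.25
0.0775 [-68.2  32.2   0.   36.8] mid -18.0
side jar0 [([0.659, -0.059, 0.12], 0.97), ([0.656, 0.072, 0.124], 0.87), ([0.437, -0.146, 0.001], 0.86), ([0.662, -0.19, 0.121], 0.71)]
side bottle0 [([0.662, -0.383, 0.003], 0.9), ([0.411, 0.205, 0.098], 0.79), ([0.416, 0.327, 0.099], 0.74)]
side bottle0_cap [([0.596, 0.314, 0.184], 0.71)]
top jar0 [([0.657, 0.068, 0.123], 0.77), ([0.435, -0.15, -0.002], 0.77)]
top bottle0 [([0.654, -0.383, -0.0], 0.97), ([0.414, 0.325, 0.098], 0.87), ([0.409, 0.203, 0.097], 0.61)]
top bottle0_cap [([0.594, 0.315, 0.185], 0.72)]
```

View pics/fin.png

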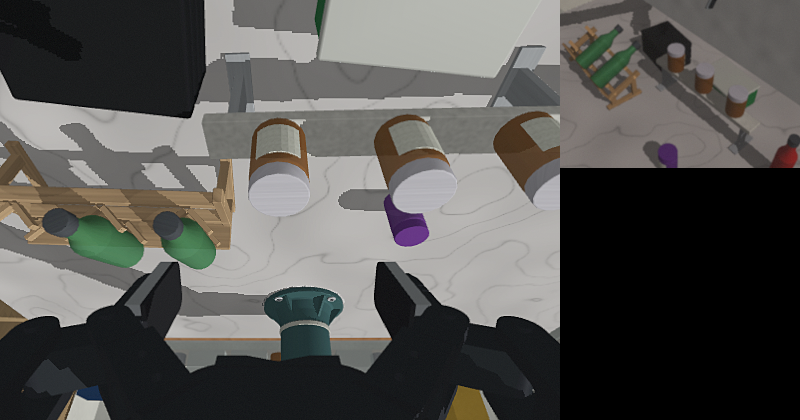

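The final picture shows both bottles in their cradles, at about (100,240) and (185,240), and the three jars on the ledge with labels square to the room. The gripper is clear of everything.

```bash
python3 -c "
from plant import manip
print(manip.job_done())"
```

```text
the job is handed in; nothing more can be done
None
```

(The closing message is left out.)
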